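# Third hand at the tacking jig

### The arm

A 7-joint arm with a two-finger parallel gripper is mounted at the origin on the work surface. World frame = base frame: x ahead of the robot, y to its left, z up, the work surface at z = 0. Lengths are in m, angles in rad, forces in N, time in s.
With the tool pointing down it reaches from about 0.4 to 0.9 m from the base axis. Payload 5.5 kg.
Tool frame: the origin (TCP) lies midway between the tips of the shut fingers; the grasp point (between the pads) lies 19 mm behind it; z points along the fingers, x is the direction in which the jaws open and shut, and the axes are right-handed (so a half turn about z gives the same grasp; the last joint's range is limited). The gripper opens to 85 mm and grips with 20 to 120 N. Pads are 22 mm wide; open, the fingers measure 114 mm over their backs; the gripper's body (76 mm by 85 mm) begins 54 mm behind the grasp point. The pads swing forward as they close: fully open they stand 13 mm farther back than shut.
Start: joints at [1.514, 0.501, -0.427, 1.55, 0.221, 1.138, -0.21], TCP at [0.204, -0.617, 0.231] pointing down, gripper open.
Joint ranges: [-2.88, 2.88], [-0.31, 2.03], [-1.54, 1.56], [0.2, 2.42], [-1.41, 4.55], [0.19, 2.02], [-2.57, 2.57]. Speed limits (rad/s): [2.57, 2.57, 3.14, 3.14, 3.14, 3.14, 3.14].

### API

Orientations are given as [roll, pitch, yaw] about the fixed x, y, z axes, in that order (R = Rz(yaw) Ry(pitch) Rx(roll)).
In Python, from plant import r, viewer, workorder gives the robot as it stands.
- The arm moves only by the tool step_arm, never from a script. Its argument "commands" is one flat list of numbers, 5 for each row, row after row: the shift along the tool's x, y, z in units of 30 mm (1.0 is 30 mm), then the turn about the tool's z in degrees, then the opening, from -1 (shut) to 1 (fully open). A call has 1 to 8 rows; each row shifts and turns the pose as measured when the row begins, along the tool's axes as they then stand; what a row does not reach is not made up. A row lasts 1/12 s, in which the tool goes at most 41.7 mm and 7.16 degrees, less where a joint would pass 70% of its speed; a pose out of reach is approached as far as the arm can. A call is refused whole if a number of a shift passes 1 or a number of a turn 7.16, either way. A call with a gripper value outside its range is refused whole. The fingers move at their own pace and stop on an object; "squeeze" is the grip in N (left out, the last holds). Time passes only in rows, so rows that do not move let the fingers close. It gives the time, the measured TCP pose, the force and the opening at its end, in the units of the state.
- r.observe(): the state, without advancing time (a new reading comes with each control period).
- viewer.snapshot(name): name is "scene" or "top" or "wrist"; returns a dict with "image" (400x640x3 uint8, red, green, blue), "fx", "fy", "cx", "cy" (pixels), "k1" (the pictures are not rectified: a ray, as slopes to the right and down, at radius r is drawn at 1 + k1 r^2 times it, then the intrinsics apply), "cam_to_world" (4x4, takes a point from camera to world coordinates). Camera axes: x right, y down, z forward; pixel columns grow to the right and rows downward; lengths in m; the calibration is good to about 2 mm. A picture is of the moment at which its call begins. There is no depth.
- workorder.close_job(): hands the job in, once; it reports no verdict.
The state is a dict: "clock": time; "joint_pos": joint angles; "joint_vel": joint speeds; "effort": joint torques, N m; "eef_pos": TCP position; "tool_rot": TCP orientation; "contact_force": force on the tool from outside, world axes, zero at the start; "torque": the same for the moment, N m; "gripper_width": opening from 0.0 (shut) to 1.0 (fully open).
Only numpy, scipy, OpenCV 4.12 (cv2) and the standard library are available. Lean on these libraries where they do the work, as an engineer would, in place of code of your own. Each camera call takes 0.05 s, during which the arm holds its last target.

### The job

Lift the lid of the steel stock case all the way back until it rests open on its stop, take out the square tube stub (leave the round one in the case) and stand it upright on the jig's bed plate, flat against and centred on the sprung copper backing block. Push it steadily against the block with about 10 N, which closes the 20 mm gap behind the block to about half (never let the block bottom out), and finish holding it like that, still in the fingers, so that the welder can tack it.

Things in the scene. Friction and masses are not known exactly. Their poses are not given: they have to be found in the camera images.
- case: Grey sheet-steel case fixed to the table, left or right of the midline: 140 (its x) x 260 (its y) x 75 mm high, walls and floor 4 mm; origin at the centre of its underside. Lid hinged along its +x rim. Inside, the two stubs stand side by side along the case's y about 110 mm apart, in either order, within 12 mm of its centre line in x.
- lid (a joint): Angle of the case's lid in rad: 0 shut, grows as it opens, 1.85 resting on its stop (16 degrees past upright). A plain free hinge, lid 0.3 kg: it falls shut when let go before upright (1.57) and falls open onto the stop when let go past about 1.6. The open lid stands 255 mm above the table: carry things round it.
- lid_hinge (a point): Point on the lid's hinge axis at the middle of its length, 70 mm from the case's centre along the case's +x and 75 mm above the table. The axis runs along the case's y.
- lid_tab (a point): Grip point of the tab in front of the lid (to the case's -x): 20 mm wide along case y, 10 thick, reaching 42 mm past the lid's edge. The point: mid width and thickness, 28 mm past the edge, 170 mm from the hinge axis, 5 mm above it; 80 mm above the table when shut. Moves with the lid. Pinched by its sides (closing along case y) it can turn in the fingers, which may point down all the way.
- stub_square: Bare steel square tube stub, 40 x 40 mm outside, wall 4 mm, 60 mm tall, about 0.28 kg, loose, standing upright on the case's 4 mm floor; open ended. Origin at the centre of its underside, z up along the tube, x and y square to its outer faces; stands turned up to 0.25 rad from the case's axes.
- stub_round: Bare steel round tube stub, 42 mm outside diameter, wall 4 mm, 60 mm tall, loose, standing in the case beside the square one; origin at the centre of its underside. It stays in the case.
- jig: Tacking jig fixed to the table on the other side from the case: steel bed plate 200 (its x) x 130 (its y) x 12 mm, top 12 mm above the table; origin at the centre of its underside. At its +x end a fixed guide 70 mm wide, up to 57 mm above the table, front face at jig x = +70 mm; before it the sprung copper backing block.
- backing (a joint): How far the copper backing block has been pushed in along the jig's +x, in m: 0 at rest, 0.020 bottomed on the guide (hard stop). Spring of 1 N per mm, no preload: 0.010 means about 10 N.
- backing_face (a point): Centre of the copper block's pressing face, looking along jig -x, 34 mm above the table. Block 40 mm wide (y), 20 thick (x), from 16 to 52 mm above the table. At rest the point is at jig x = +30 mm, y = 0, and it moves with the block: a square stub just touching has its centre at jig x = +10 mm, at 10 N at +20 mm. Without the robot's push the spring shoves the stub back.

How it is judged:
By the outcome, as a careful person would: the job done as asked, in the order asked, and still so for the second after the job is handed in, while the arm keeps its last pose, push and grip.
It also fails if it takes over 72 s, if anything falls off the work surface, if the arm or the gripper's body presses on something with over 40 N, if the wrist force passes 120 N, or if a joint passes its speed limit or range.

## Working session

There is one attempt and no reset: what is moved stays moved. The work goes in short steps, Python scripts to look and compute and a tool call to move; the robot and the scene stay as the last step left them, time stands still between calls to the robot, and variables do not carry over. Pictures are saved under pics/ and viewed, and the job is handed in when it is done.

Besides the shell and the picture viewer there is one more tool, called after "Call:" by a JSON object that holds its "fn" and its "kwargs", one argument or row to a line. step_arm: Moves the arm, as the interface text tells. Its arguments: {"type":"object","properties":{"commands":{"type":"array","items":{"type":"number"}},"squeeze":{"type":"number"}},"required":["commands"]}

```bash
ls; mkdir -p pics
python3 - <<'E'
from plant import r,viewer,workorder
import cv2
s=r.observe()
print(s)
for n in ("scene","top","wrist"):
    d=viewer.snapshot(n); cv2.imwrite(f"pics/{n}0.png",d["image"][:,:,::-1])
    print(n,d["fx"],d["fy"],d["cx"],d["cy"],d["k1"]); print(d["cam_to_world"].round(4) if hasattr(d["cam_to_world"],'round') else d["cam_to_world"])
E
```

```text
pics
{'clock': 0.0, 'joint_pos': array([ 1.51421603,  0.50189468, -0.42679553,  1.55142305,  0.22080141,
        1.1383208 , -0.21029785]), 'joint_vel': array([ 0.00115973, -0.00038061, -0.00108233,  0.00018562, -0.00124662,
        0.00164823,  0.00058357]), 'effort': array([ 1.89991374e-04, -5.69514048e+01, -5.81570283e+00, -2.80936378e+01,
        1.06854143e-02,  1.20132082e-02,  2.26020035e-05]), 'eef_pos': array([ 0.20407479, -0.61640499,  0.23024159]), 'tool_rot': array([-3.14151486e+00,  1.98568025e-03, -1.25095991e+00]), 'contact_force': array([-0.03914088, -0.47042358,  0.2437702 ]), 'torque': array([0.01287781, 0.03580151, 0.05814154]), 'gripper_width': 0.9995079236694265}
scene 369.3971548152903 369.3971548152903 311.6626390511618 196.92673941394068 -0.07695363586318901
[[-0.4749  0.6897 -0.5466  0.9063]
 [ 0.88    0.3702 -0.2974  0.202 ]
 [-0.0028 -0.6223 -0.7828  0.6323]
 [ 0.      0.      0.      1.    ]]
top 361.9855585233869 361.9855585233869 316.58882425141803 190.42703497881064 -0.06863964995143672
[[ 0.0132 -0.9974  0.0706  0.4672]
 [-0.9992 -0.0159 -0.0374  0.0046]
 [ 0.0384 -0.0701 -0.9968  0.8434]
 [ 0.      0.      0.      1.    ]]
wrist 303.3317100251592 303.3317100251592 321.1069009461589 194.42409911269934 -0.05633899048691375
[[ 3.146e-01 -9.053e-01 -2.852e-01  2.771e-01]
 [-9.492e-01 -3.003e-01 -9.390e-02 -5.913e-01]
 [-7.000e-04  3.003e-01 -9.539e-01  3.721e-01]
 [ 0.000e+00  0.000e+00  0.000e+00  1.000e+00]]
```

View pics/scene0.png

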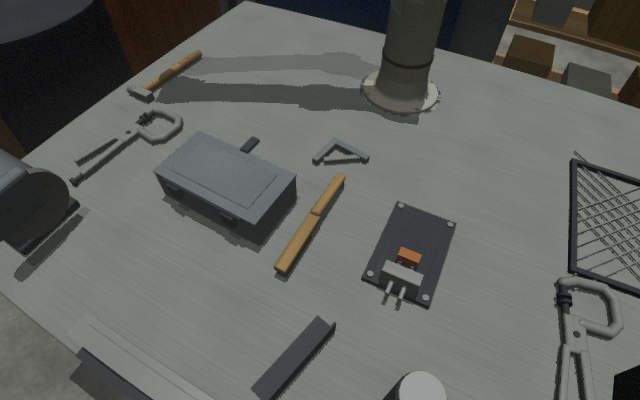

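View pics/top0.png

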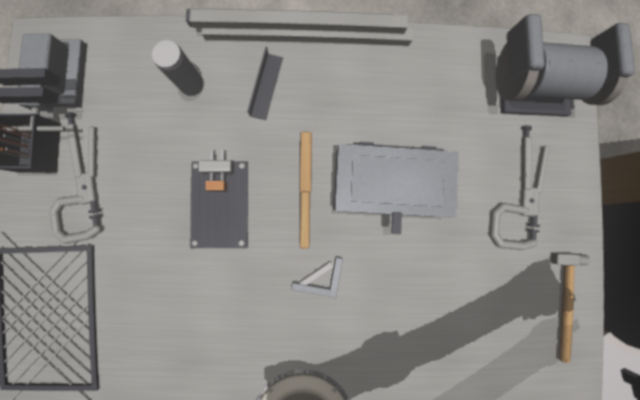

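View pics/wrist0.png

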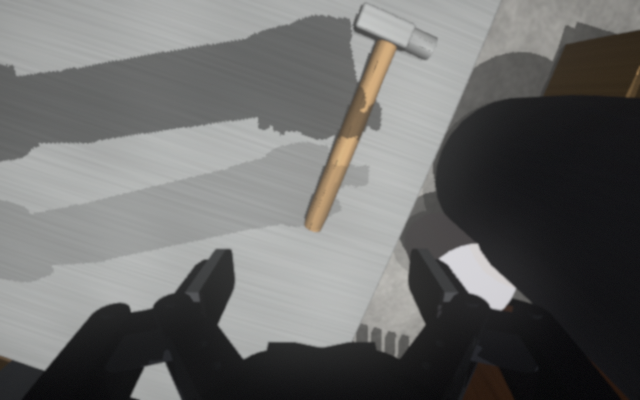

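```bash
cat > h.py <<'E'
import numpy as np, cv2
from plant import r,viewer,workorder
def snap(n,f=None):
    d=viewer.snapshot(n)
    d["T"]=np.array(d["cam_to_world"]);d["img"]=d["image"][:,:,::-1].copy()
    if f: cv2.imwrite("pics/"+f,d["img"])
    return d
def KD(d): return np.array([[d["fx"],0,d["cx"]],[0,d["fy"],d["cy"]],[0,0,1]]),np.array([d["k1"],0,0,0,0.])
def rays(d,px):
    K,D=KD(d); u=cv2.undistortPoints(np.array(px,float).reshape(-1,1,2),K,D).reshape(-1,2)
    v=np.c_[u,np.ones(len(u))]@d["T"][:3,:3].T
    return d["T"][:3,3],v
def onz(d,px,z):
    o,v=rays(d,px); return o+v*((z-o[2])/v[:,2])[:,None]
def proj(d,P):
    K,D=KD(d); Ti=np.linalg.inv(d["T"]); 
    p,_=cv2.projectPoints(np.array(P,float).reshape(-1,1,3),cv2.Rodrigues(Ti[:3,:3])[0],Ti[:3,3],K,D); return p.reshape(-1,2)
def crop(d,x0,y0,x1,y1,s,f):
    cv2.imwrite("pics/"+f,cv2.resize(d["img"][y0:y1,x0:x1],None,fx=s,fy=s,interpolation=cv2.INTER_CUBIC))
E
python3 - <<'E'
from h import *
d=snap("top"); 
crop(d,320,130,480,245,5,"case1.png"); crop(d,180,140,260,260,5,"jig1.png")
E
```

```text
(no output)
```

View pics/case1.png

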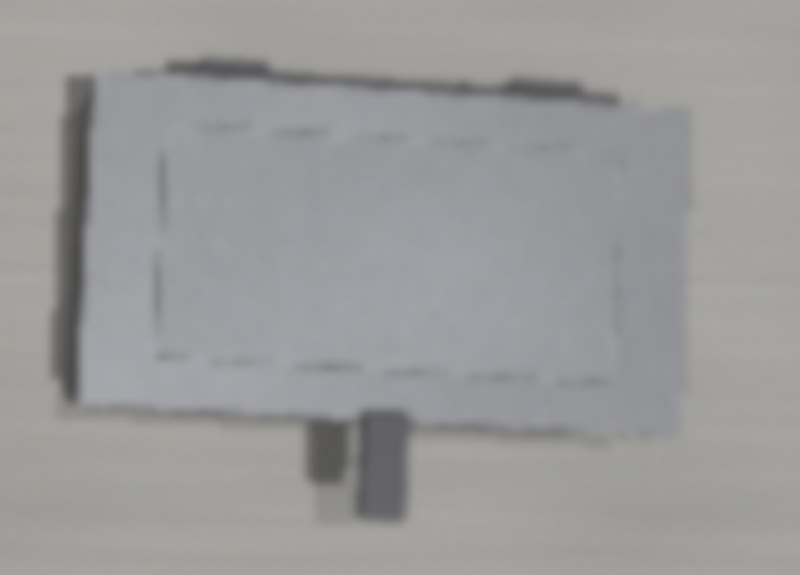

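View pics/jig1.png

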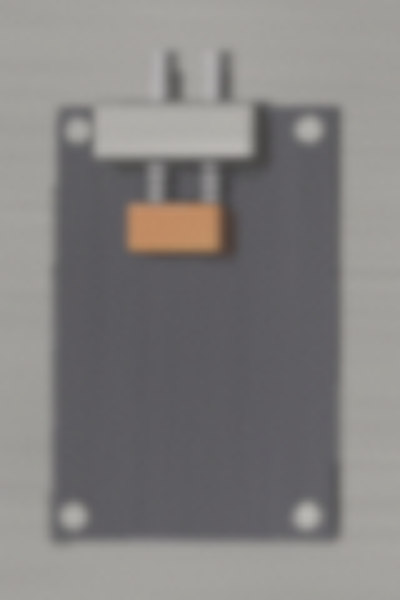

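Run:
```python
from h import *
d=snap("top")
c=np.array([[92,75],[692,108],[680,437],[80,403]])/5.+[320,130]-0.4
for z in(0.078,0.085):
    P=onz(d,c,z); print(P.round(4),[np.linalg.norm(P[i]-P[i-1]).round(4) for i in range(4)],P.mean(0))
    e=P[1]-P[0]+P[2]-P[3]; print('yaw',np.arctan2(-e[1],-0+e[0]), np.arctan2(e[0],-e[1]))
t=np.array([[361,411],[408,411],[405,520],[357,520]])/5.+[320,130]-.4
print(onz(d,t,.085).round(4))
j=np.array([[57,106],[340,106],[340,540],[52,540]])/5.+[180,140]-.4
P=onz(d,j,.012);print(P.round(4),[np.linalg.norm(P[i]-P[i-1]).round(4) for i in range(4)],P.mean(0))
s=np.array([[78,130],[309,129],[307,517],[73,517]])/5.+[180,140]-.4
P=onz(d,s,.013);print(P.round(4),P.mean(0))
b=np.array([[128,203],[222,205],[222,252],[128,251]])/5.+[180,140]-.4
P=onz(d,b,.052);print(P.round(4),P.mean(0))
g=np.array([[96,103],[254,103],[254,158],[94,158]])/5.+[180,140]-.4
P=onz(d,g,.057);print(P.round(4),P.mean(0))
# colour mask of plate
m=(cv2.cvtColor(d["img"],cv2.COLOR_BGR2GRAY)<115).astype(np.uint8); m[:, :180]=0;m[:,260:]=0;m[:140]=0;m[260:]=0
m=cv2.morphologyEx(m,cv2.MORPH_CLOSE,np.ones((5,5)))
cs,_=cv2.findContours(m,0,1);k=max(cs,key=cv2.contourArea); print(cv2.minAreaRect(k))
```

```text
[[ 0.6208 -0.0688  0.078 ]
 [ 0.6127 -0.3338  0.078 ]
 [ 0.4685 -0.3261  0.078 ]
 [ 0.48   -0.065   0.078 ]] [np.float64(0.1408), np.float64(0.265), np.float64(0.1444), np.float64(0.2613)] [ 0.54550467 -0.1984054   0.078     ]
yaw 1.6081216523822992 -0.037325325587402605
[[ 0.6194 -0.0682  0.085 ]
 [ 0.6114 -0.3307  0.085 ]
 [ 0.4685 -0.323   0.085 ]
 [ 0.4799 -0.0643  0.085 ]] [np.float64(0.1395), np.float64(0.2626), np.float64(0.1431), np.float64(0.259)] [ 0.54478817 -0.19654885  0.085     ]
yaw 1.608121652382299 -0.03732532558740243
[[ 0.4781 -0.1838  0.085 ]
 [ 0.4783 -0.204   0.085 ]
 [ 0.4323 -0.2027  0.085 ]
 [ 0.4321 -0.1821  0.085 ]]
[[0.59   0.2642 0.012 ]
 [0.592  0.1336 0.012 ]
 [0.3934 0.1285 0.012 ]
 [0.3913 0.2594 0.012 ]] [np.float64(0.1987), np.float64(0.1307), np.float64(0.1987), np.float64(0.1309)] [0.49166593 0.1964328  0.012     ]
[[0.5788 0.2537 0.013 ]
 [0.581  0.1474 0.013 ]
 [0.4036 0.1436 0.013 ]
 [0.4019 0.2499 0.013 ]] [0.49133897 0.1986306  0.013     ]
[[0.5418 0.2189 0.052 ]
 [0.5415 0.1777 0.052 ]
 [0.5209 0.177  0.052 ]
 [0.5207 0.2181 0.052 ]] [0.53124083 0.19793069 0.052     ]
[[0.5849 0.2331 0.057 ]
 [0.586  0.1641 0.057 ]
 [0.5618 0.1633 0.057 ]
 [0.5607 0.2331 0.057 ]] [0.57335723 0.19841657 0.057     ]
((218.99998474121094, 203.99996948242188), (55.99999237060547, 85.99998474121094), -0.0)
```

```bash
cat >> h.py <<'E'
def plan(x,y,z,yaw):
    "tool-axis offset (in 30mm units) and turn to a world TCP target, tool down"
    s=r.observe(); p=s["eef_pos"]; R=cv2.Rodrigues(np.zeros(3))[0]
    from scipy.spatial.transform import Rotation as Ro
    R=Ro.from_euler("xyz",s["tool_rot"]).as_matrix()
    d=np.array([x,y,z])-p
    t=-(yaw-s["tool_rot"][2]); t=(t+np.pi)%(2*np.pi)-np.pi
    c,sn=np.cos(yaw),np.sin(yaw); R2=np.array([[c,sn,0],[sn,-c,0],[0,0,-1]])
    print("t",round(s["clock"],2),"p",p.round(4),"rpy",s["tool_rot"].round(3),"F",np.round(s["contact_force"],1),"w",round(s["gripper_width"],3))
    print(" units now-frame",(R.T@d/.03).round(2)," target-frame",(R2.T@d/.03).round(2)," turn",np.degrees(t).round(1), "lim",s["joint_pos"].round(2))
E
python3 - <<'E'
from h import *
plan(.446,-.193,.15,-1.608)
E
```

```text
t 0.25 p [ 0.2042 -0.6168  0.2308] rpy [-3.142e+00  1.000e-03 -1.251e+00] F [-0.6 -0.2  0.9] w 0.997
 units now-frame [-10.87 -12.09   2.7 ]  target-frame [-14.42  -7.53   2.69]  turn 20.5 lim [ 1.51  0.5  -0.43  1.55  0.22  1.14 -0.21]
```

Call:
{"fn": "step_arm", "kwargs": {
  "commands": [-0.4,-0.5,0,6.8,1,-0.6,-0.6,0,6.8,1,-0.8,-0.5,0,6.8,1,-0.9,-0.45,0,0,1,-0.9,-0.45,0,0,1,-0.9,-0.45,0,0,1,-0.9,-0.45,0,0,1,-0.9,-0.45,0,0,1]
}}

```text
clock: 0.92
eef_pos: [0.3131, -0.4228, 0.2281]
tool_rot: [3.139, -0.001, -1.639]
contact_force: [0.1, -0.0, 0.2]
gripper_width: 0.996
```

```bash
python3 -c "
from h import *
plan(.446,-.193,.15,-1.608)"
```

```text
t 0.92 p [ 0.3131 -0.4228  0.2281] rpy [ 3.139e+00 -1.000e-03 -1.639e+00] F [ 0.1 -0.   0.2] w 0.996
 units now-frame [-7.94 -3.91  2.58]  target-frame [-7.82 -4.14  2.6 ]  turn -1.8 lim [ 1.26  0.28 -0.45  1.86  0.14  1.03 -0.89]
```

Call:
{"fn": "step_arm", "kwargs": {
  "commands": [-0.95,-0.5,0.3,-1.8,1,-0.95,-0.5,0.3,0,1,-0.95,-0.5,0.3,0,1,-0.95,-0.5,0.3,0,1,-0.95,-0.5,0.3,0,1,-0.95,-0.5,0.3,0,1,-0.95,-0.5,0.3,0,1,-0.7,-0.4,0.2,0,1]
}}

```text
clock: 1.58
eef_pos: [0.4447, -0.1969, 0.1588]
tool_rot: [-3.139, -0.008, -1.606]
contact_force: [0.4, -0.0, -0.3]
gripper_width: 1.0
```

```bash
python3 -c "
from h import *
plan(.446,-.193,.15,-1.608)
d=snap('wrist','w1.png')"
```

```text
t 1.58 p [ 0.4447 -0.1969  0.1588] rpy [-3.139 -0.008 -1.606] F [ 0.4 -0.  -0.3] w 1.0
 units now-frame [-0.14 -0.04  0.29]  target-frame [-0.13 -0.04  0.29]  turn 0.1 lim [ 0.85  0.32 -0.57  2.02  0.24  0.86 -1.46]
```

View pics/w1.png

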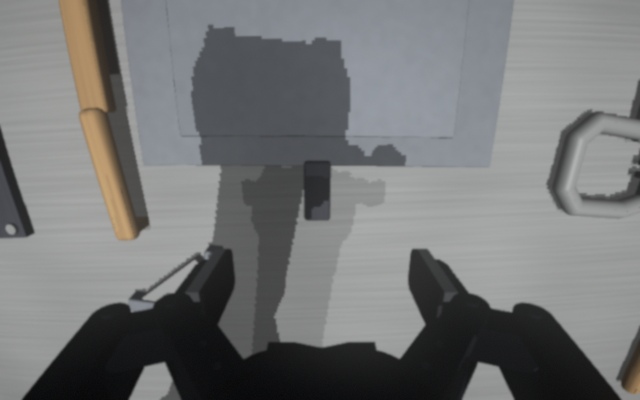

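```bash
python3 -c "
from h import *
d=snap('wrist')
print(onz(d,[[305,161],[330,161],[330,219],[305,219]],.085).round(4))
print(onz(d,[[144,166],[491,166]],.080).round(4))
plan(.446,-.193,.061,-1.608)
"
```

```text
[[ 0.482  -0.1808  0.085 ]
 [ 0.4815 -0.1987  0.085 ]
 [ 0.4367 -0.1978  0.085 ]
 [ 0.4373 -0.1787  0.085 ]]
[[ 0.4815 -0.0593  0.08  ]
 [ 0.4734 -0.3205  0.08  ]]
t 1.68 p [ 0.4458 -0.1946  0.1587] rpy [-3.139 -0.006 -1.6  ] F [-0.  -0.6  0.2] w 1.001
 units now-frame [-0.07  0.    3.25]  target-frame [-0.05 -0.    3.26]  turn 0.4 lim [ 0.84  0.32 -0.57  2.02  0.23  0.86 -1.46]
```

Call:
{"fn": "step_arm", "kwargs": {
  "commands": [-0.1,-0.1,0.6,0,1,0,0,0.6,0,1,0,0,0.6,0,1,0,0,0.6,0,1,0,0,0.6,0,1,0,0,0.3,0,1,0,0,0,0,1]
}}

```text
clock: 2.27
eef_pos: [0.4514, -0.1956, 0.0579]
tool_rot: [-3.135, -0.011, -1.599]
contact_force: [-0.5, -0.5, 0.3]
gripper_width: 0.999
```

```bash
python3 -c "
from h import *
plan(.448,-.191,.061,-1.608)
d=snap('wrist','w2.png')"
```

```text
t 2.27 p [ 0.4514 -0.1956  0.0579] rpy [-3.135 -0.011 -1.599] F [-0.5 -0.5  0.3] w 0.999
 units now-frame [-0.15  0.12 -0.1 ]  target-frame [-0.15  0.12 -0.1 ]  turn 0.5 lim [ 0.75  0.49 -0.48  2.07  0.39  0.65 -1.59]
```

View pics/w2.png

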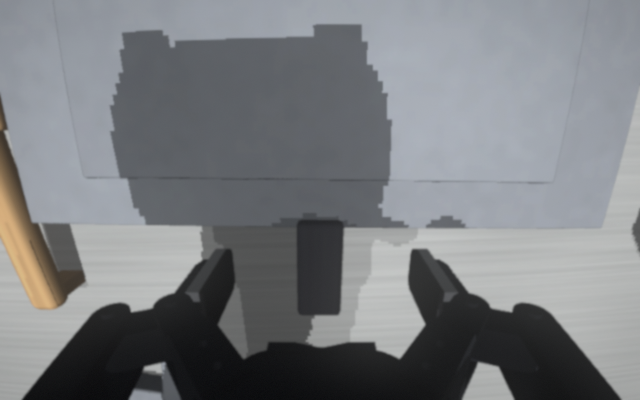

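Call:
{"fn": "step_arm", "kwargs": {
  "commands": [0,0,0,0,-1,0,0,0,0,-1,0,0,0,0,-1,0,0,0,0,-1,0,0,0,0,-1,0,0,0,0,-1],
  "squeeze": 30
}}

```text
clock: 2.82
eef_pos: [0.454, -0.1949, 0.0629]
tool_rot: [-3.129, -0.011, -1.599]
contact_force: [0.3, 9.2, -0.8]
gripper_width: 0.228
```

```bash
python3 -c "
from h import *
plan(.448,-.191,.061,-1.608)
d=snap('wrist','w3.png')"
```

```text
t 2.82 p [ 0.454  -0.1949  0.0629] rpy [-3.129 -0.011 -1.599] F [ 0.3  9.2 -0.8] w 0.228
 units now-frame [-0.13  0.21  0.06]  target-frame [-0.12  0.21  0.06]  turn 0.5 lim [ 0.76  0.48 -0.49  2.07  0.38  0.66 -1.59]
```

View pics/w3.png

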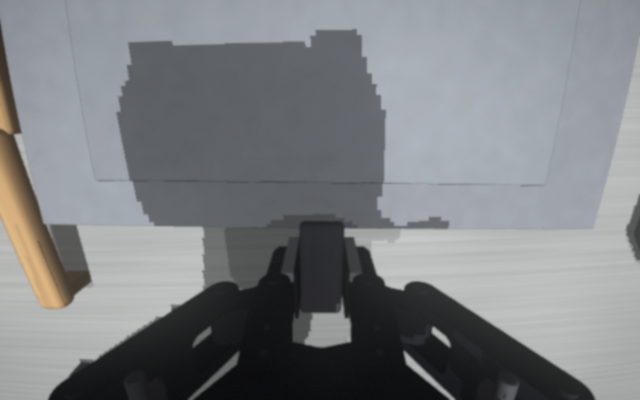

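Call:
{"fn": "step_arm", "kwargs": {
  "commands": [-0.1,0,-0.3,0,-1,0,-0.05,-0.43,0,-1,0,-0.08,-0.43,0,-1,0,-0.12,-0.42,0,-1,0,-0.15,-0.41,0,-1,0,-0.18,-0.4,0,-1],
  "squeeze": 30
}}

```text
clock: 3.37
eef_pos: [0.4742, -0.1956, 0.1388]
tool_rot: [-3.12, -0.015, -1.604]
contact_force: [7.3, -1.7, -7.3]
gripper_width: 0.224
```

```bash
cat >> h.py <<'E'
def arc():
    s=r.observe();p=s["eef_pos"];h=np.array([.616,.063]);v=np.array([h[0]-p[0],p[2]-h[1]])
    print("theta",np.arctan2(v[1],v[0]).round(3),"rad",np.hypot(*v).round(4),p.round(4),"F",np.round(s["contact_force"],1),s["tool_rot"].round(3),round(s["gripper_width"],3))
E
python3 -c "
from h import *
arc()"
```

```text
theta 0.491 rad 0.1607 [ 0.4742 -0.1956  0.1388] F [ 7.3 -1.7 -7.3] [-3.12  -0.015 -1.604] 0.224
```

Call:
{"fn": "step_arm", "kwargs": {
  "commands": [0,-0.26,-0.37,0,-1,0,-0.28,-0.35,0,-1,0,-0.31,-0.33,0,-1,0,-0.33,-0.31,0,-1,0,-0.35,-0.28,0,-1,0,-0.37,-0.26,0,-1,0,-0.39,-0.23,0,-1,0,-0.4,-0.2,0,-1]
}}

```text
clock: 4.03
eef_pos: [0.5523, -0.199, 0.212]
tool_rot: [-3.123, -0.016, -1.604]
contact_force: [1.4, -2.1, -9.5]
gripper_width: 0.226
```

```bash
python3 -c "
from h import *
arc()"
```

```text
theta 1.167 rad 0.1621 [ 0.5523 -0.199   0.212 ] F [ 1.4 -2.1 -9.5] [-3.123 -0.016 -1.604] 0.226
```

Call:
{"fn": "step_arm", "kwargs": {
  "commands": [0,-0.41,-0.12,0,-1,0,-0.42,-0.1,0,-1,0,-0.43,-0.06,0,-1,0,-0.43,-0.03,0,-1,0,-0.43,0.01,0,-1,0,-0.43,0.03,0,-1,0,-0.43,0.06,0,-1]
}}

```text
clock: 4.62
eef_pos: [0.6362, -0.2027, 0.2235]
tool_rot: [-3.141, -0.016, -1.608]
contact_force: [-2.2, -0.9, 1.9]
gripper_width: 0.227
```

```bash
python3 -c "
from h import *
arc()
snap('scene','s2.png')"
```

```text
theta 1.696 rad 0.1617 [ 0.6362 -0.2027  0.2235] F [-2.2 -0.9  1.9] [-3.141 -0.016 -1.608] 0.227
```

View pics/s2.png

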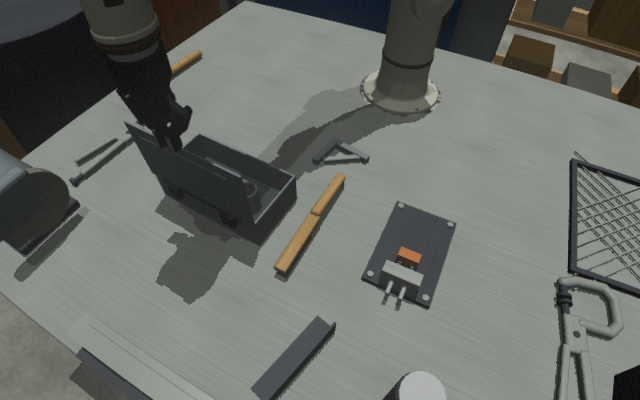

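Call:
{"fn": "step_arm", "kwargs": {
  "commands": [0,-0.3,0.05,0,-1,0,-0.25,0.06,0,-1,0,-0.1,0.02,0,-1,0,0,0,0,-1]
}}

```text
clock: 5.0
eef_pos: [0.6564, -0.2035, 0.22]
tool_rot: [3.141, -0.015, -1.609]
contact_force: [-1.5, -1.4, 1.9]
gripper_width: 0.227
```

```bash
python3 -c "
from h import *
arc()"
```

```text
theta 1.823 rad 0.1622 [ 0.6564 -0.2035  0.22  ] F [-1.5 -1.4  1.9] [ 3.141 -0.015 -1.609] 0.227
```

Open partly, then retreat straight up.

Call:
{"fn": "step_arm", "kwargs": {
  "commands": [0,0,0,0,0,0,0,0,0,0.3,0,0,0,0,0.3,0,0,-0.3,0,0.3,0,0,-0.6,0,0.3,0,0,-0.8,0,0.3,0,0,-0.8,0,0.5]
}}

```text
clock: 5.58
eef_pos: [0.6523, -0.2018, 0.2924]
tool_rot: [3.132, -0.014, -1.606]
contact_force: [1.0, 0.5, 0.7]
gripper_width: 0.746
```

```bash
python3 -c "
from h import *
arc()
d=snap('top','t3.png'); snap('scene','s3.png')
crop(d,320,100,480,260,5,'t3c.png')"
```

```text
theta 1.728 rad 0.2323 [ 0.6523 -0.2018  0.2924] F [1.  0.5 0.7] [ 3.132 -0.014 -1.606] 0.746
```

View pics/t3.png

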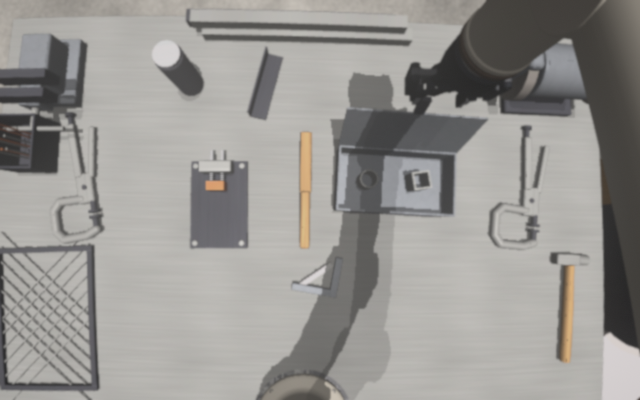

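View pics/s3.png

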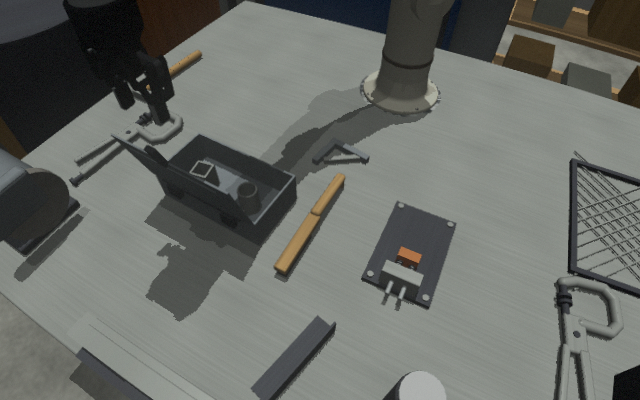

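```bash
python3 -c "
from h import *
d=snap('top')
crop(d,395,155,445,205,12,'t4c.png')"
```

```text
(no output)
```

View pics/t4c.png

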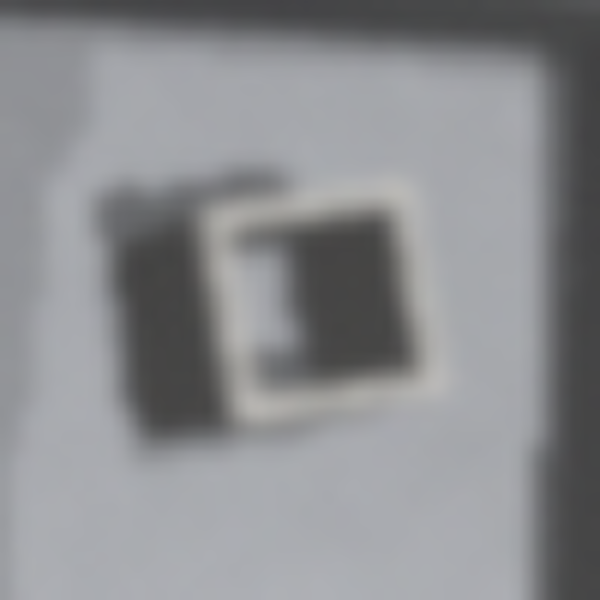

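```bash
python3 -c "
from h import *
d=snap('top')
c=np.array([[198,205],[414,182],[446,392],[236,425]])/12.+[395,155]-.45
P=onz(d,c,.064);print(P.round(4),P.mean(0).round(4),[np.linalg.norm(P[i]-P[i-1]).round(4) for i in range(4)])
for a,b in((3,0),(2,1)): e=P[b]-P[a];print(np.arctan2(e[1],e[0]))
for a,b in((1,0),(2,3)): e=P[b]-P[a];print(np.arctan2(-e[0],e[1]))
plan(.543,-.26,.25,-1.45)
"
```

```text
[[ 0.5671 -0.2321  0.064 ]
 [ 0.5722 -0.2728  0.064 ]
 [ 0.5335 -0.2784  0.064 ]
 [ 0.5268 -0.239   0.064 ]] [ 0.5499 -0.2556  0.064 ] [np.float64(0.0409), np.float64(0.041), np.float64(0.0391), np.float64(0.04)]
0.1677836862800609
0.14435536620458214
0.12421121679058277
0.16835118748872505
t 5.78 p [ 0.6534 -0.2019  0.2932] rpy [ 3.135 -0.015 -1.606] F [ 0.2  0.2 -0.5] w 0.75
 units now-frame [2.04 3.6  1.49]  target-frame [1.48 3.89 1.44]  turn -9.0 lim [ 0.61  0.54 -0.55  1.38  0.3   1.31 -1.56]
```

Call:
{"fn": "step_arm", "kwargs": {
  "commands": [0.3,0.6,0,-5.3,0.5,0.3,0.7,0,-5.3,0.6,0.25,0.8,0,0,1,0.25,0.7,0,0,1,0.1,0.5,0.3,0,1,0,0,0.6,0,1,0,0,0,0,1]
}}

```text
clock: 6.37
eef_pos: [0.5496, -0.2478, 0.2602]
tool_rot: [3.124, -0.008, -1.409]
contact_force: [-0.7, 0.2, -0.8]
gripper_width: 0.999
```

```bash
python3 -c "
from h import *
plan(.55,-.2555,.15,-1.42)
snap('wrist','w4.png')"
```

```text
t 6.37 p [ 0.5496 -0.2478  0.2602] rpy [ 3.124 -0.008 -1.409] F [-0.7  0.2 -0.8] w 0.999
 units now-frame [ 0.22 -0.04  3.68]  target-frame [0.25 0.03 3.67]  turn 0.6 lim [ 0.82  0.42 -0.6   1.63  0.27  1.18 -1.25]
```

View pics/w4.png

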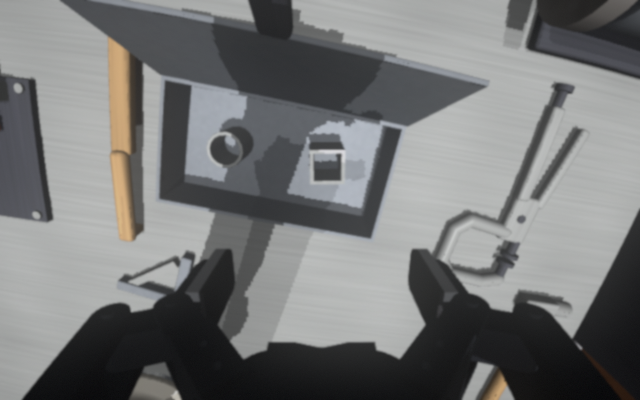

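Call:
{"fn": "step_arm", "kwargs": {
  "commands": [0.1,0,0.6,0.6,1,0.1,0,0.8,0,1,0.05,0,0.8,0,1,0,0,0.8,0,1,0,0,0.5,0,1,0,0,0,0,1]
}}

```text
clock: 6.92
eef_pos: [0.556, -0.2556, 0.1579]
tool_rot: [3.133, -0.012, -1.416]
contact_force: [-0.1, 0.6, 0.2]
gripper_width: 0.999
```

```bash
python3 -c "
from h import *
plan(.55,-.2555,.027,-1.42)
d=snap('wrist','w5.png');crop(d,220,100,420,260,4,'w5c.png')"
```

```text
t 6.92 p [ 0.556  -0.2556  0.1579] rpy [ 3.133 -0.012 -1.416] F [-0.1  0.6  0.2] w 0.999
 units now-frame [-0.09  0.16  4.36]  target-frame [-0.03  0.2   4.36]  turn 0.2 lim [ 0.79  0.54 -0.55  1.71  0.35  0.99 -1.31]
```

View pics/w5c.png

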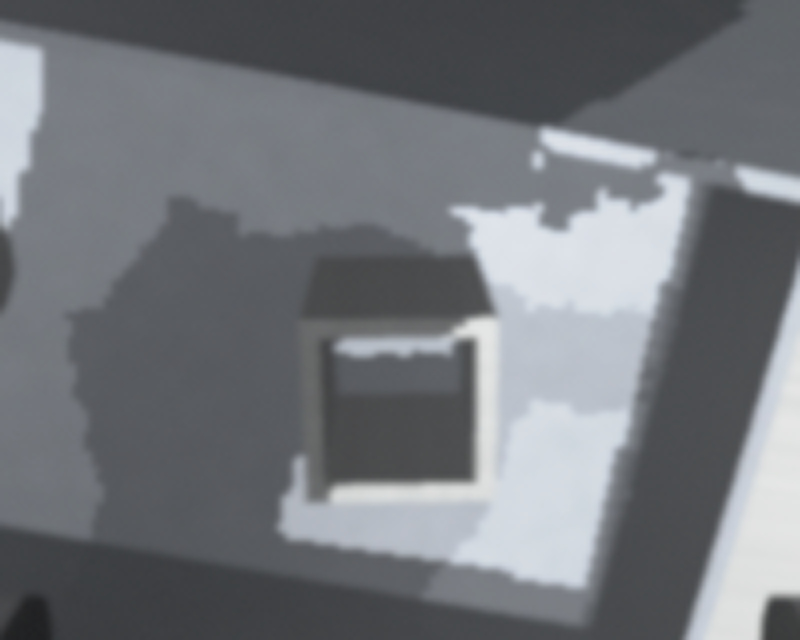

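```bash
python3 -c "
from h import *
d=snap('wrist')
c=np.array([[301,319],[500,317],[494,499],[303,503]])/4.+[220,100]-.4
P=onz(d,c,.064);print(P.round(4),P.mean(0).round(4),[np.linalg.norm(P[i]-P[i-1]).round(4) for i in range(4)])
for a,b in((3,0),(2,1)): e=P[b]-P[a];print(np.arctan2(e[1],e[0]))
for a,b in((1,0),(2,3)): e=P[b]-P[a];print(np.arctan2(-e[0],e[1]))
plan(P.mean(0)[0],P.mean(0)[1],.027,-1.42)
"
```

```text
[[ 0.5679 -0.2327  0.064 ]
 [ 0.5744 -0.2723  0.064 ]
 [ 0.5349 -0.2781  0.064 ]
 [ 0.528  -0.2382  0.064 ]] [ 0.5513 -0.2553  0.064 ] [np.float64(0.0403), np.float64(0.0401), np.float64(0.0399), np.float64(0.0405)]
0.1384461377936684
0.14690511954880484
0.16148917912745364
0.17164714577672768
t 7.02 p [ 0.5577 -0.2559  0.1608] rpy [ 3.136 -0.014 -1.416] F [ 0.4 -0.4  0.8] w 0.998
 units now-frame [-0.12  0.18  4.46]  target-frame [-0.05  0.21  4.46]  turn 0.2 lim [ 0.79  0.54 -0.56  1.71  0.35  0.99 -1.31]
```

Call:
{"fn": "step_arm", "kwargs": {
  "commands": [0,0.12,0.7,0,1,0,0.1,0.8,0,1,0,0,0.8,0,1,0,0,0.8,0,1,0,0,0.6,0,1,0,0,0.3,0,1,0,0,0,0,1]
}}

```text
clock: 7.6
eef_pos: [0.5657, -0.2617, 0.0521]
tool_rot: [-3.126, -0.028, -1.415]
contact_force: [-0.1, -0.3, 0.5]
gripper_width: 1.0
```

```bash
python3 -c "
from h import *
plan(.551,-.2555,.029,-1.416)"
```

```text
t 7.6 p [ 0.5657 -0.2617  0.0521] rpy [-3.126 -0.028 -1.415] F [-0.1 -0.3  0.5] w 1.0
 units now-frame [-0.3   0.46  0.75]  target-frame [-0.28  0.45  0.77]  turn 0.1 lim [ 0.74  0.68 -0.48  1.76  0.45  0.78 -1.39]
```

Call:
{"fn": "step_arm", "kwargs": {
  "commands": [-0.15,0.25,0,0,1,-0.1,0.15,0.15,0,1,-0.05,0.05,0.25,0,1,0,0,0.2,0,1,0,0,0.1,0,1,0,0,0,0,1]
}}

```text
clock: 8.1
eef_pos: [0.5546, -0.2561, 0.0358]
tool_rot: [-3.117, -0.034, -1.415]
contact_force: [-0.9, -0.1, 0.5]
gripper_width: 0.998
```

```bash
python3 -c "
from h import *
plan(.551,-.2555,.029,-1.416)
d=snap('wrist','w6.png')"
```

```text
t 8.1 p [ 0.5546 -0.2561  0.0358] rpy [-3.117 -0.034 -1.415] F [-0.9 -0.1  0.5] w 0.998
 units now-frame [-0.05  0.12  0.22]  target-frame [-0.04  0.12  0.23]  turn 0.1 lim [ 0.73  0.68 -0.47  1.81  0.47  0.73 -1.41]
```

View pics/w6.png

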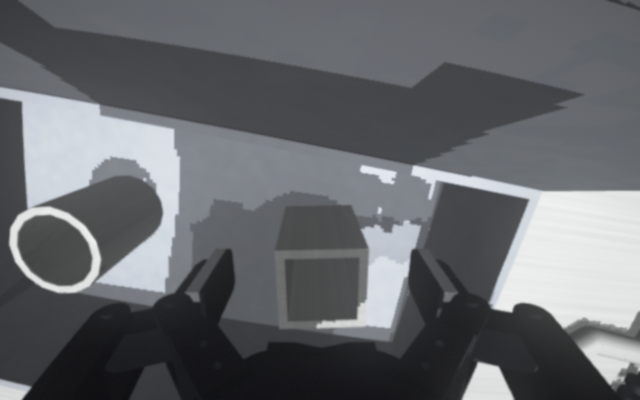

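Call:
{"fn": "step_arm", "kwargs": {
  "commands": [-0.05,0.12,0.1,0,1,0,0,0.1,0,1,0,0,0,0,1,0,0,0,0,1]
}}

```text
clock: 8.48
eef_pos: [0.5514, -0.2557, 0.0296]
tool_rot: [-3.116, -0.034, -1.415]
contact_force: [-0.0, 0.2, -0.4]
gripper_width: 1.001
```

Call:
{"fn": "step_arm", "kwargs": {
  "commands": [0,0,0,0,1,0,0,0,0,1,0,0,0,0,1]
}}

```text
clock: 8.73
eef_pos: [0.5516, -0.2558, 0.0296]
tool_rot: [-3.116, -0.034, -1.415]
contact_force: [0.2, 0.1, -0.7]
gripper_width: 1.005
```

Call:
{"fn": "step_arm", "kwargs": {
  "commands": [0,0,-1,0,1,0,0,-1,0,1,0,0,-1,0,1,0,0,-1,0,1,0,0,0,0,1,0,0,0,0,1]
}}

```text
clock: 9.23
eef_pos: [0.5466, -0.2511, 0.1526]
tool_rot: [-3.12, -0.031, -1.414]
contact_force: [-0.5, -1.0, -0.8]
gripper_width: 1.001
```

```bash
python3 -c "
from h import *
plan(.551,-.2555,.029,-1.416)"
```

```text
t 9.23 p [ 0.5466 -0.2511  0.1526] rpy [-3.12  -0.031 -1.414] F [-0.5 -1.  -0.8] w 1.001
 units now-frame [ 0.04 -0.03  4.13]  target-frame [ 0.17 -0.12  4.12]  turn 0.1 lim [ 0.81  0.51 -0.56  1.78  0.35  0.92 -1.32]
```

Call:
{"fn": "step_arm", "kwargs": {
  "commands": [0,0.8,0,0,1,0,0.8,0,0,1,0,0.8,0,0,1,0,0,0,0,1,0,0,0,0,1]
}}

```text
clock: 9.65
eef_pos: [0.4738, -0.2616, 0.1492]
tool_rot: [-3.119, -0.031, -1.412]
contact_force: [-0.0, 0.7, 0.8]
gripper_width: 1.001
```

Call:
{"fn": "step_arm", "kwargs": {
  "commands": [0,-0.8,0,0,1,0,-0.8,0,0,1,0,-0.8,0,0,1,0,0,0,0,1,0,0,0,0,1]
}}

```text
clock: 10.07
eef_pos: [0.5465, -0.2501, 0.1469]
tool_rot: [-3.123, -0.028, -1.415]
contact_force: [0.2, -0.5, -0.6]
gripper_width: 0.998
```

Call:
{"fn": "step_arm", "kwargs": {
  "commands": [0,0.3,0,0,1,0,0.3,0,0,1,0,0.3,0,0,1,0,0.3,0,0,1,0,0.3,0,0,1,0,0,0,0,1,0,0,0,0,1]
}}

```text
clock: 10.65
eef_pos: [0.4925, -0.2582, 0.1439]
tool_rot: [-3.128, -0.026, -1.417]
contact_force: [0.4, 0.2, 0.0]
gripper_width: 1.001
```

Call:
{"fn": "step_arm", "kwargs": {
  "commands": [0.8,0,0,0,1,0.8,0,0,0,1,0.8,0,0,0,1,0,0,0,0,1,0,0,0,0,1]
}}

```text
clock: 11.07
eef_pos: [0.5038, -0.3323, 0.1475]
tool_rot: [-3.126, -0.029, -1.417]
contact_force: [0.2, 0.3, 0.3]
gripper_width: 1.001
```

Call:
{"fn": "step_arm", "kwargs": {
  "commands": [-0.8,0,0,0,1,-0.8,0,0,0,1,-0.8,0,0,0,1,0,0,0,0,1,0,0,0,0,1]
}}

```text
clock: 11.48
eef_pos: [0.4924, -0.2589, 0.1454]
tool_rot: [-3.125, -0.03, -1.42]
contact_force: [-0.7, 0.7, -0.1]
gripper_width: 1.002
```

Call:
{"fn": "step_arm", "kwargs": {
  "commands": [0,0,-0.3,0,1,0,0,-0.3,0,1,0,0,-0.3,0,1,0,0,-0.3,0,1,0,0,-0.3,0,1,0,0,-0.3,0,1,0,0,-0.3,0,1,0,0,-0.3,0,1]
}}

```text
clock: 12.15
eef_pos: [0.491, -0.2584, 0.2251]
tool_rot: [-3.124, -0.03, -1.422]
contact_force: [0.5, -0.4, 0.2]
gripper_width: 0.999
```

Call:
{"fn": "step_arm", "kwargs": {
  "commands": [0,0,0,0,1,0,0,0,0,1]
}}

```text
clock: 12.32
eef_pos: [0.4923, -0.2593, 0.2284]
tool_rot: [-3.12, -0.034, -1.423]
contact_force: [0.0, -0.5, -0.4]
gripper_width: 1.007
```

Call:
{"fn": "step_arm", "kwargs": {
  "commands": [0,-0.3,0,0,1,0,-0.3,0,0,1,0,-0.3,0,0,1,0,-0.3,0,0,1,0,-0.3,0,0,1,0,-0.3,0,0,1,0,0,0,0,1,0,0,0,0,1]
}}

```text
clock: 12.98
eef_pos: [0.552, -0.2487, 0.2265]
tool_rot: [-3.122, -0.03, -1.421]
contact_force: [0.2, -0.5, 0.5]
gripper_width: 0.998
```

Call:
{"fn": "step_arm", "kwargs": {
  "commands": [0.1,0,0.5,0,1,0.05,0,0.8,0,1,0,0,1,0,1,0,0,1,0,1,0,0,1,0,1,0,0,0.8,0,1,0,0,0.3,0,1,0,0,0,0,1]
}}

```text
clock: 13.65
eef_pos: [0.5583, -0.2594, 0.0607]
tool_rot: [-3.12, -0.034, -1.421]
contact_force: [-1.4, 0.2, -0.1]
gripper_width: 1.002
```

```bash
python3 -c "
from h import *
plan(.551,-.2555,.029,-1.416)"
```

```text
t 13.65 p [ 0.5583 -0.2594  0.0607] rpy [-3.12  -0.034 -1.421] F [-1.4  0.2 -0.1] w 1.002
 units now-frame [-0.2   0.25  1.05]  target-frame [-0.17  0.22  1.06]  turn -0.3 lim [ 0.75  0.65 -0.5   1.79  0.45  0.78 -1.4 ]
```

Call:
{"fn": "step_arm", "kwargs": {
  "commands": [-0.15,0.2,0.1,0,1,-0.05,0.06,0.3,0,1,0,0,0.3,0,1,0,0,0.2,0,1,0,0,0.1,0,1,0,0,0,0,1]
}}

```text
clock: 14.15
eef_pos: [0.5525, -0.2565, 0.0329]
tool_rot: [-3.114, -0.038, -1.422]
contact_force: [0.3, -0.5, -0.5]
gripper_width: 0.999
```

```bash
python3 -c "
from h import *
plan(.551,-.2555,.029,-1.416)"
```

```text
t 14.15 p [ 0.5525 -0.2565  0.0329] rpy [-3.114 -0.038 -1.422] F [ 0.3 -0.5 -0.5] w 0.999
 units now-frame [-0.05  0.05  0.13]  target-frame [-0.04  0.04  0.13]  turn -0.3 lim [ 0.74  0.68 -0.47  1.82  0.49  0.71 -1.43]
```

Call:
{"fn": "step_arm", "kwargs": {
  "commands": [0,0,0.1,0,0.5,0,0,0,0,0,0,0,0,0,-1,0,0,0,0,-1,0,0,0,0,-1,0,0,0,0,-1,0,0,0,0,-1],
  "squeeze": 70
}}

```text
clock: 14.73
eef_pos: [0.5542, -0.2568, 0.0313]
tool_rot: [-3.112, -0.04, -1.422]
contact_force: [0.8, -0.2, -0.8]
gripper_width: 0.455
```

```bash
python3 -c "
from h import *
plan(.551,-.2555,.029,-1.416)
d=snap('wrist','w7.png')"
```

```text
t 14.73 p [ 0.5542 -0.2568  0.0313] rpy [-3.112 -0.04  -1.422] F [ 0.8 -0.2 -0.8] w 0.455
 units now-frame [-0.06  0.1   0.07]  target-frame [-0.06  0.1   0.08]  turn -0.3 lim [ 0.74  0.68 -0.47  1.82  0.49  0.71 -1.43]
```

View pics/w7.png

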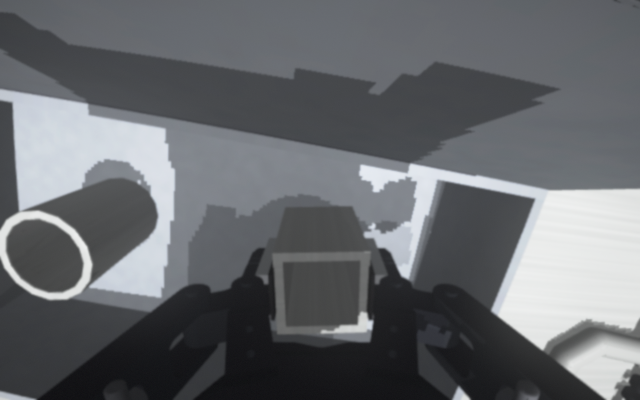

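Call:
{"fn": "step_arm", "kwargs": {
  "commands": [0,0,-0.2,0,-1,0,0,-0.4,0,-1,0,0.1,-0.7,0,-1,0,0,-0.9,0,-1,0,0,-0.9,0,-1,0,0,-0.9,0,-1,0,0,-0.9,0,-1,0,0,-0.4,0,-1]
}}

```text
clock: 15.45
eef_pos: [0.5401, -0.2492, 0.1958]
tool_rot: [-3.123, -0.032, -1.42]
contact_force: [0.7, -0.7, -3.6]
gripper_width: 0.46
```

```bash
python3 -c "
from h import *
plan(.49,.197,.18,-1.55)
d=snap('wrist','w8.png')"
```

```text
t 15.45 p [ 0.5401 -0.2492  0.1958] rpy [-3.123 -0.032 -1.42 ] F [ 0.7 -0.7 -3.6] w 0.46
 units now-frame [-14.97  -0.59   0.06]  target-frame [-14.91   1.36   0.53]  turn 7.5 lim [ 0.84  0.45 -0.6   1.76  0.32  1.   -1.3 ]
```

View pics/w8.png

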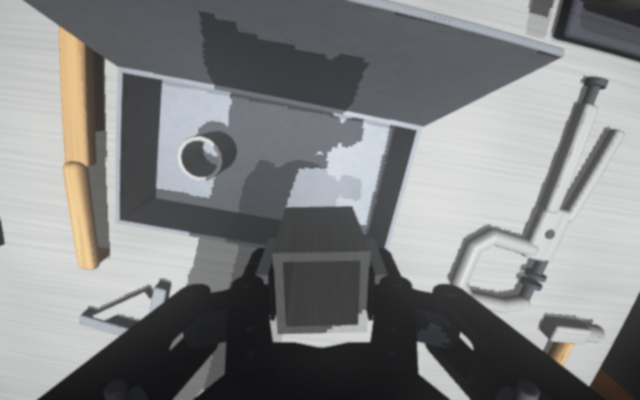

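Call:
{"fn": "step_arm", "kwargs": {
  "commands": [-0.4,0,0,3.5,-1,-0.7,0.05,0,4,-1,-0.9,0.1,0,0,-1,-0.95,0.1,0,0,-1,-0.95,0.1,0,0,-1,-0.95,0.1,0,0,-1,-0.95,0.1,0,0,-1,-0.95,0.1,0,0,-1]
}}

```text
clock: 16.17
eef_pos: [0.5131, -0.0512, 0.1921]
tool_rot: [-3.113, -0.039, -1.574]
contact_force: [-0.2, 0.1, -2.0]
gripper_width: 0.46
```

```bash
python3 -c "
from h import *
plan(.485,.197,.18,-1.55)"
```

```text
t 16.17 p [ 0.5131 -0.0512  0.1921] rpy [-3.113 -0.039 -1.574] F [-0.2  0.1 -2. ] w 0.46
 units now-frame [-8.28  0.97  0.05]  target-frame [-8.29  0.76  0.4 ]  turn -1.4 lim [ 0.57  0.32 -0.65  1.95  0.29  0.93 -1.8 ]
```

Call:
{"fn": "step_arm", "kwargs": {
  "commands": [-0.95,0.08,0,-1.4,-1,-0.95,0.08,0,0,-1,-0.95,0.08,0,0,-1,-0.95,0.08,0,0,-1,-0.95,0.08,0,0,-1,-0.95,0.08,0,0,-1,-0.9,0.08,0,0,-1,-0.6,0.08,0,0,-1]
}}

```text
clock: 16.83
eef_pos: [0.482, 0.1759, 0.1816]
tool_rot: [-3.117, -0.042, -1.545]
contact_force: [-0.1, 0.3, -2.7]
gripper_width: 0.455
```

```bash
python3 -c "
from h import *
plan(.485,.197,.12,-1.55)"
```

```text
t 16.83 p [0.482  0.1759 0.1816] rpy [-3.117 -0.042 -1.545] F [-0.1  0.3 -2.7] w 0.455
 units now-frame [-0.79 -0.07  2.03]  target-frame [-0.7  -0.12  2.05]  turn 0.3 lim [ 0.17  0.37 -0.73  1.94  0.36  0.95 -2.28]
```

Call:
{"fn": "step_arm", "kwargs": {
  "commands": [-0.4,0,0.4,0,-1,-0.2,0,0.6,0,-1,-0.1,0,0.6,0,-1,0,0,0.3,0,-1,0,0,0,0,-1,0,0,0,0,-1]
}}

```text
clock: 17.33
eef_pos: [0.4789, 0.2032, 0.1225]
tool_rot: [-3.117, -0.039, -1.532]
contact_force: [-0.4, 0.1, -1.9]
gripper_width: 0.459
```

```bash
python3 -c "
from h import *
plan(.485,.197,.039,-1.55)
d=snap('wrist','w9.png');d=snap('scene','s9.png');crop(d,340,120,480,320,4,'s9c.png');d=snap('top','t9.png')
"
```

```text
t 17.33 p [0.4789 0.2032 0.1225] rpy [-3.117 -0.039 -1.532] F [-0.4  0.1 -1.9] w 0.459
 units now-frame [ 0.1  -0.13  2.79]  target-frame [ 0.21 -0.2   2.78]  turn 1.0 lim [ 0.07  0.47 -0.69  1.97  0.45  0.85 -2.4 ]
```

View pics/w9.png

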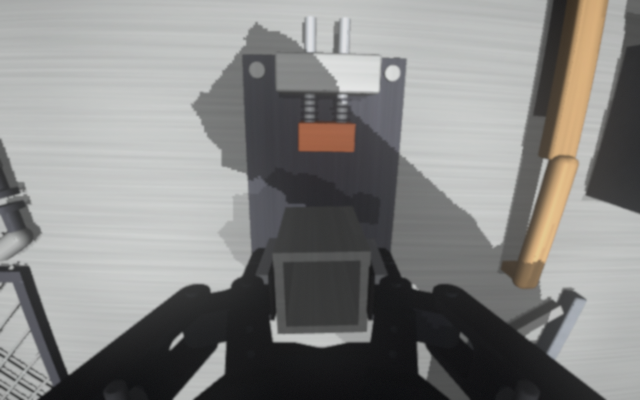

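View pics/s9.png

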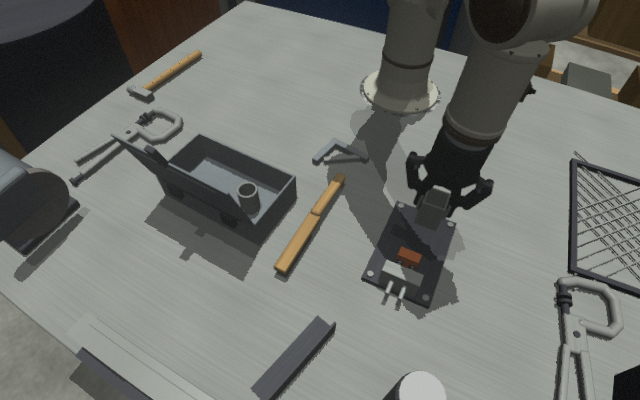

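View pics/t9.png

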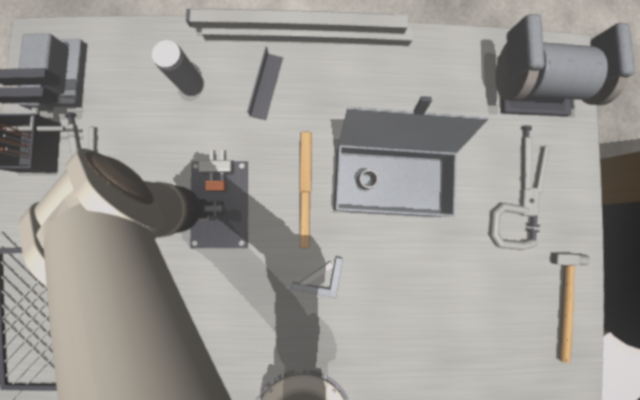

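```bash
python3 -c "
from h import *
d=snap('wrist');crop(d,235,40,415,190,4,'w10c.png')
print(d['T'].round(3))
P=onz(d,[[250,56],[403,58]],.012);print(P.round(4))
P=onz(d,[[257,70],[393,73]],.012);print(P.round(4),P.mean(0))
"
```

```text
[[ 0.037 -0.961 -0.273  0.553]
 [-0.999 -0.025 -0.049  0.213]
 [ 0.04   0.274 -0.961  0.267]
 [ 0.     0.     0.     1.   ]]
[[0.5907 0.2593 0.012 ]
 [0.5946 0.1388 0.012 ]]
[[0.5806 0.2539 0.012 ]
 [0.5829 0.1459 0.012 ]] [0.58172417 0.19989372 0.012     ]
```

View pics/w10c.png

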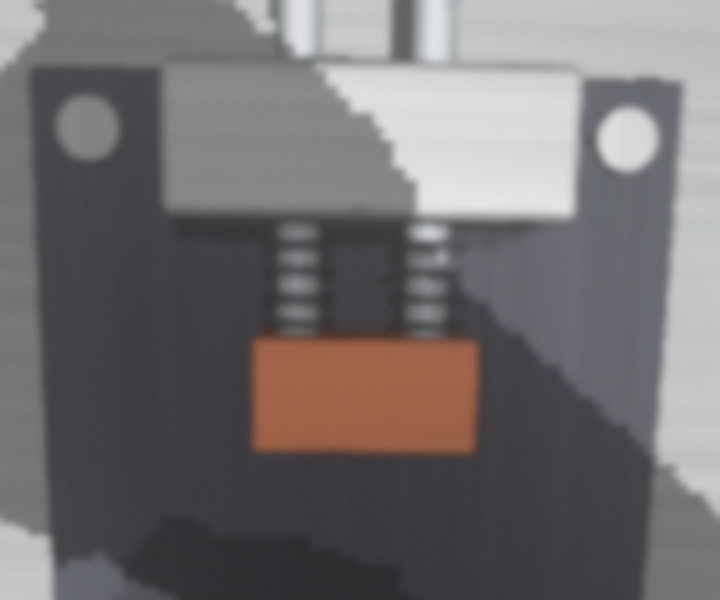

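```bash
python3 -c "
from h import *
d=snap('wrist')
c=np.array([[252,338],[480,340],[477,453],[252,453]])/4.+[235,40]-.4
P=onz(d,c,.052);print(P.round(4),P.mean(0).round(4),[np.linalg.norm(P[i]-P[i-1]).round(4) for i in range(4)])
g=np.array([[163,62],[581,66],[576,217],[163,213]])/4.+[235,40]-.4
P=onz(d,g,.057);print(P.round(4),P.mean(0).round(4))
# stub top corners in wrist px
P=onz(d,[[273,253],[367,253],[369,330],[276,333]],.157);print(P.round(4),P.mean(0).round(4))
plan(.485,.198,.039,-1.55)
"
```

```text
[[0.542  0.22   0.052 ]
 [0.5431 0.1803 0.052 ]
 [0.5233 0.1796 0.052 ]
 [0.522  0.2197 0.052 ]] [0.5326 0.1999 0.052 ] [np.float64(0.02), np.float64(0.0397), np.float64(0.0198), np.float64(0.0401)]
[[0.5854 0.235  0.057 ]
 [0.5878 0.1673 0.057 ]
 [0.5642 0.1662 0.057 ]
 [0.5621 0.2349 0.057 ]] [0.5749 0.2008 0.057 ]
[[0.4968 0.2254 0.157 ]
 [0.4975 0.1876 0.157 ]
 [0.4597 0.1835 0.157 ]
 [0.4579 0.2246 0.157 ]] [0.478  0.2053 0.157 ]
t 17.58 p [0.4803 0.2032 0.1237] rpy [-3.114 -0.039 -1.534] F [ 0.7  0.3 -2.4] w 0.463
 units now-frame [ 0.07 -0.07  2.83]  target-frame [ 0.18 -0.15  2.82]  turn 0.9 lim [ 0.08  0.47 -0.69  1.97  0.45  0.85 -2.4 ]
```

Call:
{"fn": "step_arm", "kwargs": {
  "commands": [0.05,0.1,0.4,0.9,-1,0,0.05,0.5,0,-1,0,0,0.5,0,-1,0,0,0.4,0,-1,0,0,0.2,0,-1,0,0,0,0,-1]
}}

```text
clock: 18.08
eef_pos: [0.4831, 0.1987, 0.0663]
tool_rot: [-3.103, -0.036, -1.555]
contact_force: [0.4, 0.1, -2.3]
gripper_width: 0.452
```

```bash
python3 -c "
from h import *
plan(.482,.199,.0393,-1.549)"
```

```text
t 18.08 p [0.4831 0.1987 0.0663] rpy [-3.103 -0.036 -1.555] F [ 0.4  0.1 -2.3] w 0.452
 units now-frame [-0.04  0.07  0.9 ]  target-frame [-0.01  0.04  0.9 ]  turn -0.4 lim [ 0.02  0.54 -0.61  2.    0.54  0.73 -2.49]
```

```bash
python3 -c "
from h import *
d=snap('scene','s10.png');crop(d,370,160,490,290,6,'s10c.png')
print(proj(d,[[.503,.219,.012],[.503,.219,.112],[.503,.179,.012],[.503,.179,.112]]))"
```

```text
[[420.40961341 256.53067364]
 [433.88147157 227.42312196]
 [400.76449109 248.07376748]
 [411.60062083 218.37714358]]
```

View pics/s10c.png

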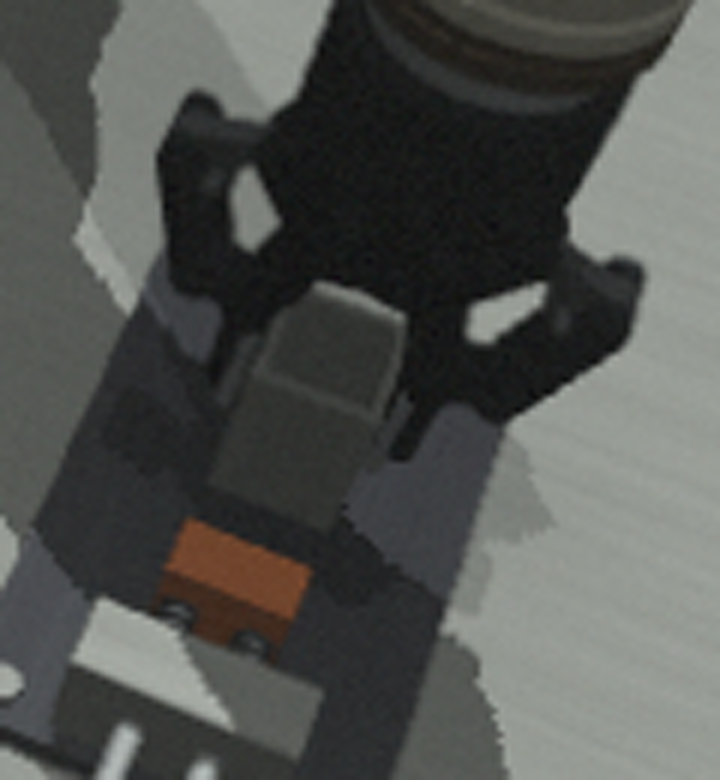

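Call:
{"fn": "step_arm", "kwargs": {
  "commands": [0,0.1,0.3,-0.4,-1,0,0,0.25,0,-1,0,0,0.2,0,-1,0,0,0.1,0,-1,0,0,0,0,-1,0,0,0,0,-1]
}}

```text
clock: 18.63
eef_pos: [0.4827, 0.1989, 0.0404]
tool_rot: [-3.1, -0.035, -1.547]
contact_force: [-0.4, 0.4, -3.0]
gripper_width: 0.459
```

```bash
python3 -c "
from h import *
plan(.482,.199,.0393,-1.549)"
```

```text
t 18.63 p [0.4827 0.1989 0.0404] rpy [-3.1   -0.035 -1.547] F [-0.4  0.4 -3. ] w 0.459
 units now-frame [-0.01  0.02  0.04]  target-frame [-0.    0.02  0.04]  turn 0.1 lim [-0.02  0.58 -0.56  2.02  0.57  0.68 -2.51]
```

Call:
{"fn": "step_arm", "kwargs": {
  "commands": [0,0,0.07,0,-1,0,0,0,0,-1]
}}

```text
clock: 18.8
eef_pos: [0.4834, 0.1993, 0.0396]
tool_rot: [-3.098, -0.035, -1.547]
contact_force: [0.5, 0.1, -3.7]
gripper_width: 0.462
```

Call:
{"fn": "step_arm", "kwargs": {
  "commands": [0,0,0.07,0,-1,0,0,0,0,-1]
}}

```text
clock: 18.97
eef_pos: [0.4845, 0.1996, 0.0398]
tool_rot: [-3.096, -0.036, -1.547]
contact_force: [-0.7, -0.5, -3.2]
gripper_width: 0.462
```

Call:
{"fn": "step_arm", "kwargs": {
  "commands": [0,0.05,0.15,0,-1,0,0,0.1,0,-1,0,0,0,0,-1]
}}

```text
clock: 19.22
eef_pos: [0.4866, 0.2005, 0.0402]
tool_rot: [-3.087, -0.04, -1.546]
contact_force: [0.4, 0.1, -3.1]
gripper_width: 0.46
```

```bash
python3 -c "
from h import *
plan(.482,.199,.0393,-1.549)
d=snap('scene');crop(d,370,160,490,290,6,'s11c.png')"
```

```text
t 19.22 p [0.4866 0.2005 0.0402] rpy [-3.087 -0.04  -1.546] F [ 0.4  0.1 -3.1] w 0.46
 units now-frame [0.05 0.16 0.02]  target-frame [0.05 0.15 0.03]  turn 0.2 lim [-0.04  0.58 -0.54  2.02  0.58  0.67 -2.52]
```

View pics/s11c.png

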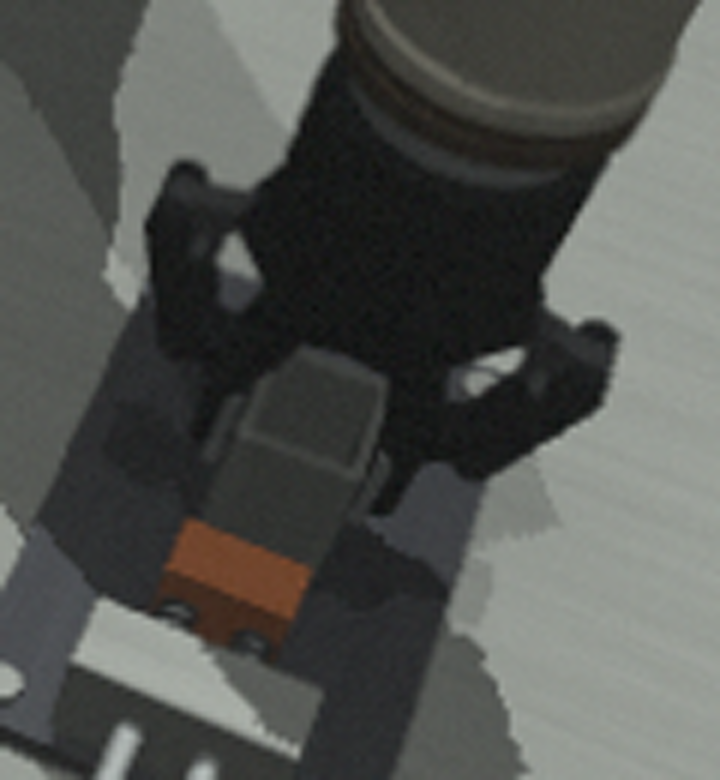

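Call:
{"fn": "step_arm", "kwargs": {
  "commands": [0,0.2,-0.4,-5,-1,0,0.2,-0.4,-5,-1,0,0.1,-0.4,-5,-1,0,0,0,-5,-1,0,0,0,0,-1]
}}

```text
clock: 19.68
eef_pos: [0.4699, 0.2009, 0.0754]
tool_rot: [-3.102, -0.056, -1.181]
contact_force: [-0.0, 0.8, -4.0]
gripper_width: 0.461
```

Call:
{"fn": "step_arm", "kwargs": {
  "commands": [0,0,0,0,-1,0,0,0,0,-1]
}}

```text
clock: 19.85
eef_pos: [0.4701, 0.2007, 0.0749]
tool_rot: [-3.102, -0.055, -1.187]
contact_force: [0.1, -0.0, -2.2]
gripper_width: 0.459
```

```bash
python3 -c "
from h import *
plan(.475,.199,.0393,-1.2)
d=snap('wrist','w12.png')
d=snap('scene');crop(d,370,130,490,260,6,'s12c.png')"
```

```text
t 19.85 p [0.4701 0.2007 0.0749] rpy [-3.102 -0.055 -1.187] F [ 0.1 -0.  -2.2] w 0.459
 units now-frame [ 0.05 -0.08  1.19]  target-frame [ 0.11 -0.13  1.19]  turn 0.8 lim [ 0.06  0.52 -0.67  2.04  0.58  0.73 -2.18]
```

View pics/s12c.png

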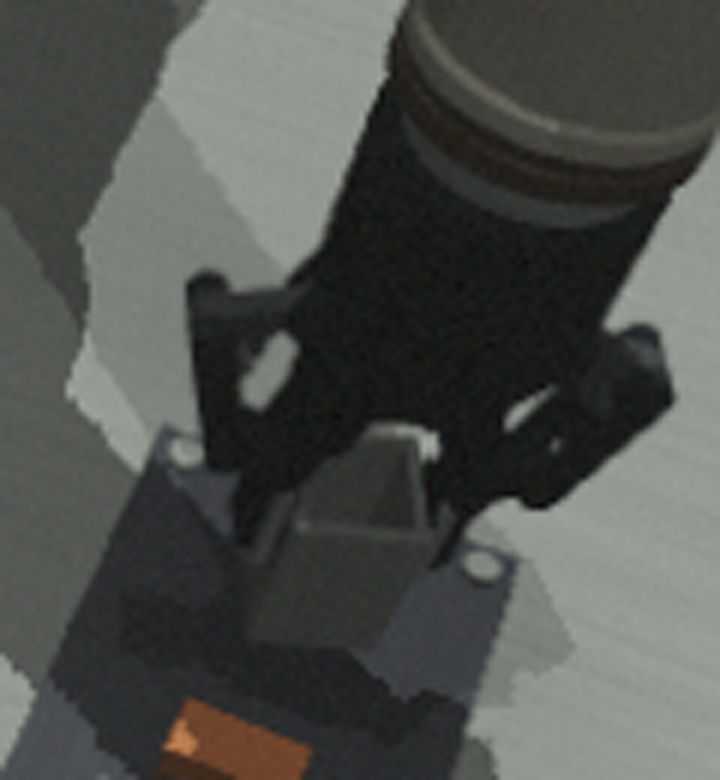

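Call:
{"fn": "step_arm", "kwargs": {
  "commands": [0,0,0.3,0,-1,0,0.1,0.35,0,-1,0,0.05,0.3,0,-1,0,0,0.2,0,-1,0,0,0,0,-1]
}}

```text
clock: 20.37
eef_pos: [0.4696, 0.1987, 0.039]
tool_rot: [-3.098, -0.057, -1.189]
contact_force: [-2.5, -1.3, 12.3]
gripper_width: 0.459
```

Call:
{"fn": "step_arm", "kwargs": {
  "commands": [0,0,0.1,0,-1,0,0,0.1,0,-1]
}}

```text
clock: 20.53
eef_pos: [0.47, 0.199, 0.0388]
tool_rot: [-3.098, -0.065, -1.188]
contact_force: [-18.6, -9.1, 58.0]
gripper_width: 0.458
```

Call:
{"fn": "step_arm", "kwargs": {
  "commands": [0,0,-0.05,0,-1,0,0,0,0,-1]
}}

```text
clock: 20.7
eef_pos: [0.4698, 0.1999, 0.0415]
tool_rot: [-3.096, -0.067, -1.187]
contact_force: [-0.2, 0.1, -2.8]
gripper_width: 0.458
```

Call:
{"fn": "step_arm", "kwargs": {
  "commands": [0,0,0,0,-0.1,0,0,0,0,0.2,0,0,0,0,1,0,0,0,0,1,0,0,0,0,1]
}}

```text
clock: 21.12
eef_pos: [0.4692, 0.1996, 0.0388]
tool_rot: [-3.099, -0.066, -1.187]
contact_force: [0.3, 0.0, -0.2]
gripper_width: 0.99
```

```bash
python3 -c "
from h import *
plan(.475,.199,.0393,-1.2)
d=snap('wrist','w13.png')"
```

```text
t 21.12 p [0.4692 0.1996 0.0388] rpy [-3.099 -0.066 -1.187] F [ 0.3  0.  -0.2] w 0.99
 units now-frame [ 0.09 -0.17 -0.  ]  target-frame [ 0.09 -0.17 -0.02]  turn 0.8 lim [-0.    0.58 -0.61  2.06  0.66  0.67 -2.25]
```

View pics/w13.png

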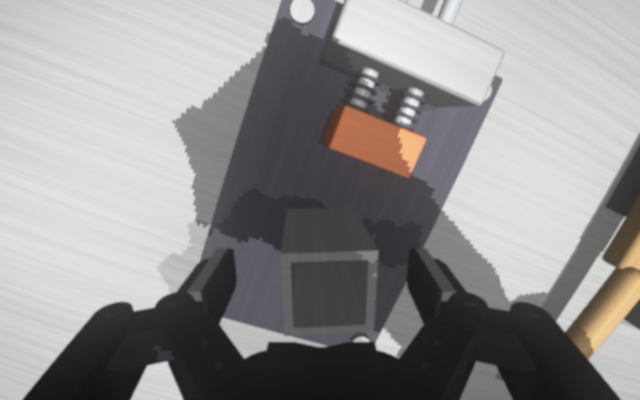

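Call:
{"fn": "step_arm", "kwargs": {
  "commands": [0,0,-0.5,0,1,0,0,-0.8,0,1,0,0,-0.9,0,1,0,0,-0.9,0,1,0,0,-0.9,0,1,0,0,0,0,1,0,0,0,-7,1,0,0,0,-7,1]
}}

```text
clock: 21.83
eef_pos: [0.4607, 0.2047, 0.162]
tool_rot: [-3.119, -0.073, -0.937]
contact_force: [-0.9, 0.4, 0.4]
gripper_width: 1.0
```

Call:
{"fn": "step_arm", "kwargs": {
  "commands": [0,0,0,-7,1,0,0,0,-7,1,0,0,0,-7,1,0,0,0,-7,1,0,0,0,-7,1,0,0,0,-7,1,0,0,0,-7,1,0,0,0,-7,1]
}}

```text
clock: 22.5
eef_pos: [0.4608, 0.2031, 0.1593]
tool_rot: [3.091, -0.058, 0.066]
contact_force: [-0.7, -0.4, -0.5]
gripper_width: 1.001
```

Call:
{"fn": "step_arm", "kwargs": {
  "commands": [0,0,0,-7,1,0,0,0,-7,1,0,0,0,-7,1,0,0,0,-7,1,0,0,0,-7,1,0,0,0,-7,1,0,0,0,-7,1,0,0,0,0,1]
}}

```text
clock: 23.17
eef_pos: [0.4603, 0.201, 0.1549]
tool_rot: [3.068, 0.003, 0.943]
contact_force: [0.6, -0.4, 0.4]
gripper_width: 0.995
```

```bash
python3 -c "
from h import *
plan(.475,.199,.15,1.954)
d=snap('scene','s13.png')
d=snap('top','t13.png')"
```

```text
t 23.17 p [0.4603 0.201  0.1549] rpy [3.068e+00 3.000e-03 9.430e-01] F [ 0.6 -0.4  0.4] w 0.995
 units now-frame [0.24 0.42 0.19]  target-frame [-0.25  0.43  0.16]  turn -57.9 lim [ 0.44  0.61 -1.23  2.    0.76  1.05 -0.21]
```

View pics/s13.png

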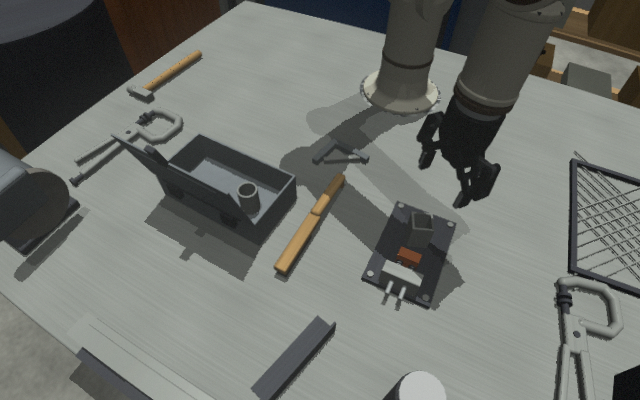

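```bash
cat >> h.py <<'E'
from scipy.spatial.transform import Rotation as Ro
def toolT(p,rpy):
    T=np.eye(4);T[:3,:3]=Ro.from_euler("xyz",rpy).as_matrix();T[:3,3]=p;return T
def handeye(d):
    s=r.observe();return np.linalg.inv(toolT(s["eef_pos"],s["tool_rot"]))@d["T"]
E
python3 - <<'E'
from h import *
d=snap('wrist');X=handeye(d);print(X.round(3))
for f,p,rpy,top,bot in (("w13",[.4692,.1996,.0388],[-3.099,-.066,-1.187],.072,.012),("w7",[.5542,-.2568,.0313],[-3.112,-.04,-1.422],.064,.004),("w6",[.5546,-.2561,.0358],[-3.117,-.034,-1.415],.064,.004)):
    e=dict(d);e["T"]=toolT(p,rpy)@X
    im=cv2.imread(f"pics/{f}.png");e["img"]=im
    crop(e,265,190,395,345,5,f+"c.png")
    np.save(f"pics/{f}.npy",e["T"])
E
```

```text
[[ 1.     0.001 -0.001  0.001]
 [-0.     0.954  0.301 -0.078]
 [ 0.001 -0.301  0.954 -0.142]
 [ 0.     0.     0.     1.   ]]
```

View pics/w13c.png

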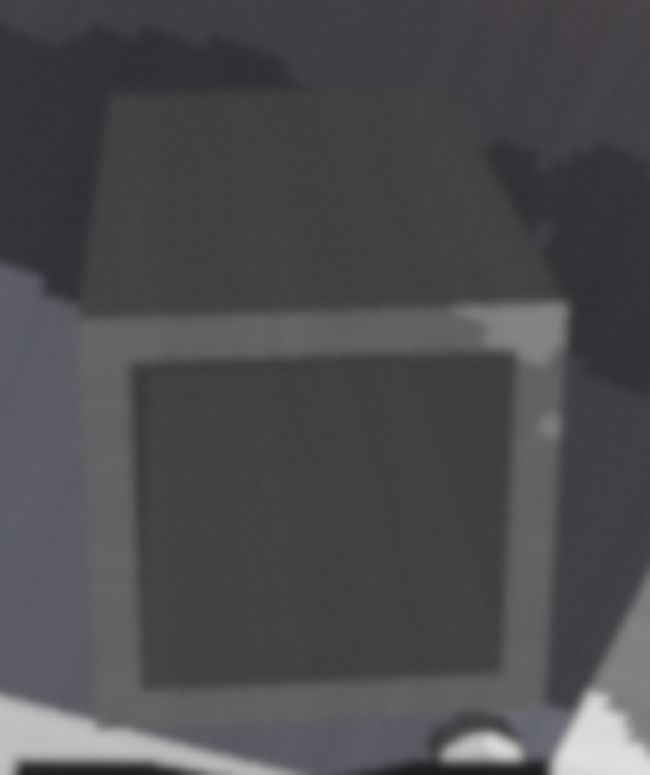

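View pics/w7c.png

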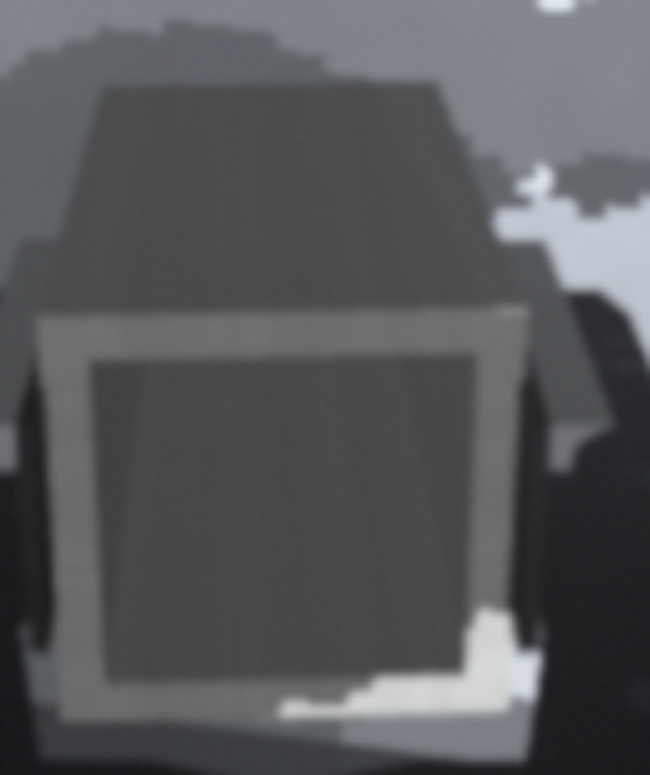

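Run:
```python
from h import *
d=snap('wrist')
for f,pts,top,bot in (("w13",[[80,318],[570,304],[107,95],[457,88]],.072,.012),("w7",[[38,318],[528,305],[102,88],[435,82]],.064,.004)):
    d["T"]=np.load(f"pics/{f}.npy"); c=np.array(pts)/5.+[265,190]-.4
    A=onz(d,c[:2],top);B=onz(d,c[2:],bot);print(f,A.round(4),B.round(4),"lean top-bottom mm",((A-B).mean(0)[:2]*1e3).round(1), "w",np.linalg.norm(A[0]-A[1]).round(4),np.linalg.norm(B[0]-B[1]).round(4))
```

```text
w13 [[0.4788 0.2224 0.072 ]
 [0.4937 0.1856 0.072 ]] [[0.4782 0.2228 0.012 ]
 [0.4938 0.1842 0.012 ]] lean top-bottom mm [0.3 0.5] w 0.0397 0.0417
w7 [[ 0.5686 -0.2343  0.064 ]
 [ 0.5749 -0.2734  0.064 ]] [[ 0.5684 -0.235   0.004 ]
 [ 0.5745 -0.2741  0.004 ]] lean top-bottom mm [0.3 0.7] w 0.0396 0.0396
```

Call:
{"fn": "step_arm", "kwargs": {
  "commands": [0,0,0,-7,1,0,0,0,-7,1,0,0,0,-7,1,0,0,0,-7,1]
}}

```text
clock: 23.7
eef_pos: [0.4611, 0.201, 0.1562]
tool_rot: [3.073, 0.04, 1.43]
contact_force: [0.1, 0.1, -0.1]
gripper_width: 1.0
```

```bash
python3 -c "
from h import *
plan(.468,.1965,.15,1.954)"
```

```text
t 23.7 p [0.4611 0.201  0.1562] rpy [3.073 0.04  1.43 ] F [ 0.1  0.1 -0.1] w 1.0
 units now-frame [-0.11  0.24  0.23]  target-frame [-0.23  0.16  0.21]  turn -30.1 lim [ 0.48  0.68 -1.32  2.    0.84  1.11  0.21]
```

Call:
{"fn": "step_arm", "kwargs": {
  "commands": [0,0,0,-7,1,0,0,0,-7,1,0,0,0,-7,1,0,0,0,-7,1,0,0,0,-1,1,0,0,0,0,1]
}}

```text
clock: 24.2
eef_pos: [0.4614, 0.201, 0.1562]
tool_rot: [3.101, 0.071, 1.946]
contact_force: [-0.1, 0.1, 0.7]
gripper_width: 1.002
```

```bash
python3 -c "
from h import *
plan(.468,.1965,.0393,1.954)
d=snap('wrist','w14.png')"
```

```text
t 24.2 p [0.4614 0.201  0.1562] rpy [3.101 0.071 1.946] F [-0.1  0.1  0.7] w 1.002
 units now-frame [ 0.06 -0.01  3.91]  target-frame [-0.22  0.15  3.9 ]  turn -0.4 lim [ 0.51  0.77 -1.41  2.    0.93  1.19  0.66]
```

View pics/w14.png

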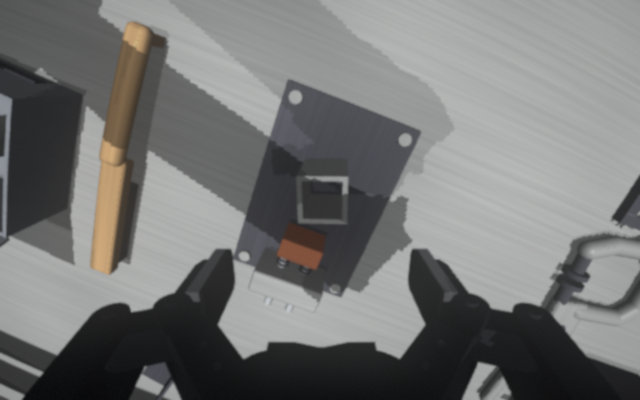

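Call:
{"fn": "step_arm", "kwargs": {
  "commands": [0,0,0.6,0,1,0,0,0.8,0,1,0,0,0.8,0,1,0,0,0.5,0,1,0,0,0,0,1]
}}

```text
clock: 24.67
eef_pos: [0.4694, 0.1971, 0.0747]
tool_rot: [3.094, 0.073, 1.924]
contact_force: [-0.3, -1.0, -0.5]
gripper_width: 0.997
```

```bash
python3 -c "
from h import *
plan(.468,.1965,.0393,1.954)
d=snap('wrist','w15.png');crop(d,235,140,405,300,4,'w15c.png')"
```

```text
t 24.67 p [0.4694 0.1971 0.0747] rpy [3.094 0.073 1.924] F [-0.3 -1.  -0.5] w 0.997
 units now-frame [ 0.08 -0.11  1.17]  target-frame [-0.   -0.05  1.18]  turn -1.7 lim [ 0.43  0.86 -1.26  2.04  1.07  1.08  0.55]
```

View pics/w15c.png

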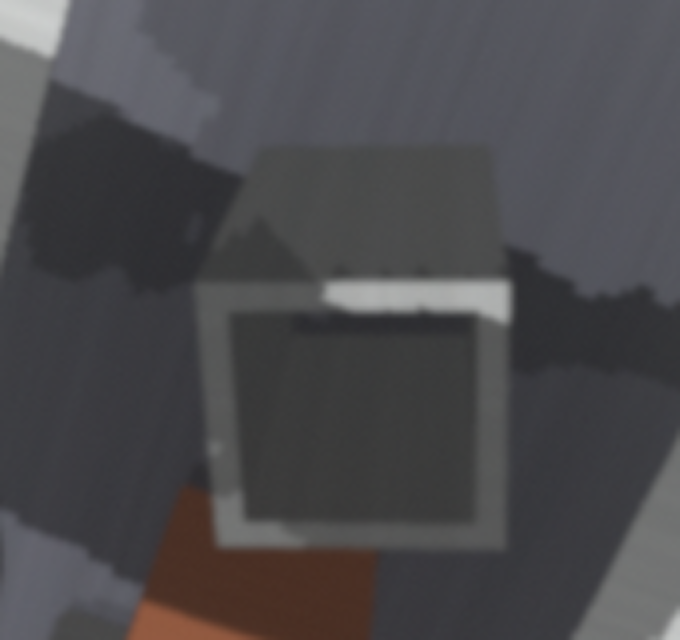

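Run:
```python
from h import *
d=snap('wrist')
c=np.array([[195,284],[513,282],[509,550],[217,550]])/4.+[235,140]-.4
P=onz(d,c,.072);m=P.mean(0);print(P.round(4),m.round(4))
e=P[1]-P[0]; print(np.arctan2(e[1],e[0])); e=P[2]-P[3]; print(np.arctan2(e[1],e[0]))
plan(m[0],m[1],.0393,1.954)
```

```text
[[0.4558 0.1727 0.072 ]
 [0.4403 0.2102 0.072 ]
 [0.4774 0.2254 0.072 ]
 [0.4935 0.188  0.072 ]] [0.4668 0.1991 0.072 ]
1.9628872088026457
1.9765423875466022
t 24.77 p [0.4701 0.1984 0.077 ] rpy [3.091 0.072 1.925] F [-0.4  0.8 -0. ] w 1.001
 units now-frame [ 0.15 -0.16  1.24]  target-frame [ 0.06 -0.09  1.26]  turn -1.6 lim [ 0.43  0.85 -1.26  2.04  1.07  1.08  0.56]
```

Call:
{"fn": "step_arm", "kwargs": {
  "commands": [0.05,-0.1,0.3,-2.3,1,0.05,0,0.4,0,1,0,0,0.3,0,1,0,0,0.2,0,1,0,0,0,0,1]
}}

```text
clock: 25.18
eef_pos: [0.471, 0.1999, 0.0412]
tool_rot: [3.088, 0.074, 1.966]
contact_force: [-0.2, 0.9, -0.3]
gripper_width: 1.003
```

```bash
python3 -c "
from h import *
plan(.467,.198,.038,1.965)"
```

```text
t 25.18 p [0.471  0.1999 0.0412] rpy [3.088 0.074 1.966] F [-0.2  0.9 -0.3] w 1.003
 units now-frame [ 0.   -0.15  0.1 ]  target-frame [-0.01 -0.15  0.11]  turn 0.1 lim [ 0.39  0.9  -1.2   2.05  1.15  1.04  0.54]
```

Call:
{"fn": "step_arm", "kwargs": {
  "commands": [0,-0.15,0.1,0,0.4,0,0,0,0,0.1,0,0,0,0,-1,0,0,0,0,-1,0,0,0,0,-1,0,0,0,0,-1],
  "squeeze": 60
}}

```text
clock: 25.68
eef_pos: [0.4665, 0.198, 0.038]
tool_rot: [3.088, 0.074, 1.965]
contact_force: [0.4, -0.7, -2.7]
gripper_width: 0.457
```

```bash
python3 -c "
from h import *
plan(.467,.198,.038,1.965)
d=snap('wrist','w16.png');crop(d,255,140,425,340,4,'w16c.png');np.save('pics/w16.npy',d['T'])"
```

```text
t 25.68 p [0.4665 0.198  0.038 ] rpy [3.088 0.074 1.965] F [ 0.4 -0.7 -2.7] w 0.457
 units now-frame [-0.01  0.01  0.  ]  target-frame [-0.01  0.01 -0.  ]  turn 0.0 lim [ 0.4   0.9  -1.2   2.06  1.16  1.03  0.53]
```

View pics/w16c.png

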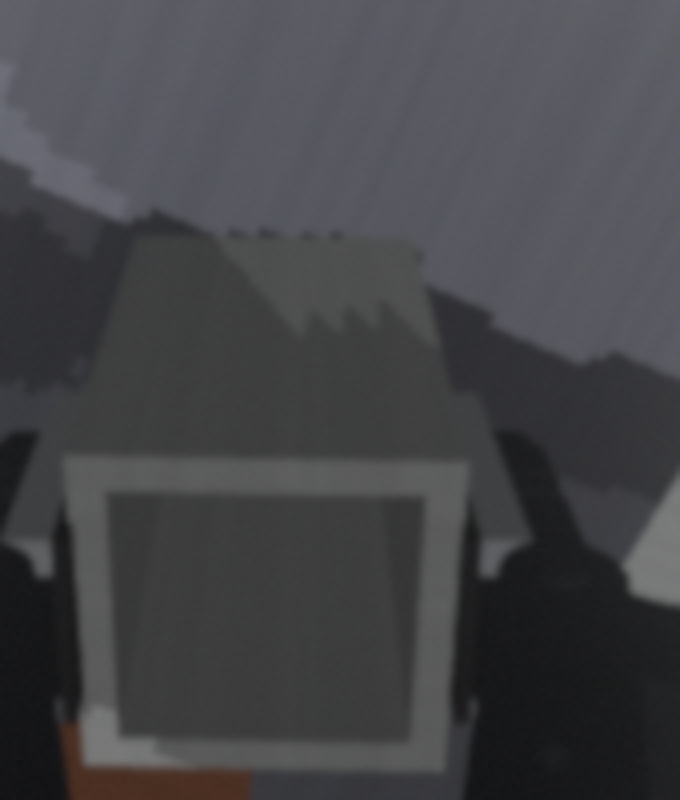

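```bash
cat >> h.py <<'E'
def lean(d,px,top=.072,bot=.012):
    A=onz(d,px[:2],top);B=onz(d,px[2:],bot)
    print(A.round(4),B.round(4),"lean mm",((A-B).mean(0)[:2]*1e3).round(1),"w",np.linalg.norm(A[0]-A[1]).round(4),np.linalg.norm(B[0]-B[1]).round(4))
    for Q in(A,B): e=Q[1]-Q[0];print("yaw",np.arctan2(e[1],e[0]).round(4),Q.mean(0).round(4))
E
python3 - <<'E'
from h import *
d=snap('wrist')
lean(d,np.array([[63,457],[470,462],[138,236],[418,238]])/4.+[255,140]-.4)
E
```

```text
[[0.4553 0.1752 0.072 ]
 [0.4386 0.2118 0.072 ]] [[0.4561 0.1724 0.012 ]
 [0.4397 0.2095 0.012 ]] lean mm [-1.   2.5] w 0.0403 0.0406
yaw 1.998 [0.4469 0.1935 0.072 ]
yaw 1.9874 [0.4479 0.191  0.012 ]
```

Call:
{"fn": "step_arm", "kwargs": {
  "commands": [0,0,0,0,0.2,0,0,0,0,1,0,0,0,0,1,0,0,-0.4,0,1,0,0,-0.8,0,1,0,0,-0.9,0,1,0,0,-0.9,0,1,0,0,-0.6,0,1]
}}

```text
clock: 26.45
eef_pos: [0.4551, 0.2029, 0.1489]
tool_rot: [3.095, 0.073, 1.968]
contact_force: [0.5, 0.2, 0.5]
gripper_width: 0.997
```

```bash
cat >> h.py <<'E'
def tilt():
    s=r.observe();z=Ro.from_euler("xyz",s["tool_rot"]).as_matrix()[:,2];p=s["eef_pos"]
    print("z",z.round(4),"pos",p.round(3),"r",np.hypot(*p[:2]).round(3),"j",s["joint_pos"].round(2))
E
python3 -c "
from h import *
tilt()
plan(.36,-.2,.15,1.592)
snap('scene','s17.png')"
```

```text
z [ 0.0711 -0.0495 -0.9962] pos [0.455 0.203 0.149] r 0.498 j [ 0.51  0.77 -1.4   2.02  0.94  1.17  0.66]
t 26.45 p [0.4551 0.2029 0.1489] rpy [3.095 0.073 1.968] F [0.5 0.2 0.5] w 0.997
 units now-frame [-11.13  -8.15   0.4 ]  target-frame [-13.36  -3.46  -0.04]  turn 21.5 lim [ 0.51  0.77 -1.4   2.02  0.94  1.17  0.66]
```

View pics/s17.png

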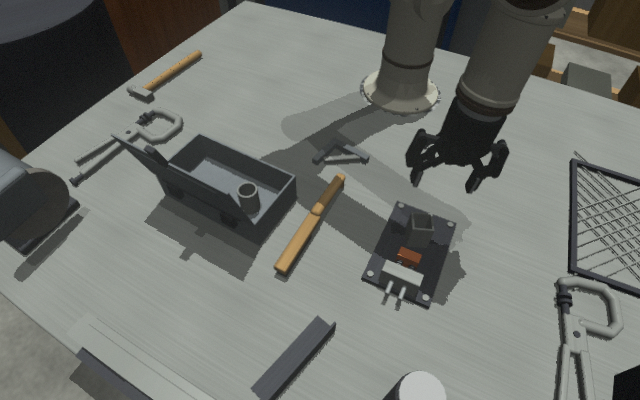

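Call:
{"fn": "step_arm", "kwargs": {
  "commands": [-0.5,-0.4,0,0,1,-0.8,-0.6,0,0,1,-0.8,-0.6,0,0,1,-0.8,-0.6,0,0,1,-0.8,-0.6,0,0,1,-0.8,-0.6,0,0,1,-0.8,-0.6,0,0,1,-0.8,-0.6,0,0,1]
}}

```text
clock: 27.17
eef_pos: [0.4006, -0.0137, 0.1645]
tool_rot: [3.078, 0.069, 1.986]
contact_force: [0.1, -0.8, -0.8]
gripper_width: 1.003
```

```bash
python3 -c "
from h import *
tilt()
plan(.34,-.2,.15,1.968)"
```

```text
z [ 0.086  -0.0369 -0.9956] pos [ 0.401 -0.014  0.164] r 0.401 j [ 1.25  0.46 -1.53  2.25  0.68  0.91  1.29]
t 27.17 p [ 0.4006 -0.0137  0.1645] rpy [3.078 0.069 1.986] F [ 0.1 -0.8 -0.8] w 1.003
 units now-frame [-4.82 -4.4   0.54]  target-frame [-4.95 -4.27  0.48]  turn 1.1 lim [ 1.25  0.46 -1.53  2.25  0.68  0.91  1.29]
```

Call:
{"fn": "step_arm", "kwargs": {
  "commands": [-0.8,-0.5,0,0,1,-0.8,-0.5,0,0,1,-0.8,-0.5,0,0,1,-0.8,-0.5,0,0,1,-0.8,-0.5,0,0,1,-0.6,-0.4,0,0,1]
}}

```text
clock: 27.67
eef_pos: [0.3727, -0.1845, 0.1723]
tool_rot: [3.084, 0.081, 1.989]
contact_force: [0.6, -0.4, 0.8]
gripper_width: 1.002
```

```bash
python3 -c "
from h import *
tilt()
plan(.32,-.2,.15,1.968)"
```

```text
z [ 0.0852 -0.0503 -0.9951] pos [ 0.373 -0.185  0.172] r 0.416 j [ 1.68  0.46 -1.51  2.22  0.64  0.9   1.78]
t 27.67 p [ 0.3727 -0.1845  0.1723] rpy [3.084 0.081 1.989] F [ 0.6 -0.4  0.8] w 1.002
 units now-frame [ 0.3  -1.85  0.62]  target-frame [ 0.2  -1.82  0.74]  turn 1.2 lim [ 1.68  0.46 -1.51  2.22  0.64  0.9   1.78]
```

Call:
{"fn": "step_arm", "kwargs": {
  "commands": [0.62,-0.5,0,0,1,0.62,-0.5,0,0,1,0.62,-0.5,0,0,1,0.62,-0.5,0,0,1]
}}

```text
clock: 28.0
eef_pos: [0.3046, -0.1507, 0.1598]
tool_rot: [3.092, 0.037, 1.984]
contact_force: [-0.8, 0.6, -2.5]
gripper_width: 0.999
```

```bash
python3 -c "
from h import *
tilt()"
```

```text
z [ 0.06   -0.0137 -0.9981] pos [ 0.305 -0.151  0.16 ] r 0.34 j [ 1.72  0.   -1.3   2.36 -0.01  0.72  2.42]
```

Call:
{"fn": "step_arm", "kwargs": {
  "commands": [0.5,-0.5,0,5,1,0.5,-0.6,0,5,1]
}}

```text
clock: 28.17
eef_pos: [0.2716, -0.1353, 0.162]
tool_rot: [3.088, 0.025, 1.813]
contact_force: [-38.1, 23.1, -8.0]
gripper_width: 0.999
```

```bash
python3 -c "
from h import *
tilt()
plan(.3,-.15,.16,1.6)"
```

```text
z [ 0.0584 -0.0111 -0.9982] pos [ 0.272 -0.135  0.162] r 0.303 j [ 1.72 -0.21 -1.19  2.42 -0.31  0.76  2.57]
t 28.17 p [ 0.2716 -0.1353  0.162 ] rpy [3.088 0.025 1.813] F [-38.1  23.1  -8. ] w 0.999
 units now-frame [-0.7   0.79  0.13]  target-frame [-0.52  0.93  0.07]  turn 12.2 lim [ 1.72 -0.21 -1.19  2.42 -0.31  0.76  2.57]
```

Call:
{"fn": "step_arm", "kwargs": {
  "commands": [-0.4,0.5,0,3,1,-0.4,0.5,0,3,1,0,0,0,0,1]
}}

```text
clock: 28.42
eef_pos: [0.3034, -0.1575, 0.167]
tool_rot: [3.099, 0.051, 1.694]
contact_force: [0.1, -0.2, 1.1]
gripper_width: 1.001
```

```bash
python3 -c "
from h import *
tilt()
plan(.3,-.15,.16,1.6)
snap('scene','s18.png')"
```

```text
z [ 0.0484 -0.0458 -0.9978] pos [ 0.303 -0.158  0.167] r 0.342 j [ 1.93 -0.09 -1.47  2.35 -0.1   0.74  2.23]
t 28.42 p [ 0.3034 -0.1575  0.167 ] rpy [3.099 0.051 1.694] F [ 0.1 -0.2  1.1] w 1.001
 units now-frame [ 0.27 -0.09  0.21]  target-frame [ 0.25 -0.11  0.23]  turn 5.4 lim [ 1.93 -0.09 -1.47  2.35 -0.1   0.74  2.23]
```

View pics/s18.png

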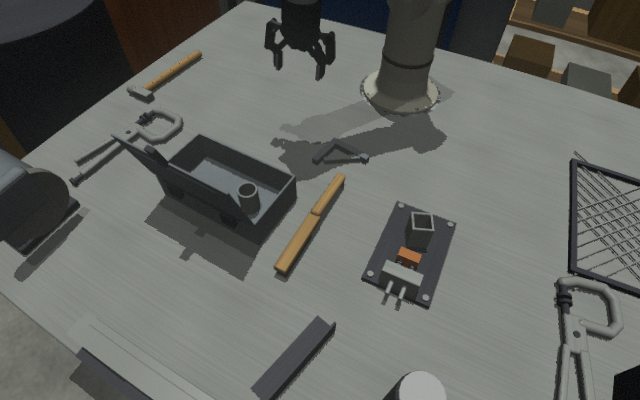

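Call:
{"fn": "step_arm", "kwargs": {
  "commands": [0.45,-0.65,0,3,1]
}}

```text
clock: 28.55
eef_pos: [0.2841, -0.1452, 0.1646]
tool_rot: [3.096, 0.04, 1.654]
contact_force: [-2.2, -0.3, -2.7]
gripper_width: 0.998
```

```bash
python3 -c "
from h import *
tilt()"
```

```text
z [ 0.049  -0.0363 -0.9981] pos [ 0.284 -0.145  0.165] r 0.319 j [ 1.79 -0.19 -1.29  2.39 -0.25  0.75  2.34]
```

Call:
{"fn": "step_arm", "kwargs": {
  "commands": [0.9,0.1,0,2,1,0.9,0.1,0,0,1]
}}

```text
clock: 28.72
eef_pos: [0.2861, -0.0937, 0.1648]
tool_rot: [3.092, 0.029, 1.603]
contact_force: [-7.6, -13.1, 15.3]
gripper_width: 1.004
```

```bash
python3 -c "
from h import *
tilt();plan(.467,.198,.15,1.954)"
```

```text
z [ 0.0503 -0.0275 -0.9984] pos [ 0.286 -0.094  0.165] r 0.301 j [ 1.66 -0.31 -1.25  2.42 -0.4   0.8   2.31]
t 28.72 p [ 0.2861 -0.0937  0.1648] rpy [3.092 0.029 1.603] F [ -7.6 -13.1  15.3] w 1.004
 units now-frame [9.54 6.32 0.53]  target-frame [6.76 9.23 0.49]  turn -20.1 lim [ 1.66 -0.31 -1.25  2.42 -0.4   0.8   2.31]
```

Call:
{"fn": "step_arm", "kwargs": {
  "commands": [0.6,0.6,0,0,1,0.6,0.6,0,0,1,0.6,0.6,0,0,1,0.6,0.6,0,0,1]
}}

```text
clock: 29.05
eef_pos: [0.3473, -0.0112, 0.1696]
tool_rot: [3.09, 0.015, 1.608]
contact_force: [3.6, 17.3, -10.7]
gripper_width: 0.999
```

```bash
python3 -c "
from h import *
tilt();plan(.467,.198,.15,1.954)"
```

```text
z [ 0.0516 -0.0135 -0.9986] pos [ 0.347 -0.011  0.17 ] r 0.347 j [ 1.69 -0.31 -1.54  2.33 -0.42  0.82  2.04]
t 29.05 p [ 0.3473 -0.0112  0.1696] rpy [3.09  0.015 1.608] F [  3.6  17.3 -10.7] w 0.999
 units now-frame [6.83 4.21 0.76]  target-frame [4.98 6.31 0.65]  turn -19.8 lim [ 1.69 -0.31 -1.54  2.33 -0.42  0.82  2.04]
```

Call:
{"fn": "step_arm", "kwargs": {
  "commands": [0.2,0.8,0,0,1,0.2,0.8,0,0,1,0.4,0.7,0,0,1]
}}

```text
clock: 29.3
eef_pos: [0.383, 0.0182, 0.2007]
tool_rot: [3.065, 0.01, 1.615]
contact_force: [0.3, -0.4, -0.3]
gripper_width: 1.004
```

```bash
python3 -c "
from h import *
tilt();plan(.467,.198,.15,1.954);print(r.observe()['joint_pos'])"
```

```text
z [ 0.0764 -0.0065 -0.9971] pos [0.383 0.018 0.201] r 0.383 j [ 1.62 -0.31 -1.53  2.24 -0.4   0.88  1.95]
t 29.3 p [0.383  0.0182 0.2007] rpy [3.065 0.01  1.615] F [ 0.3 -0.4 -0.3] w 1.004
 units now-frame [5.88 2.93 1.86]  target-frame [4.51 4.84 1.69]  turn -19.4 lim [ 1.62 -0.31 -1.53  2.24 -0.4   0.88  1.95]
[ 1.62318056 -0.30687472 -1.53074975  2.23832925 -0.40319608  0.87680835
  1.95205424]
```

Call:
{"fn": "step_arm", "kwargs": {
  "commands": [0.6,0.4,0.1,0,1,0.6,0.4,0.1,0,1,0.6,0.4,0.1,0,1,0.6,0.4,0.1,0,1]
}}

```text
clock: 29.63
eef_pos: [0.3963, 0.0914, 0.2187]
tool_rot: [3.038, 0.0, 1.626]
contact_force: [-0.1, -0.1, 0.0]
gripper_width: 1.001
```

```bash
python3 -c "
from h import *
tilt();plan(.467,.198,.15,1.954);print(r.observe()['joint_pos'])"
```

```text
z [ 0.1037  0.0055 -0.9946] pos [0.396 0.091 0.219] r 0.407 j [ 1.45 -0.31 -1.53  2.19 -0.39  0.89  1.76]
t 29.63 p [0.3963 0.0914 0.2187] rpy [3.038 0.    1.626] F [-0.1 -0.1  0. ] w 1.001
 units now-frame [3.42 2.3  2.54]  target-frame [2.41 3.51 2.29]  turn -18.8 lim [ 1.45 -0.31 -1.53  2.19 -0.39  0.89  1.76]
[ 1.44664898 -0.30689292 -1.53138693  2.19098969 -0.39163661  0.89287163
  1.76411523]
```

Call:
{"fn": "step_arm", "kwargs": {
  "commands": [0,0.6,0.6,0,1,0,0.6,0.6,0,1,0,0.6,0.4,0,1]
}}

```text
clock: 29.88
eef_pos: [0.4073, 0.0896, 0.2145]
tool_rot: [2.998, -0.011, 1.643]
contact_force: [-0.0, 0.0, -0.5]
gripper_width: 1.003
```

```bash
python3 -c "
from h import *
tilt();plan(.467,.198,.15,1.954);print(r.observe()['joint_pos'])"
```

```text
z [ 0.1423  0.0207 -0.9896] pos [0.407 0.09  0.215] r 0.417 j [ 1.46 -0.31 -1.53  2.21 -0.43  0.84  1.82]
t 29.88 p [0.4073 0.0896 0.2145] rpy [ 2.998 -0.011  1.643] F [-0.   0.  -0.5] w 1.003
 units now-frame [3.44 1.91 2.49]  target-frame [2.61 3.2  2.15]  turn -17.8 lim [ 1.46 -0.31 -1.53  2.21 -0.43  0.84  1.82]
[ 1.46212542 -0.30667998 -1.5325777   2.20677744 -0.42686233  0.84247641
  1.82153383]
```

Call:
{"fn": "step_arm", "kwargs": {
  "commands": [0,-0.4,-0.4,7,1,0,-0.3,-0.3,7,1,0,0,0,7,1,0,0,0,7,1]
}}

```text
clock: 30.22
eef_pos: [0.3819, 0.0817, 0.2309]
tool_rot: [3.022, -0.077, 1.144]
contact_force: [-0.0, 0.3, -0.2]
gripper_width: 0.999
```

```bash
python3 -c "
from h import *
tilt();print(r.observe()['tool_rot'])"
```

```text
z [ 0.1403  0.0198 -0.9899] pos [0.382 0.082 0.231] r 0.391 j [ 1.21 -0.31 -1.28  2.24 -0.39  0.89  1.3 ]
[ 3.0217741  -0.0767942   1.14375037]
```

Call:
{"fn": "step_arm", "kwargs": {
  "commands": [0,0,0,7,1,0,0,0,7,1,0,0,0,7,1,0,0,0,7,1,0,0,0,7,1,0,0,0,7,1,0,0,0,7,1,0,0,0,7,1]
}}

```text
clock: 30.88
eef_pos: [0.3782, 0.0739, 0.2282]
tool_rot: [-3.138, -0.14, 0.138]
contact_force: [-0.9, 0.5, -0.5]
gripper_width: 0.999
```

```bash
python3 -c "
from h import *
tilt();print(r.observe()['tool_rot'])"
```

```text
z [ 0.1378  0.0229 -0.9902] pos [0.378 0.074 0.228] r 0.385 j [ 1.22 -0.31 -1.26  2.25 -0.4   0.88  0.32]
[-3.13791142 -0.14014468  0.13812941]
```

Call:
{"fn": "step_arm", "kwargs": {
  "commands": [0.6,0,0,5,1,0.6,0,0,5,1]
}}

```text
clock: 31.05
eef_pos: [0.4097, 0.0762, 0.2309]
tool_rot: [-3.112, -0.132, -0.047]
contact_force: [0.7, -0.4, 0.4]
gripper_width: 0.999
```

```bash
python3 -c "
from h import *
tilt();print(r.observe()['tool_rot'])"
```

```text
z [ 0.1325  0.023  -0.9909] pos [0.41  0.076 0.231] r 0.417 j [ 1.44 -0.28 -1.47  2.18 -0.39  0.89  0.13]
[-3.11247208 -0.13169894 -0.04667256]
```

Call:
{"fn": "step_arm", "kwargs": {
  "commands": [0.4,-0.4,0,7,1,0.3,-0.5,0,7,1,0,0,0,7,1,0,0,0,7,1]
}}

```text
clock: 31.38
eef_pos: [0.4292, 0.0915, 0.2425]
tool_rot: [-3.043, -0.11, -0.554]
contact_force: [-0.8, -0.1, -0.1]
gripper_width: 1.0
```

```bash
python3 -c "
from h import *
tilt();print(r.observe()['tool_rot'])"
```

```text
z [ 0.145   0.0263 -0.9891] pos [0.429 0.092 0.243] r 0.439 j [ 1.49 -0.31 -1.53  2.13 -0.41  0.91 -0.38]
[-3.04276696 -0.11022915 -0.55439282]
```

Call:
{"fn": "step_arm", "kwargs": {
  "commands": [0.5,-0.5,0.5,0,1,0.5,-0.5,0.5,0,1,0.5,-0.5,0.5,0,1]
}}

```text
clock: 31.63
eef_pos: [0.4458, 0.0933, 0.2452]
tool_rot: [-3.01, -0.144, -0.56]
contact_force: [0.2, -0.8, -0.4]
gripper_width: 0.999
```

```bash
python3 -c "
from h import *
tilt();print(r.observe()['tool_rot'])"
```

```text
z [ 0.1898  0.0358 -0.9812] pos [0.446 0.093 0.245] r 0.456 j [ 1.49 -0.31 -1.53  2.13 -0.44  0.87 -0.36]
[-3.01009346 -0.1435604  -0.55968077]
```

```bash
cat > fit.py <<'E'
from h import *
from scipy.optimize import least_squares
D=[ # joints, pos, rpy
([1.51421603,.50189468,-.42679553,1.55142305,.22080141,1.1383208,-.21029785],[.20407,-.6164,.23024],[-3.1415,.002,-1.251]),
([1.26,.28,-.45,1.86,.14,1.03,-.89],[.3131,-.4228,.2281],[3.139,-.001,-1.639]),
([.85,.32,-.57,2.02,.24,.86,-1.46],[.4447,-.1969,.1588],[-3.139,-.008,-1.606]),
([.75,.49,-.48,2.07,.39,.65,-1.59],[.4514,-.1956,.0579],[-3.135,-.011,-1.599]),
([.61,.54,-.55,1.38,.3,1.31,-1.56],[.6534,-.2019,.2932],[3.135,-.015,-1.606]),
([.82,.42,-.6,1.63,.27,1.18,-1.25],[.5496,-.2478,.2602],[3.124,-.008,-1.409]),
([.74,.68,-.48,1.76,.45,.78,-1.39],[.5657,-.2617,.0521],[-3.126,-.028,-1.415]),
([.57,.32,-.65,1.95,.29,.93,-1.8],[.5131,-.0512,.1921],[-3.113,-.039,-1.574]),
([.17,.37,-.73,1.94,.36,.95,-2.28],[.482,.1759,.1816],[-3.117,-.042,-1.545]),
([-.04,.58,-.54,2.02,.58,.67,-2.52],[.4866,.2005,.0402],[-3.087,-.04,-1.546]),
([0,.58,-.61,2.06,.66,.67,-2.25],[.4692,.1996,.0388],[-3.099,-.066,-1.187]),
([.44,.61,-1.23,2.0,.76,1.05,-.21],[.4603,.201,.1549],[3.068,.003,.943]),
([.51,.77,-1.41,2.0,.93,1.19,.66],[.4614,.201,.1562],[3.101,.071,1.946]),
([.40,.90,-1.2,2.06,1.16,1.03,.53],[.4665,.198,.038],[3.088,.074,1.965]),
([1.25,.46,-1.53,2.25,.68,.91,1.29],[.4006,-.0137,.1645],[3.078,.069,1.986]),
([1.68,.46,-1.51,2.22,.64,.9,1.78],[.3727,-.1845,.1723],[3.084,.081,1.989]),
([1.72,0,-1.3,2.36,-.01,.72,2.42],[.3046,-.1507,.1598],[3.092,.037,1.984]),
([1.93,-.09,-1.47,2.35,-.1,.74,2.23],[.3034,-.1575,.167],[3.099,.051,1.694]),
([1.62318,-.30687,-1.53075,2.23833,-.4032,.87681,1.95205],[.383,.0182,.2007],[3.065,.01,1.615]),
([1.44665,-.30689,-1.53139,2.19099,-.39164,.89287,1.76412],[.3963,.0914,.2187],[3.038,0,1.626]),
([1.22,-.31,-1.26,2.25,-.4,.88,.32],[.3782,.0739,.2282],[-3.138,-.14,.138]),
([1.49,-.31,-1.53,2.13,-.44,.87,-.36],[.4458,.0933,.2452],[-3.01,-.144,-.56]),
]
J=np.array([d[0] for d in D]);P=np.array([d[1] for d in D]);Rm=Ro.from_euler("xyz",[d[2] for d in D]).as_matrix()
AX=[2,1,2,1,2,1,2]
def fk(q,pr):
    s=pr["s"];o=pr["o"];t=pr["t"] # t: 8x3 translations before joint i and tool
    T=np.eye(4)
    for i in range(7):
        A=np.eye(4);A[:3,3]=t[i];e=np.zeros(3);e[AX[i]]=s[i]*q[i]+o[i];A[:3,:3]=cv2.Rodrigues(e)[0];T=T@A
    A=np.eye(4);A[:3,3]=t[7];return T@A
def unpack(v,s):
    t=np.zeros((8,3));t[0,2]=v[0];t[2,2]=v[1];t[4,2]=v[2];t[7,2]=v[3];t[3,0]=v[4];t[4,0]=v[5];t[6,0]=v[6]; t[1,0]=v[14]
    return dict(s=s,o=v[7:14],t=t)
def res(v,s):
    pr=unpack(v,s);out=[]
    for q,p,R in zip(J,P,Rm):
        T=fk(q,pr);out+=list((T[:3,3]-p)*5);out+=list(((T[:3,:3]-R)).ravel()*.7)
    return np.array(out)
if __name__=="__main__":
    import itertools,pickle
    rng=np.random.default_rng(0);best=None
    for s1,s2,s3,s4,s5,s6,s7 in itertools.product([-1],[1,],[1,-1],[1,-1],[1,-1],[1,-1],[1,-1]):
        s=np.array([s1,s2,s3,s4,s5,s6,s7]);
        for k in range(6):
            v=np.r_[.33,.35,.35,.25,0,0,0,rng.choice([0,np.pi/2,-np.pi/2,np.pi],7)*np.array([1,0,1,0,1,0,1]),0]
            f=least_squares(res,v,args=(s,),max_nfev=40)
            if best is None or f.cost<best[0]: best=(f.cost,f.x,s);print(f.cost.round(4),s,f.x.round(3),flush=True)
    f=least_squares(res,best[1],args=(best[2],),max_nfev=400);print(f.cost,f.x.round(4))
    pickle.dump((f.x,best[2]),open("fit.pkl","wb"))
    rr=res(f.x,best[2]).reshape(len(J),12);print((np.linalg.norm(rr[:,:3],axis=1)/5*1e3).round(1))
    print((np.linalg.norm(rr[:,3:],axis=1)/.7/1.41).round(3))
E
timeout 550 python3 fit.py
```

```text
20.1551 [-1  1  1  1  1  1  1] [ 0.437 -0.467  0.917  0.488 -0.56   0.218  0.28   4.237  0.368 -1.423
 -1.896  1.679  1.408  4.082 -0.55 ]
16.8074 [-1  1  1  1  1  1  1] [-0.204 -0.651  0.75  -0.386 -0.518 -0.181  0.051  4.132 -2.061 -1.192
 -1.111 -1.719  0.123  0.772 -0.532]
13.5675 [-1  1  1  1  1  1  1] [ 0.056 -0.743  0.946 -0.292 -0.23   0.115  0.16   1.344  2.672  1.959
  4.211  2.665 -1.086 -3.793  0.232]
0.0066 [-1  1  1  1  1  1 -1] [ 2.770e-01 -5.160e-01 -4.720e-01  2.970e-01  1.000e-02 -2.000e-03
 -0.000e+00 -2.200e-02  3.150e+00  1.600e-02 -1.000e-03  7.000e-03
 -3.149e+00  3.109e+00 -1.000e-03]
0.0066 [-1  1  1  1  1  1 -1] [ 2.770e-01 -5.160e-01 -4.720e-01  2.970e-01  1.000e-02 -2.000e-03
 -0.000e+00 -2.200e-02  3.150e+00  1.600e-02 -1.000e-03  7.000e-03
 -3.149e+00 -3.174e+00 -1.000e-03]
0.0066 [-1  1 -1  1 -1 -1 -1] [ 2.770e-01  5.160e-01  4.720e-01  2.970e-01 -1.000e-02  2.000e-03
  0.000e+00 -2.200e-02  9.000e-03 -1.600e-02 -1.000e-03 -3.149e+00
  7.000e-03 -3.200e-02 -1.000e-03]
0.006590815569869513 [ 2.7730e-01  5.1580e-01  4.7150e-01  2.9750e-01 -1.0100e-02  1.8000e-03
  3.0000e-04 -2.2400e-02  8.8000e-03 -1.6200e-02 -7.0000e-04 -3.1486e+00
  7.2000e-03 -3.2500e-02 -8.0000e-04]
[2.1 5.1 1.5 3.9 2.5 2.9 4.1 7.1 5.5 6.7 6.2 0.3 2.4 7.3 3.9 4.9 3.1 4.2
 4.6 3.4 3.2 3.9]
[0.01  0.007 0.008 0.011 0.014 0.009 0.011 0.007 0.005 0.014 0.012 0.012
 0.012 0.005 0.004 0.008 0.01  0.008 0.011 0.012 0.02  0.014]
```

```bash
cat > sim.py <<'E'
from fit import *
import pickle
_v,_s=pickle.load(open("fit.pkl","rb"));PR=unpack(_v,_s)
LO=np.array([-2.88,-.31,-1.54,.2,-1.41,.19,-2.57])+.005;HI=np.array([2.88,2.03,1.56,2.42,4.55,2.02,2.57])-.005
def F(q): return fk(q,PR)
def err(q,T):
    A=F(q);return np.r_[T[:3,3]-A[:3,3],A[:3,:3]@Ro.from_matrix(A[:3,:3].T@T[:3,:3]).as_rotvec()]
def jac(q):
    A=F(q);Jm=np.zeros((6,7))
    for i in range(7):
        d=q.copy();d[i]+=1e-5;B=F(d);Jm[:3,i]=(B[:3,3]-A[:3,3])/1e-5;Jm[3:,i]=Ro.from_matrix(B[:3,:3]@A[:3,:3].T).as_rotvec()/1e-5
    return Jm
def row(q,c,it=4,lam=.02):
    A=F(q);T=A.copy();T[:3,3]+=A[:3,:3]@(np.array(c[:3])*.03);T[:3,:3]=A[:3,:3]@Ro.from_euler("z",c[3],degrees=True).as_matrix()
    q=q.copy()
    for _ in range(it):
        e=err(q,T);Jm=jac(q);q=np.clip(q+Jm.T@np.linalg.solve(Jm@Jm.T+lam**2*np.eye(6),e),LO,HI)
    return q
def show(q):
    A=F(q);print("q",q.round(2),"p",A[:3,3].round(3),"z",A[:3,2].round(3),"yaw",np.arctan2(A[1,0],A[0,0]).round(3))
E
python3 - <<'E'
from sim import *
q=np.array([0,.58,-.61,2.06,.66,.67,-2.25]);show(q)
for i in range(5): q=row(q,[0,0,-.8,0])
show(q)
for i in range(16): q=row(q,[0,0,0,-6.7])
show(q);print("obs .44 .61 -1.23 2.0 .76 1.05 -.21")
for i in range(8): q=row(q,[0,0,0,-7])
show(q);print("obs .51 .77 -1.41 2.0 .93 1.19 .66")
q=np.array([.51,.77,-1.4,2.02,.94,1.17,.66])
for i in range(8): q=row(q,[-.8,-.6,0,0])
show(q);print("obs 1.25 .46 -1.53 2.25 .68 .91 1.29")
E
```

```text
q [ 0.    0.58 -0.61  2.06  0.66  0.67 -2.25] p [0.463 0.201 0.038] z [ 0.057 -0.054 -0.997] yaw -1.183
q [ 0.13  0.38 -0.77  2.    0.45  0.89 -2.08] p [0.457 0.208 0.157] z [ 0.057 -0.054 -0.997] yaw -1.183
q [ 0.41  0.58 -1.21  2.    0.74  1.04 -0.47] p [0.457 0.208 0.157] z [ 0.057 -0.054 -0.997] yaw 0.689
obs .44 .61 -1.23 2.0 .76 1.05 -.21
q [ 0.49  0.75 -1.4   2.    0.91  1.18  0.36] p [0.457 0.208 0.157] z [ 0.057 -0.054 -0.997] yaw 1.665
obs .51 .77 -1.41 2.0 .93 1.19 .66
q [ 1.24  0.69 -1.54  2.24  0.9   1.1   1.1 ] p [ 0.39  -0.062  0.138] z [ 0.008 -0.078 -0.997] yaw 1.912
obs 1.25 .46 -1.53 2.25 .68 .91 1.29
```

```bash
cat > lim.py <<'E'
from sim import *
S=[([.51,.77,-1.4,2.02,.94,1.17,.66],[[-.5,-.4,0,0]]+[[-.8,-.6,0,0]]*7,[1.25,.46,-1.53,2.25,.68,.91,1.29]),
([1.68,.46,-1.51,2.22,.64,.9,1.78],[[.62,-.5,0,0]]*4,[1.72,0,-1.3,2.36,-.01,.72,2.42]),
([1.72,0,-1.3,2.36,-.01,.72,2.42],[[.5,-.5,0,5],[.5,-.6,0,5]],[1.72,-.21,-1.19,2.42,-.31,.76,2.57]),
([1.66,-.31,-1.25,2.42,-.4,.8,2.31],[[.6,.6,0,0]]*4,[1.69,-.31,-1.54,2.33,-.42,.82,2.04]),
([1.623,-.307,-1.531,2.238,-.403,.877,1.952],[[.6,.4,.1,0]]*4,[1.45,-.31,-1.53,2.19,-.39,.89,1.76]),
([1.447,-.307,-1.531,2.191,-.392,.893,1.764],[[0,.6,.6,0],[0,.6,.6,0],[0,.6,.4,0]],[1.46,-.31,-1.53,2.21,-.43,.84,1.82]),
([1.22,-.31,-1.26,2.25,-.4,.88,.32],[[.6,0,0,5]]*2,[1.44,-.28,-1.47,2.18,-.39,.89,.13]),
([1.49,-.31,-1.53,2.13,-.41,.91,-.38],[[.5,-.5,.5,0]]*3,[1.49,-.31,-1.53,2.13,-.44,.87,-.36])]
M=.006
LO2=np.array([-2.88,-.31,-1.54,.2,-1.41,.19,-2.57])+M;HI2=np.array([2.88,2.03,1.56,2.42,4.55,2.02,2.57])-M
def rowv(q,c,it,lam,w,act):
    A=F(q);T=A.copy();T[:3,3]+=A[:3,:3]@(np.array(c[:3])*.03);T[:3,:3]=A[:3,:3]@Ro.from_euler("z",c[3],degrees=True).as_matrix()
    q=q.copy();W=np.diag([1,1,1,w,w,w])
    for _ in range(it):
        e=W@err(q,T);Jm=W@jac(q);free=np.ones(7,bool)
        for k in range(4):
            Jf=Jm[:,free];dq=np.zeros(7);dq[free]=Jf.T@np.linalg.solve(Jf@Jf.T+lam**2*np.eye(6),e)
            bad=free&((q+dq<LO2)|(q+dq>HI2))
            if not act or not bad.any(): break
            free&=~bad
        q=np.clip(q+dq,LO2,HI2)
    return q
if __name__=="__main__":
    for act in(0,1):
      for it in(1,3,10,40):
        for lam in(.005,.02,.05,.1,.2):
          for w in(.1,.3,1):
            tot=[]
            for q,cs,o in S:
                q=np.array(q)
                for c in cs:q=rowv(q,c,it,lam,w,act)
                tot.append(np.abs(q-o).max())
            print(act,it,lam,w,np.mean(tot).round(3),np.round(tot,2))
E
python3 lim.py | sort -k5 -n | head -20
```

```text
1 10 0.05 1 0.058 [0.12 0.11 0.06 0.04 0.03 0.04 0.02 0.04]
1 40 0.1 1 0.06 [0.12 0.14 0.06 0.04 0.03 0.04 0.01 0.04]
1 1 0.005 1 0.065 [0.11 0.21 0.03 0.04 0.03 0.04 0.01 0.04]
1 10 0.1 1 0.072 [0.12 0.23 0.07 0.04 0.03 0.04 0.01 0.04]
1 3 0.05 1 0.072 [0.12 0.23 0.06 0.04 0.03 0.04 0.02 0.04]
1 40 0.2 1 0.072 [0.12 0.23 0.06 0.04 0.03 0.04 0.01 0.04]
1 1 0.02 1 0.074 [0.13 0.23 0.06 0.05 0.03 0.04 0.02 0.04]
1 10 0.05 0.3 0.075 [0.12 0.12 0.09 0.03 0.06 0.08 0.02 0.09]
1 3 0.02 0.3 0.077 [0.12 0.18 0.05 0.03 0.06 0.08 0.02 0.09]
1 40 0.1 0.3 0.077 [0.12 0.14 0.09 0.03 0.06 0.08 0.02 0.09]
1 3 0.02 1 0.081 [0.11 0.33 0.04 0.04 0.03 0.04 0.02 0.04]
1 1 0.005 0.3 0.083 [0.12 0.21 0.06 0.04 0.06 0.08 0.01 0.09]
1 1 0.02 0.3 0.089 [0.14 0.21 0.07 0.05 0.06 0.08 0.02 0.09]
1 40 0.2 0.3 0.092 [0.12 0.23 0.11 0.03 0.06 0.08 0.02 0.09]
1 10 0.1 0.3 0.093 [0.12 0.23 0.12 0.03 0.06 0.08 0.02 0.09]
1 3 0.05 0.3 0.093 [0.13 0.23 0.11 0.03 0.06 0.08 0.02 0.09]
1 10 0.02 1 0.095 [0.11 0.45 0.04 0.04 0.03 0.04 0.02 0.04]
1 40 0.02 1 0.095 [0.11 0.45 0.04 0.04 0.03 0.04 0.02 0.04]
1 10 0.005 1 0.102 [0.1  0.53 0.03 0.04 0.03 0.04 0.02 0.04]
1 40 0.005 1 0.102 [0.1  0.53 0.03 0.04 0.03 0.04 0.02 0.04]
```

```bash
nproc
cat > plan2.py <<'E'
import numpy as np,pickle,sys
from lim import LO2,HI2,PR,Ro,S
s,o,t=PR["s"],PR["o"],PR["t"];AX=[2,1,2,1,2,1,2]
def fkj(q):
    R=np.eye(3);p=np.zeros(3);ax=np.zeros((7,3));pt=np.zeros((7,3))
    for i in range(7):
        p=p+R@t[i];a=s[i]*q[i]+o[i];c,sn=np.cos(a),np.sin(a)
        ax[i]=R[:,AX[i]]*s[i];pt[i]=p
        R=R@(np.array([[c,-sn,0],[sn,c,0],[0,0,1]]) if AX[i]==2 else np.array([[c,0,sn],[0,1,0],[-sn,0,c]]))
    p=p+R@t[7]
    return R,p,np.vstack([np.cross(ax,p-pt).T,ax.T])
def rv(R): 
    v=np.array([R[2,1]-R[1,2],R[0,2]-R[2,0],R[1,0]-R[0,1]])/2;return v
def row(q,c,it=10,lam=.05):
    R,p,J=fkj(q);a=np.radians(c[3]);ca,sa=np.cos(a),np.sin(a)
    pT=p+R@(np.array(c[:3])*.03);RT=R@np.array([[ca,-sa,0],[sa,ca,0],[0,0,1]])
    q=q.copy()
    for k in range(it):
        if k: R,p,J=fkj(q)
        e=np.r_[pT-p,rv(RT@R.T)]
        if k and np.abs(e).max()<3e-4: break
        free=np.ones(7,bool)
        for _ in range(4):
            Jf=J[:,free];dq=np.zeros(7);dq[free]=Jf.T@np.linalg.solve(Jf@Jf.T+lam**2*np.eye(6),e)
            bad=free&((q+dq<LO2)|(q+dq>HI2))
            if not bad.any(): break
            free&=~bad
        q=np.clip(q+dq,LO2,HI2)
        if np.abs(dq).max()<2e-4: break
    return q
def wrow(q,w,turn):
    "w: world displacement in 30mm units"
    R,_,_=fkj(q);return row(q,np.r_[R.T@w,turn])
def info(q):
    R,p,_=fkj(q);return "q %s p %s z %s yaw %.3f"%(q.round(2),p.round(3),R[:2,2].round(3),np.arctan2(R[1,0],R[0,0]))
if __name__=="__main__":
    import time;a=time.time()
    for q,cs,ob in S:
        q=np.array(q,float)
        for c in cs:q=row(q,c)
        print(np.abs(q-ob).max().round(3))
    print(time.time()-a)
E
python3 plan2.py
```

```text
4
0.124
0.113
0.065
0.041
0.026
0.04
0.022
0.038
0.06157112121582031
```

```bash
cat > beam.py <<'E'
from plan2 import *
from multiprocessing import Pool
import itertools,sys
q0=np.array(eval(sys.argv[1]),float) if len(sys.argv)>1 else None
A=[]
for d in itertools.product([-1,0,1],repeat=3):
    d=np.array(d,float)
    for tn in(-6.5,0,6.5):
        if not d.any() and tn==0: continue
        n=np.linalg.norm(d);A.append((d/n*.7 if n else d,tn))
def ok(q):
    R,p,_=fkj(q);r=np.hypot(p[0],p[1])
    return r>.33 and .15<p[2]<.45 and -.45<p[1]<.35 and p[0]<.56 and not(p[0]>.5 and p[1]<-.0) and p[0]>.1
def cost(q):
    R,p,_=fkj(q);tl=np.hypot(R[0,2],R[1,2])
    m=np.minimum(q-LO2,HI2-q).min()
    return 10*tl+ .5*abs(q[2]+.6)+.3*abs(q[1]-.5)+ 3*max(0,.1-m)
def ex(q):
    out=[]
    for i,(d,tn) in enumerate(A):
        x=q;good=True
        for k in range(4):
            x=wrow(x,d,tn)
        if ok(x): out.append((cost(x),x,i))
    return out
if __name__=="__main__":
    beam=[(cost(q0),q0,[])]
    best=beam[0]
    with Pool(4) as P:
        for dep in range(10):
            res=P.map(ex,[b[1] for b in beam]);c=[]
            for b,rs in zip(beam,res):
                for co,x,i in rs:c.append((co,x,b[2]+[i]))
            c.sort(key=lambda e:e[0]);beam=[];seen=set()
            for e in c:
                k=tuple((e[1]/.12).round().astype(int))
                if k in seen: continue
                seen.add(k);beam.append(e)
                if len(beam)>=90: break
            if beam[0][0]<best[0]: best=beam[0]
            print(dep,beam[0][0].round(3),info(beam[0][1]),beam[0][2],flush=True)
    print("BEST",best[0]);q=q0
    for i in best[2]:
        for k in range(4): q=wrow(q,*A[i])
        print(A[i][0].round(2),A[i][1],info(q))
E
python3 -c "
from h import *
s=r.observe();print(repr(list(s['joint_pos'].round(4))),s['clock'])"
Q=$(python3 -c "
from h import *
print([float(x) for x in r.observe()['joint_pos'].round(4)])"); timeout 570 python3 beam.py "$Q"
```

```text
[np.float64(1.494), np.float64(-0.3062), np.float64(-1.5336), np.float64(2.1326), np.float64(-0.4374), np.float64(0.8666), np.float64(-0.3576)] 31.6333
0 2.543 q [ 1.24 -0.2  -1.18  2.06 -0.28  0.98  0.09] p [0.445 0.029 0.303] z [0.202 0.031] yaw -0.104 [33]
1 2.324 q [ 0.75 -0.18 -0.76  2.25 -0.21  0.83  0.47] p [0.386 0.029 0.244] z [0.202 0.031] yaw 0.359 [15, 27]
2 2.201 q [ 0.72 -0.04 -0.6   2.14 -0.11  0.84  0.54] p [ 0.434 -0.044  0.254] z [0.202 0.031] yaw 0.359 [16, 30, 53]
3 2.138 q [ 0.62  0.18 -0.6   2.1   0.08  0.69 -0.57] p [ 0.493 -0.044  0.195] z [0.202 0.031] yaw -0.563 [17, 30, 53, 64]
4 2.096 q [ 0.14  0.37 -0.61  2.    0.42  0.67 -2.19] p [0.533 0.171 0.153] z [0.203 0.032] yaw -1.459 [30, 54, 73, 49, 49]
5 2.079 q [-0.04  0.43 -0.59  1.92  0.48  0.72 -2.37] p [0.533 0.255 0.153] z [0.203 0.032] yaw -1.458 [30, 54, 73, 49, 49, 48]
6 2.044 q [ 1.18  0.5  -0.6   1.71  0.15  0.88  1.38] p [ 0.494 -0.415  0.195] z [0.202 0.03 ] yaw 0.819 [3, 30, 30, 55, 31, 30, 57]
7 2.044 q [ 1.19  0.5  -0.61  1.71  0.16  0.87  2.28] p [ 0.494 -0.414  0.194] z [0.202 0.03 ] yaw 1.71
[... 710 characters left out ...]
49 -0.49] -6.5 q [ 1.    0.11 -0.6   2.24 -0.09  0.65  1.29] p [ 0.397 -0.163  0.173] z [0.201 0.03 ] yaw 0.819
[ 0.  -0.7  0. ] -6.5 q [ 1.16  0.2  -0.61  2.15 -0.05  0.68  1.87] p [ 0.397 -0.246  0.173] z [0.201 0.03 ] yaw 1.271
[ 0.4 -0.4  0.4] 0 q [ 1.14  0.25 -0.59  1.95 -0.01  0.83  1.84] p [ 0.446 -0.295  0.221] z [0.201 0.03 ] yaw 1.271
[ 0.   -0.49 -0.49] -6.5 q [ 1.23  0.42 -0.63  1.92  0.13  0.74  2.28] p [ 0.446 -0.354  0.162] z [0.201 0.03 ] yaw 1.716
[-0.49 -0.49  0.  ] 0 q [ 1.38  0.43 -0.64  1.91  0.1   0.77  2.45] p [ 0.386 -0.414  0.162] z [0.201 0.03 ] yaw 1.716
[0.7 0.  0. ] 0 q [ 1.21  0.51 -0.6   1.78  0.16  0.8   2.31] p [ 0.47  -0.414  0.162] z [0.201 0.03 ] yaw 1.716
```

```bash
cat > beam2.py <<'E'
from plan2 import *
from multiprocessing import Pool
import itertools,sys,pickle,time
q0=np.array([1.494,-.3062,-1.5336,2.1326,-.4374,.8666,-.3576])
A=[]
for d in itertools.product([-1,0,1],repeat=3):
    d=np.array(d,float)
    if not d.any(): continue
    for tn in(-6,0,6): A.append((d/np.linalg.norm(d)*.8,tn))
A+= [(np.zeros(3),-7.),(np.zeros(3),7.)]
def ok(q):
    R,p,_=fkj(q);r=np.hypot(p[0],p[1])
    if not(r>.31 and .14<p[2]<.55 and p[0]>.05 and -.7<p[1]<.6 and np.hypot(*R[:2,2])<.3): return False
    if p[1]<-.02 and p[0]>.42 and p[2]<.36: return False
    return p[0]<.75
def tl(q):
    R,_,_=fkj(q);return np.hypot(R[0,2],R[1,2])
def ex(q):
    out=[]
    for i,(d,tn) in enumerate(A):
        x=q
        for k in range(5): x=wrow(x,d,tn)
        if ok(x): out.append((tl(x),x,i))
    return out
if __name__=="__main__":
    beam=[(tl(q0),q0,[])];t0=time.time();allb=[]
    with Pool(4) as P:
        for dep in range(9):
            if time.time()-t0>520: break
            res=P.map(ex,[b[1] for b in beam]);c=[]
            for b,rs in zip(beam,res):
                for co,x,i in rs:c.append((co,x,b[2]+[i]))
            c.sort(key=lambda e:e[0]);nb=[];seen={}
            for e in c:
                k=tuple((e[1]/.35).round().astype(int))
                if k in seen: continue
                seen[k]=1;nb.append(e)
            # half best, half random for exploring
            rng=np.random.default_rng(dep);rest=nb[60:];pick=[rest[j] for j in rng.choice(len(rest),min(60,len(rest)),replace=False)] if rest else []
            beam=nb[:60]+pick
            allb+=nb[:5]
            print(dep,round(time.time()-t0),len(nb),beam[0][0].round(4),info(beam[0][1]),beam[0][2],flush=True)
            pickle.dump(allb,open("b2.pkl","wb"))
E
timeout 575 python3 beam2.py
```

```text
0 1 59 0.2038 q [ 0.78 -0.3  -0.68  2.17 -0.29  1.04 -0.84] p [0.376 0.019 0.313] z [0.202 0.031] yaw -1.083 [8]
1 19 894 0.1782 q [ 1.32 -0.3  -1.53  2.39 -0.49  0.65 -0.41] p [0.348 0.111 0.153] z [0.177 0.024] yaw -0.561 [11, 9]
2 62 2230 0.1528 q [ 1.48 -0.3  -1.53  2.39 -0.51  0.68 -0.76] p [0.353 0.06  0.151] z [0.152 0.018] yaw -1.081 [11, 9, 2]
3 103 2407 0.1217 q [ 0.66 -0.3  -0.7   2.1  -0.26  1.19 -2.54] p [0.357 0.075 0.338] z [0.111 0.051] yaw -2.604 [17, 17, 14, 14]
4 144 2485 0.0935 q [ 0.66 -0.3  -0.61  1.92 -0.21  1.39 -2.5 ] p [0.365 0.043 0.422] z [0.088 0.032] yaw -2.610 [17, 17, 14, 7, 14]
5 181 2604 0.0676 q [-0.08 -0.3  -0.44  2.22 -0.13  1.14 -2.54] p [0.26  0.173 0.297] z [0.064 0.022] yaw -2.081 [17, 17, 14, 13, 13, 13]
6 217 2461 0.0333 q [ 0.23 -0.3  -0.73  2.   -0.2   1.35 -2.51] p [0.279 0.218 0.378] z [0.032 0.009] yaw -2.065 [17, 17, 14, 13, 13, 15, 14]
7 253 2562 0.0114 q [ 0.48 -0.3  -0.45  1.74 -0.14  1.67 -2.56] p [0.329 0.043 0.517] z [0.01  0.005] yaw -2.593 [17, 17, 14, 13, 16, 7, 13, 5]
8 287 2567 0.0002 q [ 0.45 -0.3  -0.43  1.79 -0.12  1.63 -2.56] p [0.326 0.038 0.494] z [-0. -0.] yaw -2.589 [17, 17, 14, 13, 16, 13, 7, 13, 32]
```

```bash
cat > exec.py <<'E'
from beam2 import *
def rows(q,i,n=5):
    d,tn=A[i];out=[]
    for k in range(n):
        R,_,_=fkj(q);c=np.r_[R.T@d,tn];out.append(c.round(2));q=row(q,np.r_[c.round(2)])
    return q,out
def goto(q,p,yaw,n):
    for k in range(n):
        R,pp,_=fkj(q);y=np.arctan2(R[1,0],R[0,0]);dy=(yaw-y+np.pi)%(2*np.pi)-np.pi
        q=wrow(q,(np.array(p)-pp)/.03/(n-k),np.clip(-np.degrees(dy)/(n-k),-7,7))
    return q
E
python3 - <<'E'
from exec import *
b=pickle.load(open("b2.pkl","rb"))
for cand in sorted(b,key=lambda e:e[0])[:40]:
    q=cand[1]
    best=[]
    for yw,fy in((-1.187,-1.549),(1.954,1.592)):
        x=goto(q,[.42,.1,.25],yw,22);x=goto(x,[.467,.198,.15],yw,8);a=info(x)
        x=goto(x,[.467,.198,.038],yw,8);x1=x;x=goto(x,[.467,.198,.038],fy,5);x=goto(x,[.512,.199,.038],fy,5)
        m=[np.minimum(v-LO2,HI2-v).min().round(2) for v in(x1,x)]
        print(round(cand[0],3),len(cand[2]),yw,m,info(x))
E
```

```text
0.0 9 -1.187 [np.float64(0.38), np.float64(0.35)] q [-0.14  0.59 -0.35  1.93  0.29  0.67 -2.21] p [0.512 0.199 0.038] z [0.    0.001] yaw -1.549
0.0 9 1.954 [np.float64(0.0), np.float64(0.0)] q [ 2.83 -0.3  -1.46  2.41 -0.81  1.66 -2.56] p [ 0.238 -0.098  0.263] z [0.479 0.63 ] yaw 2.102
0.001 9 -1.187 [np.float64(0.38), np.float64(0.39)] q [-0.17  0.58 -0.3   1.93  0.25  0.66 -2.17] p [0.512 0.199 0.038] z [-0.001  0.001] yaw -1.549
0.001 9 1.954 [np.float64(0.0), np.float64(0.0)] q [ 2.82 -0.3  -1.51  2.41 -0.85  1.63 -2.55] p [ 0.252 -0.092  0.257] z [0.468 0.636] yaw 2.138
0.001 9 -1.187 [np.float64(0.38), np.float64(0.48)] q [-0.73  0.61  0.42  1.93 -0.41  0.69 -1.6 ] p [0.512 0.199 0.038] z [-0.001  0.001] yaw -1.549
0.001 9 1.954 [np.float64(0.0), np.float64(0.0)] q [ 2.83 -0.3  -1.51  2.37 -0.8   1.66 -2.56] p [ 0.247 -0.102  0.265] z [0.425 0.649] yaw 2.168
0.002 9 -1.187 [np.float64(0.38), np.float64(0.48)] q [-0.74  0.61  0.44  1.94 -0.42  0.69 -1.59] p [0.512 0.199 0.038] z [0.002 0.001] yaw -1.549
0.002 9 1.954 [np.float64(0.0), np.float64(0.0)] q [ 2.83 -0.3  -1.53  2.3
[... 9896 characters left out ...]
4(0.26), np.float64(0.36)] q [ 0.12  0.61 -0.69  2.06  0.86  0.57  0.41] p [0.512 0.199 0.038] z [0.176 0.023] yaw 1.592
0.179 2 -1.187 [np.float64(0.0), np.float64(0.0)] q [ 1.27 -0.3  -1.53  2.38 -0.72  0.5  -1.29] p [0.397 0.153 0.173] z [0.349 0.118] yaw -1.546
0.179 2 1.954 [np.float64(0.26), np.float64(0.36)] q [ 0.1   0.61 -0.66  2.06  0.84  0.55  0.43] p [0.512 0.199 0.038] z [0.176 0.027] yaw 1.592
0.179 2 -1.187 [np.float64(0.0), np.float64(0.0)] q [ 1.27 -0.3  -1.53  2.38 -0.72  0.5  -1.28] p [0.397 0.153 0.173] z [0.349 0.118] yaw -1.546
0.179 2 1.954 [np.float64(0.26), np.float64(0.36)] q [ 0.13  0.62 -0.7   2.06  0.87  0.57  0.4 ] p [0.512 0.199 0.038] z [0.176 0.027] yaw 1.592
```

Run:
```python
from exec import *
q=q0
for i in [17,17,14,13,16,13,7,13,32]:
    q,o=rows(q,i);print("world",A[i][0].round(2),A[i][1]);
    for c in o: print("   ",[float(x) for x in c])
    print(info(q))
```

```text
world [-0.57  0.    0.57] 6
    [-0.38, 0.21, -0.67, 6.0]
    [-0.36, 0.25, -0.67, 6.0]
    [-0.33, 0.29, -0.67, 6.0]
    [-0.3, 0.32, -0.67, 6.0]
    [-0.26, 0.35, -0.67, 6.0]
q [ 0.4  -0.3  -0.55  2.15 -0.19  1.06 -1.14] p [0.36  0.088 0.329] z [0.202 0.031] yaw -1.083
world [-0.57  0.    0.57] 6
    [-0.23, 0.38, -0.67, 6.0]
    [-0.19, 0.4, -0.67, 6.0]
    [-0.14, 0.42, -0.67, 6.0]
    [-0.1, 0.44, -0.66, 6.0]
    [-0.05, 0.45, -0.66, 6.0]
q [-0.37 -0.3  -0.02  2.03  0.03  1.24 -1.99] p [0.342 0.11  0.399] z [0.183 0.025] yaw -1.597
world [-0.8  0.   0. ] 6
    [0.02, 0.79, -0.15, 6.0]
    [0.1, 0.78, -0.14, 6.0]
    [0.19, 0.77, -0.14, 6.0]
    [0.26, 0.74, -0.13, 6.0]
    [0.34, 0.71, -0.13, 6.0]
q [-0.18 -0.3  -0.26  2.06 -0.03  1.23 -2.54] p [0.319 0.146 0.38 ] z [0.156 0.015] yaw -2.116
world [-0.8  0.   0. ] 0
    [0.41, 0.67, -0.12, 0.0]
    [0.41, 0.68, -0.12, 0.0]
    [0.41, 0.68, -0.12, 0.0]
    [0.41, 0.68, -0.11, 0.0]
    [0.41, 0.68, -0.11, 0.0]
q [-0.12 -0.3  -0.34  2.1  -0.07  1.21 -2.54] p [0.302 0.159 0.358] z [0.125 0.015] yaw -2.106
world [-0.57  0.    0.57] 0

[... 583 characters left out ...]
]
    [0.61, 0.16, -0.49, 0.0]
    [0.61, 0.16, -0.49, 0.0]
    [0.61, 0.16, -0.49, 0.0]
q [-0.47 -0.3  -0.02  1.83  0.01  1.58 -2.56] p [0.294 0.136 0.489] z [0.045 0.007] yaw -2.079
world [-0.8  0.   0. ] 0
    [0.39, 0.7, -0.04, 0.0]
    [0.39, 0.7, -0.03, 0.0]
    [0.39, 0.7, -0.03, 0.0]
    [0.39, 0.7, -0.02, 0.0]
    [0.39, 0.7, -0.02, 0.0]
q [-0.25 -0.3  -0.24  1.81 -0.06  1.62 -2.56] p [0.273 0.166 0.493] z [ 0.015 -0.002] yaw -2.073
world [ 0.  -0.8  0. ] 6
    [0.7, -0.38, 0.0, 6.0]
    [0.66, -0.45, 0.0, 6.0]
    [0.61, -0.52, 0.0, 6.0]
    [0.55, -0.58, 0.0, 6.0]
    [0.49, -0.63, 0.0, 6.0]
q [ 0.45 -0.3  -0.43  1.78 -0.12  1.64 -2.56] p [0.326 0.038 0.496] z [-0.  0.] yaw -2.588
```

Call:
{"fn": "step_arm", "kwargs": {
  "commands": [-0.38,0.21,-0.67,6,1,-0.36,0.25,-0.67,6,1,-0.33,0.29,-0.67,6,1,-0.3,0.32,-0.67,6,1,-0.26,0.35,-0.67,6,1]
}}

```text
clock: 32.05
eef_pos: [0.3859, 0.0873, 0.3081]
tool_rot: [-2.967, -0.09, -0.943]
contact_force: [-0.1, 0.7, 1.1]
gripper_width: 0.998
```

```bash
python3 -c "
from h import *
tilt();print(r.observe()['tool_rot'])"
```

```text
z [ 0.1929  0.0305 -0.9807] pos [0.386 0.087 0.308] r 0.396 j [ 0.74 -0.31 -0.84  2.16 -0.28  1.01 -0.91]
[-2.96663207 -0.090051   -0.94312361]
```

```bash
cat > try.py <<'E'
from plan2 import *
import sys
from plant import r
def run(segs,q=None):
    if q is None:q=r.observe()["joint_pos"].copy()
    print(info(q))
    for w,tn,n in segs:
        for k in range(n):
            R,_,_=fkj(q);c=np.r_[R.T@np.array(w,float),tn].round(2);q=row(q,c)
            if k in(0,n//2): print("   ",[float(x) for x in c])
        print(w,tn,n,info(q))
    return q
E
python3 - <<'E'
from try_ import * if False else None
E
mv try.py tryr.py
python3 - <<'E'
from tryr import *
run([([-.6,0,.4],6,5),([-.8,0,0],0,5),([-.8,0,0],0,5),([-.8,0,0],0,5),([-.8,0,.0],0,5)]);print()
run([([-.6,0,.4],6,5),([-.6,0,.4],0,5),([-.6,0,.4],0,5),([-.6,0,.4],0,5)])
E
```

```text
q [ 0.74 -0.31 -0.84  2.16 -0.28  1.01 -0.91] p [0.377 0.093 0.303] z [0.198 0.026] yaw -0.947
    [-0.31, 0.4, -0.51, 6.0]
    [-0.22, 0.46, -0.51, 6.0]
[-0.6, 0, 0.4] 6 5 q [-0.37 -0.3  -0.02  2.13  0.04  1.13 -1.86] p [0.331 0.108 0.349] z [0.187 0.022] yaw -1.462
    [-0.09, 0.78, -0.15, 0.0]
    [-0.09, 0.78, -0.14, 0.0]
[-0.8, 0, 0] 0 5 q [-0.56 -0.3  -0.02  2.2   0.08  1.1  -2.07] p [0.294 0.149 0.32 ] z [0.164 0.01 ] yaw -1.464
    [-0.09, 0.78, -0.13, 0.0]
    [-0.08, 0.79, -0.13, 0.0]
[-0.8, 0, 0] 0 5 q [-0.83 -0.3  -0.02  2.26  0.12  1.09 -2.36] p [0.233 0.197 0.29 ] z [ 0.148 -0.004] yaw -1.466
    [-0.08, 0.79, -0.12, 0.0]
    [-0.08, 0.79, -0.12, 0.0]
[-0.8, 0, 0] 0 5 q [-0.74 -0.3  -0.36  2.31  0.03  1.06 -2.56] p [0.151 0.242 0.264] z [ 0.137 -0.017] yaw -1.465
    [-0.08, 0.79, -0.11, 0.0]
    [-0.09, 0.79, -0.1, 0.0]
[-0.8, 0, 0.0] 0 5 q [-0.37 -0.3  -0.84  2.32 -0.13  1.01 -2.56] p [0.101 0.277 0.233] z [ 0.109 -0.023] yaw -1.450

q [ 0.74 -0.31 -0.84  2.16 -0.28  1.01 -0.91] p [0.377 0.093 0.303] z [0.198 0.026] yaw -0.947
    [-0.31, 0.4, -0.51, 6.0]
    [-0.22, 0.46, -0.51, 6.0]
[-0.6, 0, 0.4] 6 5 q [-0.37 -0.3  -0.02  2.13  0.04  1.13 -1.86] p [0.331 0.108 0.349] z [0.187 0.022] yaw -1.462
    [-0.07, 0.51, -0.5, 0.0]
    [-0.06, 0.52, -0.5, 0.0]
[-0.6, 0, 0.4] 0 5 q [-0.5  -0.3  -0.02  2.04  0.06  1.25 -1.99] p [0.319 0.143 0.39 ] z [0.165 0.012] yaw -1.463
    [-0.06, 0.52, -0.49, 0.0]
    [-0.06, 0.53, -0.49, 0.0]
[-0.6, 0, 0.4] 0 5 q [-0.66 -0.3  -0.02  1.93  0.08  1.4  -2.14] p [0.293 0.184 0.441] z [ 0.147 -0.   ] yaw -1.465
    [-0.06, 0.53, -0.48, 0.0]
    [-0.05, 0.53, -0.48, 0.0]
[-0.6, 0, 0.4] 0 5 q [-0.85 -0.3  -0.02  1.8   0.1   1.56 -2.33] p [0.249 0.226 0.502] z [ 0.134 -0.013] yaw -1.467  File "<stdin>", line 1
    from try_ import * if False else None
                       ^^
SyntaxError: invalid syntax
```

```bash
python3 - <<'E'
from plant import r
s=open("beam2.py").read()
q=[float(x) for x in r.observe()["joint_pos"].round(4)]
import re
s=re.sub(r"q0=np.array\(.*\)\n",f"q0=np.array({q})\n",s,count=1)
s=s.replace("nb[:60]+pick","nb[:80]+pick").replace("nb[60:]","nb[80:]")
open("beam2.py","w").write(s)
E
timeout 575 python3 beam2.py
```

```text
0 1 68 0.1872 q [-0.37 -0.3  -0.02  2.08  0.04  1.19 -1.85] p [0.338 0.108 0.376] z [0.186 0.022] yaw -1.462 [17]
1 22 1261 0.1601 q [-0.13 -0.3  -0.02  2.17 -0.01  1.11 -0.03] p [0.334 0.037 0.33 ] z [0.158 0.023] yaw 0.108 [6, 12]
2 66 2364 0.1219 q [ 0.5  -0.3  -0.62  1.88 -0.2   1.4  -2.56] p [0.365 0.106 0.443] z [0.118 0.029] yaw -2.475 [17, 17, 14]
3 106 2376 0.088 q [ 0.57 -0.3  -0.71  1.87 -0.22  1.42 -2.56] p [0.359 0.124 0.437] z [0.084 0.026] yaw -2.457 [17, 17, 13, 14]
4 146 2415 0.0556 q [ 0.59 -0.3  -0.76  1.88 -0.23  1.44 -2.56] p [0.35  0.136 0.431] z [0.05  0.024] yaw -2.436 [17, 17, 13, 13, 14]
5 186 2577 0.0367 q [ 0.41 -0.3  -0.5   2.07 -0.17  1.31 -2.52] p [0.321 0.069 0.36 ] z [0.032 0.018] yaw -2.493 [8, 17, 14, 12, 13, 14]
6 226 2717 0.009 q [-0.41 -0.3  -0.02  1.98 -0.01  1.45 -2.34] p [0.287 0.119 0.415] z [0.008 0.004] yaw -1.912 [17, 17, 13, 13, 14, 12, 4]
7 267 2617 0.0008 q [-0.46 -0.3  -0.2   1.83 -0.06  1.61 -2.55] p [0.242 0.201 0.483] z [0.001 0.   ] yaw -1.912 [17, 17, 13, 13, 14, 12, 3, 26]
8 302 2754 0.0003 q [-0.71 -0.29 -0.29  1.81 -0.08  1.6  -2.37] p [0.158 0.287 0.483] z [0. 0.] yaw -1.389 [17, 17, 13, 13, 14, 12, 3, 26, 21]
```

```bash
cat > pr.py <<'E'
from exec import *
import sys
from plant import r
def go(seq,q=None):
    if q is None: q=r.observe()["joint_pos"].copy();print(info(q))
    for i in seq:
        q,o=rows(q,i);print(i,"world",A[i][0].round(2),A[i][1],[[float(x) for x in c] for c in o]);print("  ",info(q))
E
python3 -c "
from pr import *
go([17,17,13,13,14,12,4])"
```

```text
q [ 0.74 -0.31 -0.84  2.16 -0.28  1.01 -0.91] p [0.377 0.093 0.303] z [0.198 0.026] yaw -0.947
17 world [-0.57  0.    0.57] 6 [[-0.27, 0.35, -0.67, 6.0], [-0.24, 0.37, -0.67, 6.0], [-0.2, 0.4, -0.67, 6.0], [-0.15, 0.42, -0.66, 6.0], [-0.11, 0.43, -0.66, 6.0]]
   q [-0.37 -0.3  -0.02  2.08  0.04  1.19 -1.85] p [0.338 0.108 0.376] z [0.186 0.022] yaw -1.462
17 world [-0.57  0.    0.57] 6 [[-0.06, 0.45, -0.66, 6.0], [-0.01, 0.45, -0.66, 6.0], [0.03, 0.46, -0.66, 6.0], [0.08, 0.45, -0.65, 6.0], [0.13, 0.44, -0.65, 6.0]]
   q [-0.48 -0.3  -0.02  1.91  0.06  1.38 -2.48] p [0.328 0.14  0.451] z [0.165 0.012] yaw -1.981
13 world [-0.8  0.   0. ] 0 [[0.32, 0.72, -0.13, 0.0], [0.32, 0.72, -0.13, 0.0], [0.32, 0.72, -0.12, 0.0], [0.32, 0.72, -0.12, 0.0], [0.32, 0.72, -0.12, 0.0]]
   q [-0.38 -0.3  -0.21  1.92  0.01  1.4  -2.56] p [0.297 0.183 0.446] z [0.139 0.   ] yaw -1.980
13 world [-0.8  0.   0. ] 0 [[0.32, 0.73, -0.11, 0.0], [0.32, 0.73, -0.11, 0.0], [0.32, 0.73, -0.1, 0.0], [0.31, 0.73, -0.1, 0.0], [0.31, 0.73, -0.09, 0.0]]
   q [-0.22 -0.3  -0.39  1.91 -0.05  1.43 -2.56] p [0.278 0.209 0.442] z [ 0.108 -0.005] yaw -1.969
14 world [-0.8  0.   0. ] 6 [[0.31, 0.73, -0.09, 6.0], [0.38, 0.7, -0.08, 6.0], [0.44, 0.66, -0.07, 6.0], [0.5, 0.62, -0.06, 6.0], [0.56, 0.57, -0.05, 6.0]]
   q [ 0.59 -0.3  -0.76  1.87 -0.23  1.44 -2.56] p [0.35  0.136 0.431] z [0.05  0.024] yaw -2.436
12 world [-0.8  0.   0. ] -6 [[0.61, 0.52, -0.04, -6.0], [0.55, 0.58, -0.04, -6.0], [0.49, 0.63, -0.04, -6.0], [0.42, 0.68, -0.04, -6.0], [0.34, 0.72, -0.03, -6.0]]
   q [-0.54 -0.3  -0.02  1.96 -0.    1.45 -2.46] p [0.279 0.158 0.427] z [0.035 0.018] yaw -1.912
4 world [-0.57 -0.57  0.  ] 0 [[0.72, 0.34, -0.03, 0.0], [0.72, 0.34, -0.03, 0.0], [0.72, 0.34, -0.02, 0.0], [0.72, 0.34, -0.02, 0.0], [0.72, 0.34, -0.01, 0.0]]
   q [-0.41 -0.3  -0.02  1.98 -0.01  1.46 -2.33] p [0.288 0.118 0.416] z [0.008 0.005] yaw -1.912
```

Call:
{"fn": "step_arm", "kwargs": {
  "commands": [-0.27,0.35,-0.67,6,1,-0.24,0.37,-0.67,6,1,-0.2,0.4,-0.67,6,1,-0.15,0.42,-0.66,6,1,-0.11,0.43,-0.66,6,1]
}}

```text
clock: 32.47
eef_pos: [0.36, 0.088, 0.344]
tool_rot: [-2.951, -0.06, -1.129]
contact_force: [-0.1, 0.8, 1.1]
gripper_width: 1.002
```

Call:
{"fn": "step_arm", "kwargs": {
  "commands": [-0.06,0.45,-0.66,6,1,-0.01,0.45,-0.66,6,1,0.03,0.46,-0.66,6,1,0.08,0.45,-0.65,6,1,0.13,0.44,-0.65,6,1]
}}

```text
clock: 32.88
eef_pos: [0.3436, 0.0895, 0.4066]
tool_rot: [-3.026, 0.02, -1.641]
contact_force: [0.9, 0.4, 0.1]
gripper_width: 1.004
```

```bash
python3 -c "
from h import *
tilt()
from pr import *
go([13,13,14,12,4])"
```

```text
z [ 0.1162  0.012  -0.9932] pos [0.344 0.089 0.407] r 0.355 j [-0.11 -0.31 -0.19  2.01 -0.03  1.31 -1.92]
q [-0.11 -0.31 -0.19  2.01 -0.03  1.31 -1.92] p [0.327 0.098 0.401] z [0.117 0.007] yaw -1.645
13 world [-0.8  0.   0. ] 0 [[0.06, 0.79, -0.09, 0.0], [0.06, 0.79, -0.09, 0.0], [0.06, 0.79, -0.09, 0.0], [0.06, 0.79, -0.08, 0.0], [0.06, 0.79, -0.08, 0.0]]
   q [-0.49 -0.3  -0.02  2.05  0.04  1.32 -2.16] p [0.297 0.136 0.384] z [ 0.091 -0.004] yaw -1.647
13 world [-0.8  0.   0. ] 0 [[0.06, 0.79, -0.07, 0.0], [0.06, 0.79, -0.07, 0.0], [0.06, 0.79, -0.07, 0.0], [0.06, 0.8, -0.06, 0.0], [0.06, 0.8, -0.06, 0.0]]
   q [-0.72 -0.3  -0.02  2.09  0.05  1.31 -2.39] p [0.251 0.186 0.365] z [ 0.07  -0.019] yaw -1.648
14 world [-0.8  0.   0. ] 6 [[0.06, 0.8, -0.06, 6.0], [0.14, 0.78, -0.05, 6.0], [0.22, 0.77, -0.05, 6.0], [0.3, 0.74, -0.04, 6.0], [0.37, 0.71, -0.03, 6.0]]
   q [ 0.25 -0.3  -0.74  2.1  -0.19  1.26 -2.55] p [0.274 0.194 0.331] z [ 0.024 -0.014] yaw -2.143
12 world [-0.8  0.   0. ] -6 [[0.43, 0.67, -0.02, -6.0], [0.36, 0.71, -0.02, -6.0], [0.28, 0.75, -0.02, -6.0], [0.2, 0.77, -0.02, -6.0], [0.12, 0.79, -0.01, -6.0]]
   q [-0.92 -0.3  -0.02  2.19  0.02  1.26 -2.56] p [0.183 0.218 0.319] z [ 0.015 -0.02 ] yaw -1.618
4 world [-0.57 -0.57  0.  ] 0 [[0.59, 0.54, 0.0, 0.0], [0.59, 0.54, 0.01, 0.0], [0.59, 0.54, 0.01, 0.0], [0.59, 0.54, 0.02, 0.0], [0.59, 0.54, 0.02, 0.0]]
   q [-0.87 -0.3  -0.09  2.28 -0.01  1.2  -2.56] p [0.16  0.207 0.281] z [-0.004 -0.042] yaw -1.617
```

Call:
{"fn": "step_arm", "kwargs": {
  "commands": [0.06,0.79,-0.09,0,1,0.06,0.79,-0.09,0,1,0.06,0.79,-0.09,0,1,0.06,0.79,-0.08,0,1,0.06,0.79,-0.08,0,1]
}}

```text
clock: 33.3
eef_pos: [0.2946, 0.1188, 0.3828]
tool_rot: [-3.112, -0.017, -1.64]
contact_force: [0.3, 0.3, 0.3]
gripper_width: 0.999
```

```bash
python3 -c "
from h import *
tilt()
from tryr import *
run([([-.8,0,0],0,3),([-.8,0,0],0,3)])
run([([-.6,0,.5],0,3),([-.6,0,.5],0,3)])
run([([-.8,0,0],5,3),([-.8,0,0],5,3)])
run([([-.8,-.5,0],0,3),([-.8,-.5,0],0,3)])"
```

```text
z [ 0.0288 -0.0191 -0.9994] pos [0.295 0.119 0.383] r 0.318 j [-0.18 -0.31 -0.24  2.06 -0.04  1.36 -2.04]
q [-0.18 -0.31 -0.24  2.06 -0.04  1.36 -2.04] p [0.283 0.129 0.377] z [ 0.028 -0.02 ] yaw -1.644
    [0.06, 0.8, -0.02, 0.0]
    [0.06, 0.8, -0.02, 0.0]
[-0.8, 0, 0] 0 3 q [-0.6  -0.3  -0.02  2.09  0.03  1.36 -2.26] p [0.255 0.156 0.366] z [ 0.015 -0.028] yaw -1.644
    [0.06, 0.8, -0.01, 0.0]
    [0.06, 0.8, -0.01, 0.0]
[-0.8, 0, 0] 0 3 q [-0.75 -0.3  -0.02  2.11  0.02  1.35 -2.42] p [0.222 0.187 0.354] z [ 0.004 -0.038] yaw -1.644
q [-0.18 -0.31 -0.24  2.06 -0.04  1.36 -2.04] p [0.283 0.129 0.377] z [ 0.028 -0.02 ] yaw -1.644
    [0.05, 0.58, -0.52, 0.0]
    [0.05, 0.58, -0.51, 0.0]
[-0.6, 0, 0.5] 0 3 q [-0.57 -0.3  -0.02  1.98  0.02  1.47 -2.22] p [0.268 0.152 0.416] z [ 0.017 -0.027] yaw -1.644
    [0.06, 0.59, -0.51, 0.0]
    [0.06, 0.59, -0.51, 0.0]
[-0.6, 0, 0.5] 0 3 q [-0.67 -0.3  -0.02  1.89  0.02  1.57 -2.32] p [0.251 0.177 0.458] z [ 0.006 -0.034] yaw -1.644
q [-0.18 -0.31 -0.24  2.06 -0.04  1.36 -2.04] p [0.283 0.129 0.377] z [ 0.028 -0.02 ] yaw -1.644
    [0.06, 0.8, -0.02, 5.0]
    [0.13, 0.79, -0.02, 5.0]
[-0.8, 0, 0] 5 3 q [-0.6  -0.3  -0.02  2.09  0.03  1.36 -2.52] p [0.255 0.156 0.366] z [ 0.015 -0.028] yaw -1.906
    [0.26, 0.76, -0.01, 5.0]
    [0.33, 0.73, -0.01, 5.0]
[-0.8, 0, 0] 5 3 q [ 0.12 -0.3  -0.55  2.09 -0.14  1.33 -2.52] p [0.268 0.158 0.346] z [-0.011 -0.026] yaw -2.154
q [-0.18 -0.31 -0.24  2.06 -0.04  1.36 -2.04] p [0.283 0.129 0.377] z [ 0.028 -0.02 ] yaw -1.644
    [0.56, 0.76, -0.01, 0.0]
    [0.56, 0.76, -0.01, 0.0]
[-0.8, -0.5, 0] 0 3 q [-0.45 -0.3  -0.02  2.1   0.02  1.35 -2.11] p [0.275 0.114 0.361] z [ 0.009 -0.029] yaw -1.644
    [0.56, 0.76, 0.01, 0.0]
    [0.56, 0.76, 0.01, 0.0]
[-0.8, -0.5, 0] 0 3 q [-0.4  -0.3  -0.02  2.14  0.03  1.33 -2.06] p [0.27  0.096 0.342] z [-0.01  -0.038] yaw -1.644
```

Run:
```python
from exec import goto
from tryr import *
q=r.observe()["joint_pos"].copy()
x=goto(q,[.40,.16,.33],-1.187,5);print(info(x));x=goto(x,[.467,.198,.15],-1.187,8);print(info(x))
x=goto(x,[.467,.198,.038],-1.187,8);print(info(x));x=goto(x,[.467,.198,.038],-1.549,5);print(info(x));x=goto(x,[.512,.199,.038],-1.549,5);print(info(x))
import h; h.plan(.40,.16,.33,-1.187);h.plan(.467,.198,.15,-1.187)
```

```text
q [-0.22 -0.02 -0.22  1.94  0.02  1.2  -1.63] p [0.4  0.16 0.33] z [ 0.029 -0.02 ] yaw -1.187
q [-0.27  0.33 -0.22  1.99  0.13  0.82 -1.75] p [0.467 0.198 0.15 ] z [ 0.029 -0.02 ] yaw -1.187
q [-0.31  0.51 -0.17  2.05  0.2   0.58 -1.82] p [0.467 0.198 0.038] z [ 0.028 -0.02 ] yaw -1.187
q [-0.39  0.51 -0.08  2.05  0.11  0.57 -2.1 ] p [0.467 0.198 0.038] z [ 0.028 -0.02 ] yaw -1.549
q [-0.36  0.56 -0.08  1.95  0.11  0.62 -2.06] p [0.512 0.199 0.038] z [ 0.029 -0.02 ] yaw -1.549
t 33.3 p [0.2946 0.1188 0.3828] rpy [-3.112 -0.017 -1.64 ] F [0.3 0.3 0.3] w 0.999
 units now-frame [-1.64 -3.36  1.83]  target-frame [ 0.04 -3.77  1.76]  turn -26.0 lim [-0.18 -0.31 -0.24  2.06 -0.04  1.36 -2.04]
t 33.3 p [0.2946 0.1188 0.3828] rpy [-3.112 -0.017 -1.64 ] F [0.3 0.3 0.3] w 0.999
 units now-frame [-3.16 -5.32  7.87]  target-frame [-0.3  -6.32  7.76]  turn -26.0 lim [-0.18 -0.31 -0.24  2.06 -0.04  1.36 -2.04]
```

Call:
{"fn": "step_arm", "kwargs": {
  "commands": [-0.3,-0.6,0.3,-5,1,-0.25,-0.65,0.3,-5,1,-0.2,-0.7,0.4,-5,1,-0.1,-0.7,0.5,-5,1,-0.05,-0.7,0.6,-5,1,0,-0.7,0.7,0,1,0,-0.6,0.8,0,1,0,-0.5,0.8,0,1]
}}

```text
clock: 33.97
eef_pos: [0.4522, 0.1841, 0.2512]
tool_rot: [-3.11, -0.023, -1.149]
contact_force: [0.4, -0.6, -0.5]
gripper_width: 0.999
```

```bash
python3 -c "
from h import *
tilt();plan(.467,.198,.15,-1.187)"
```

```text
z [ 0.0382 -0.0083 -0.9992] pos [0.452 0.184 0.251] r 0.488 j [-0.25  0.15 -0.23  1.96  0.07  1.02 -1.66]
t 33.97 p [0.4522 0.1841 0.2512] rpy [-3.11  -0.023 -1.149] F [ 0.4 -0.6 -0.5] w 0.999
 units now-frame [-0.3  -0.54  3.39]  target-frame [-0.25 -0.63  3.37]  turn 2.2 lim [-0.25  0.15 -0.23  1.96  0.07  1.02 -1.66]
```

Call:
{"fn": "step_arm", "kwargs": {
  "commands": [-0.1,-0.2,0.5,2.2,1,-0.1,-0.15,0.7,0,1,-0.05,-0.05,0.7,0,1,0,0,0.7,0,1,0,0,0.4,0,1,0,0,0,0,1]
}}

```text
clock: 34.47
eef_pos: [0.4642, 0.1956, 0.1478]
tool_rot: [-3.119, -0.017, -1.17]
contact_force: [-0.3, 0.1, 0.5]
gripper_width: 1.006
```

```bash
python3 -c "
from h import *
tilt();plan(.467,.198,.15,-1.187)
d=snap('wrist','w20.png');crop(d,235,60,405,260,4,'w20c.png')"
```

```text
z [ 0.0278 -0.0064 -0.9996] pos [0.464 0.196 0.148] r 0.504 j [-0.28  0.31 -0.22  2.01  0.12  0.8  -1.74]
t 34.47 p [0.4642 0.1956 0.1478] rpy [-3.119 -0.017 -1.17 ] F [-0.3  0.1  0.5] w 1.006
 units now-frame [-0.04 -0.12 -0.07]  target-frame [-0.04 -0.12 -0.07]  turn 1.0 lim [-0.28  0.31 -0.22  2.01  0.12  0.8  -1.74]
```

View pics/w20c.png

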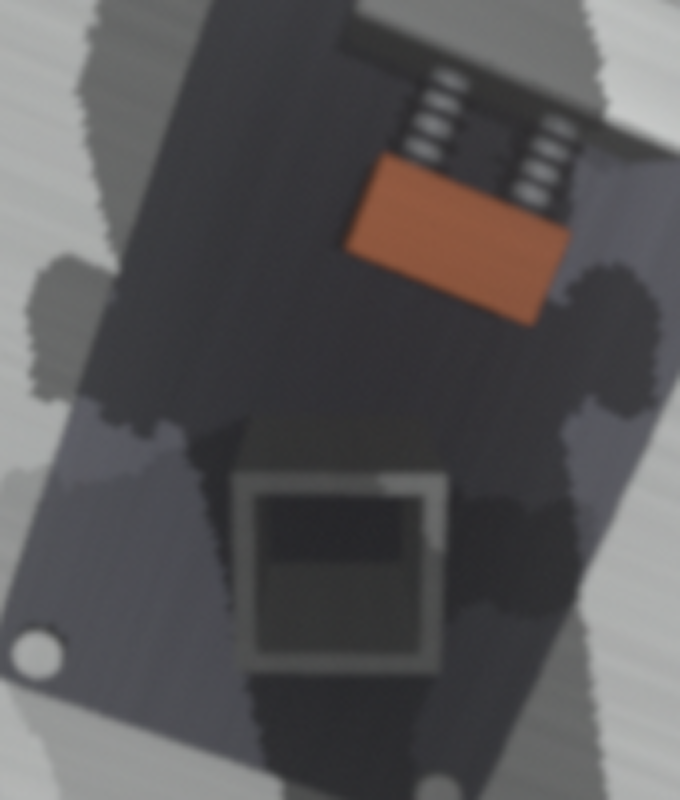

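Run:
```python
from h import *
d=snap('wrist')
f=lambda a:np.array(a)/4.+[235,60]-.4
P=onz(d,f([[232,473],[447,475],[441,674],[238,672]]),.072);m=P.mean(0);print(P.round(4),m.round(4))
for a,b in((3,0),(2,1)): e=P[b]-P[a];print("yaw",np.arctan2(e[1],e[0]))
for a,b in((1,0),(2,3)): e=P[b]-P[a];print("yaw",np.arctan2(-e[0],e[1]))
B=onz(d,f([[384,152],[572,230],[533,328],[345,248]]),.052);print(B.round(4),"front mid",((B[2]+B[3])/2).round(4),"size",np.linalg.norm(B[2]-B[3]).round(4))
e=B[3]-B[2];print("jig yaw",np.arctan2(-e[0],e[1]));e=B[0]-B[1];print("jig yaw",np.arctan2(-e[0],e[1]))
plan(m[0],m[1],.038,-1.17)
```

```text
[[0.4776 0.2238 0.072 ]
 [0.4927 0.1867 0.072 ]
 [0.4558 0.1714 0.072 ]
 [0.441  0.2082 0.072 ]] [0.4668 0.1975 0.072 ]
yaw 0.4035815004511368
yaw 0.39451245771332405
yaw 0.3868090751136083
yaw 0.38258971720072454
[[0.542  0.2199 0.052 ]
 [0.543  0.1806 0.052 ]
 [0.523  0.1795 0.052 ]
 [0.5227 0.2197 0.052 ]] front mid [0.5228 0.1996 0.052 ] size 0.0402
jig yaw 0.006988159971773419
jig yaw 0.02573639445975712
t 34.57 p [0.4653 0.196  0.1501] rpy [-3.116 -0.017 -1.171] F [ 0.4  0.4 -0. ] w 1.001
 units now-frame [-0.09  0.03  3.74]  target-frame [-0.03 -0.07  3.74]  turn -0.1 lim [-0.28  0.31 -0.22  2.01  0.12  0.81 -1.74]
```

Call:
{"fn": "step_arm", "kwargs": {
  "commands": [-0.05,0,0.5,0.5,1,0,0,0.6,0,1,0,0,0.6,0,1,0,0,0.6,0,1,0,0,0.6,0,1,0,0,0.4,0,1,0,0,0.2,0,1,0,0,0,0,1]
}}

```text
clock: 35.23
eef_pos: [0.4798, 0.2015, 0.053]
tool_rot: [-3.091, -0.016, -1.173]
contact_force: [-0.8, -0.1, -0.9]
gripper_width: 1.002
```

```bash
python3 -c "
from h import *
tilt();plan(.467,.1975,.038,-1.18)"
```

```text
z [ 0.0526  0.0047 -0.9986] pos [0.48  0.201 0.053] r 0.52 j [-0.31  0.48 -0.18  2.05  0.19  0.58 -1.8 ]
t 35.23 p [0.4798 0.2015 0.053 ] rpy [-3.091 -0.016 -1.173] F [-0.8 -0.1 -0.9] w 1.002
 units now-frame [-0.05  0.47  0.48]  target-frame [-0.04  0.44  0.5 ]  turn 0.4 lim [-0.31  0.48 -0.18  2.05  0.19  0.58 -1.8 ]
```

Call:
{"fn": "step_arm", "kwargs": {
  "commands": [-0.05,0.25,0.1,0.4,1,0,0.15,0.2,0,1,0,0.05,0.15,0,1,0,0,0,0,1]
}}

```text
clock: 35.57
eef_pos: [0.469, 0.1985, 0.0414]
tool_rot: [-3.085, -0.016, -1.18]
contact_force: [0.7, 0.8, 0.3]
gripper_width: 0.997
```

```bash
python3 -c "
from h import *
tilt();plan(.467,.1975,.038,-1.18)"
```

```text
z [ 0.0585  0.0072 -0.9983] pos [0.469 0.199 0.041] r 0.509 j [-0.32  0.49 -0.17  2.08  0.2   0.53 -1.82]
t 35.57 p [0.469  0.1985 0.0414] rpy [-3.085 -0.016 -1.18 ] F [0.7 0.8 0.3] w 0.997
 units now-frame [0.01 0.08 0.11]  target-frame [0.01 0.07 0.11]  turn -0.0 lim [-0.32  0.49 -0.17  2.08  0.2   0.53 -1.82]
```

Call:
{"fn": "step_arm", "kwargs": {
  "commands": [0,0.07,0.05,0,0.4,0,0,0,0,0.1,0,0,0,0,-1,0,0,0,0,-1,0,0,0,0,-1],
  "squeeze": 25
}}

```text
clock: 35.98
eef_pos: [0.4674, 0.1979, 0.0407]
tool_rot: [-3.083, -0.016, -1.18]
contact_force: [-0.3, -1.0, -2.0]
gripper_width: 0.463
```

Call:
{"fn": "step_arm", "kwargs": {
  "commands": [0,0,0,3,-1,0,0,0,5,-1,0,0,0,5,-1,0,0,0,5,-1,0,0,0,2,-1,0,0,0,0,-1]
}}

```text
clock: 36.48
eef_pos: [0.4667, 0.1974, 0.0404]
tool_rot: [-3.083, 0.006, -1.545]
contact_force: [-0.7, -0.5, -0.8]
gripper_width: 0.465
```

```bash
python3 -c "
from h import *
tilt();plan(.467,.1975,.038,-1.55)"
```

```text
z [ 0.0579  0.0071 -0.9983] pos [0.467 0.197 0.04 ] r 0.507 j [-0.4   0.48 -0.08  2.09  0.11  0.52 -2.11]
t 36.48 p [0.4667 0.1974 0.0404] rpy [-3.083  0.006 -1.545] F [-0.7 -0.5 -0.8] w 0.465
 units now-frame [-0.   -0.01  0.08]  target-frame [-0.   -0.01  0.08]  turn 0.3 lim [-0.4   0.48 -0.08  2.09  0.11  0.52 -2.11]
```

Call:
{"fn": "step_arm", "kwargs": {
  "commands": [0,0,0,0,0,0,0,0,0,0.5,0,0,0,0,0.5]
}}

```text
clock: 36.73
eef_pos: [0.467, 0.1978, 0.0405]
tool_rot: [-3.083, 0.006, -1.541]
contact_force: [0.7, -0.0, 0.5]
gripper_width: 0.743
```

```bash
python3 -c "
from h import *
tilt();plan(.467,.1975,.038,-1.55)
d=snap('wrist','w21.png');crop(d,235,90,405,340,3,'w21c.png')"
```

```text
z [ 0.0584  0.0074 -0.9983] pos [0.467 0.198 0.041] r 0.507 j [-0.4   0.48 -0.08  2.09  0.11  0.52 -2.11]
t 36.73 p [0.467  0.1978 0.0405] rpy [-3.083  0.006 -1.541] F [ 0.7 -0.   0.5] w 0.743
 units now-frame [0.01 0.   0.08]  target-frame [ 0.01 -0.    0.08]  turn 0.5 lim [-0.4   0.48 -0.08  2.09  0.11  0.52 -2.11]
```

View pics/w21c.png

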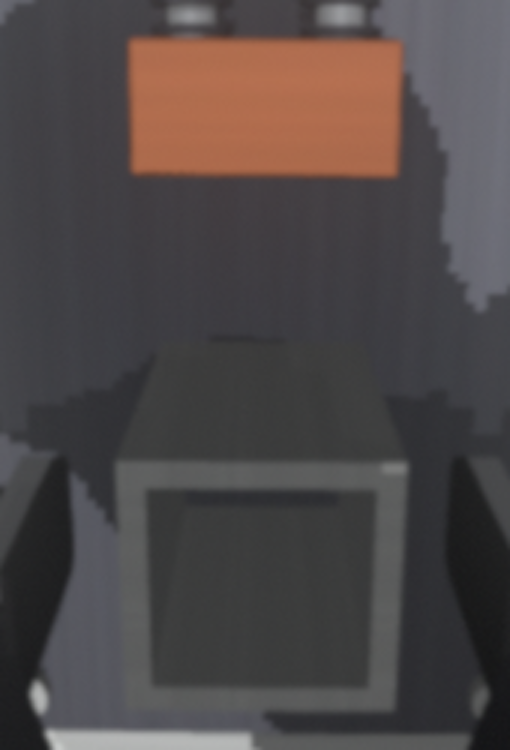

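Run:
```python
from h import *
d=snap('wrist')
f=lambda a:np.array(a)/3.+[235,90]-.33
lean(d,f([[117,463],[408,464],[155,343],[367,341]]))
B=onz(d,f([[129,39],[403,41],[400,179],[131,176]]),.052);print(B.round(4))
for a,b in((2,3),(1,0)): e=B[b]-B[a];print("jig yaw",np.arctan2(-e[0],e[1]),((B[a]+B[b])/2).round(4))
```

```text
[[0.4851 0.2186 0.072 ]
 [0.4862 0.1791 0.072 ]] [[0.4849 0.2204 0.012 ]
 [0.4866 0.1781 0.012 ]] lean mm [-0.1 -0.4] w 0.0395 0.0423
yaw -1.5432 [0.4857 0.1988 0.072 ]
yaw -1.5303 [0.4858 0.1992 0.012 ]
[[0.5414 0.2196 0.052 ]
 [0.5423 0.1805 0.052 ]
 [0.5227 0.1797 0.052 ]
 [0.5219 0.2193 0.052 ]]
jig yaw 0.018808045732109625 [0.5223 0.1995 0.052 ]
jig yaw 0.02229121237901653 [0.5418 0.2001 0.052 ]
```

Call:
{"fn": "step_arm", "kwargs": {
  "commands": [0,0.02,0.15,0.5,0.5,0,0.02,0.15,0,0.5,0,0,0.05,0,0.3,0,0,0,0,0.1,0,0,0,0,-1,0,0,0,0,-1,0,0,0,0,-1],
  "squeeze": 70
}}

```text
clock: 37.42
eef_pos: [0.4665, 0.1977, 0.029]
tool_rot: [-3.083, 0.006, -1.551]
contact_force: [0.1, -0.7, 0.3]
gripper_width: 0.459
```

```bash
python3 -c "
from h import *
tilt();plan(.5135,.1993,.032,-1.55)
d=snap('wrist','w22.png');crop(d,235,90,405,340,3,'w22c.png')"
```

```text
z [ 0.0583  0.0074 -0.9983] pos [0.466 0.198 0.029] r 0.507 j [-0.41  0.5  -0.07  2.1   0.12  0.49 -2.12]
t 37.42 p [0.4665 0.1977 0.029 ] rpy [-3.083  0.006 -1.551] F [ 0.1 -0.7  0.3] w 0.459
 units now-frame [-0.02 -1.57 -0.01]  target-frame [-0.02 -1.57 -0.1 ]  turn -0.1 lim [-0.41  0.5  -0.07  2.1   0.12  0.49 -2.12]
```

View pics/w22c.png

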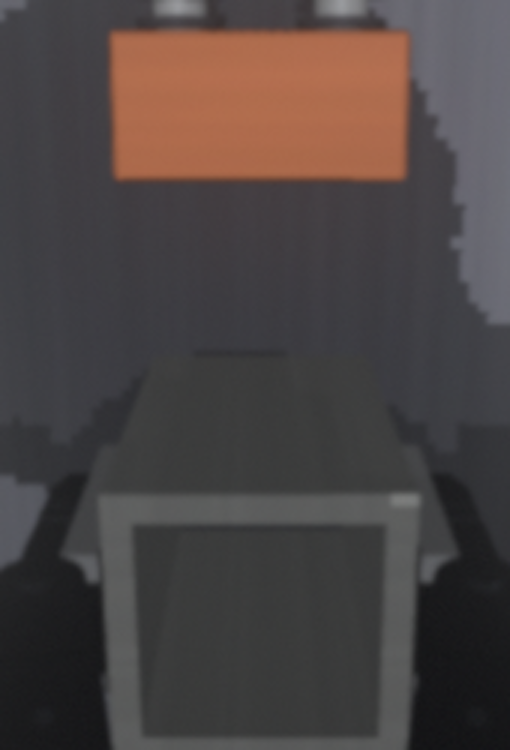

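Call:
{"fn": "step_arm", "kwargs": {
  "commands": [0,-0.2,0.0,0,-1,0,-0.25,0.01,0,-1,0,-0.25,0.01,0,-1,0,-0.2,0.01,0,-1,0,-0.1,0.01,0,-1,0,0,0,0,-1]
}}

```text
clock: 37.97
eef_pos: [0.4935, 0.1983, 0.0291]
tool_rot: [-3.092, 0.004, -1.549]
contact_force: [-2.5, 0.7, 4.9]
gripper_width: 0.458
```

```bash
python3 -c "
from h import *
tilt();plan(.5135,.1993,.029,-1.55)"
```

```text
z [ 0.0491  0.005  -0.9988] pos [0.494 0.198 0.029] r 0.532 j [-0.38  0.53 -0.08  2.03  0.11  0.54 -2.09]
t 37.97 p [0.4935 0.1983 0.0291] rpy [-3.092  0.004 -1.549] F [-2.5  0.7  4.9] w 0.458
 units now-frame [-0.02 -0.66  0.04]  target-frame [-0.02 -0.67  0.  ]  turn 0.1 lim [-0.38  0.53 -0.08  2.03  0.11  0.54 -2.09]
```

Call:
{"fn": "step_arm", "kwargs": {
  "commands": [0,-0.15,0.0,0,-1,0,-0.15,0.0,0,-1,0,-0.1,0.0,0,-1,0,0,0,0,-1]
}}

```text
clock: 38.3
eef_pos: [0.505, 0.1984, 0.0292]
tool_rot: [-3.096, 0.003, -1.549]
contact_force: [-4.1, -0.9, 6.6]
gripper_width: 0.462
```

```bash
python3 -c "
from h import *
tilt();plan(.5135,.1993,.029,-1.55)
d=snap('wrist','w23.png');crop(d,235,60,405,340,2.8,'w23c.png')"
```

```text
z [ 0.0458  0.0043 -0.9989] pos [0.505 0.198 0.029] r 0.543 j [-0.37  0.55 -0.08  2.    0.11  0.55 -2.08]
t 38.3 p [0.505  0.1984 0.0292] rpy [-3.096e+00  3.000e-03 -1.549e+00] F [-4.1 -0.9  6.6] w 0.462
 units now-frame [-0.02 -0.28  0.02]  target-frame [-0.02 -0.28  0.01]  turn 0.1 lim [-0.37  0.55 -0.08  2.    0.11  0.55 -2.08]
```

View pics/w23c.png

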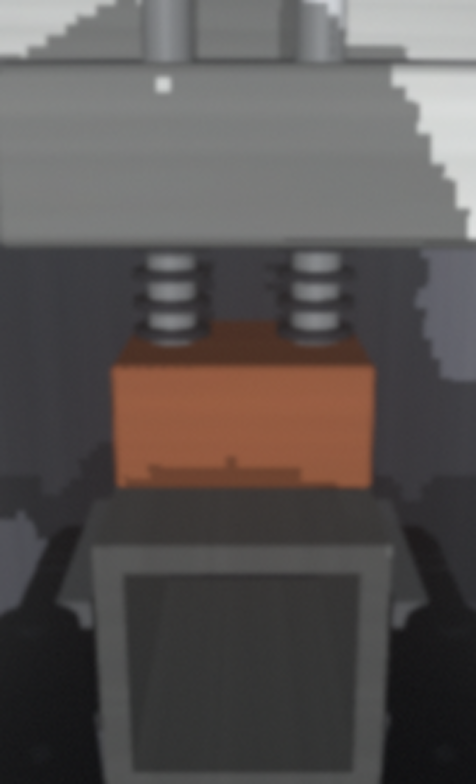

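Call:
{"fn": "step_arm", "kwargs": {
  "commands": [-0.02,-0.12,0.0,0,-1,0,-0.12,0.0,0,-1,0,-0.05,0,0,-1,0,0,0,0,-1]
}}

```text
clock: 38.68
eef_pos: [0.5062, 0.1985, 0.0294]
tool_rot: [-3.109, -0.0, -1.548]
contact_force: [-0.1, -0.8, 0.4]
gripper_width: 0.459
```

```bash
python3 -c "
from h import *
tilt();plan(.5135,.1993,.029,-1.55)
d=snap('wrist','w24.png');crop(d,265,110,385,330,3.4,'w24c.png')"
```

```text
z [ 3.280e-02  5.000e-04 -9.995e-01] pos [0.506 0.198 0.029] r 0.544 j [-0.36  0.56 -0.08  1.98  0.11  0.58 -2.07]
t 38.68 p [0.5062 0.1985 0.0294] rpy [-3.109 -0.    -1.548] F [-0.1 -0.8  0.4] w 0.459
 units now-frame [-0.02 -0.24  0.02]  target-frame [-0.02 -0.24  0.01]  turn 0.1 lim [-0.36  0.56 -0.08  1.98  0.11  0.58 -2.07]
```

View pics/w24c.png

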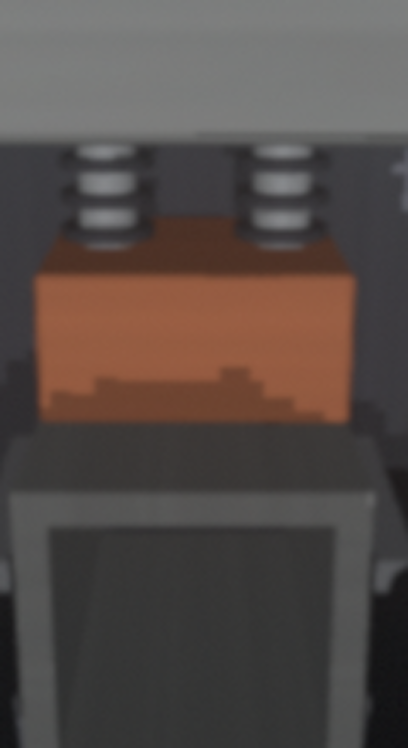

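Run:
```python
from h import *
d=snap('wrist')
f=lambda a:np.array(a)/3.4+[265,110]-.35
A=onz(d,f([[10,492],[375,492]]),.072);B=onz(d,f([[38,422],[350,422]]),.052);C=onz(d,f([[36,274],[355,274]]),.052);G=onz(d,f([[100,138],[300,138]]),.057)
for n,P in zip("stubtop blockfront blockback guide".split(),(A,B,C,G)):
    e=P[0]-P[1];print(n,P.round(4).tolist(),P.mean(0).round(4),"yaw",np.arctan2(-e[0],e[1]).round(3))
d=snap('scene');crop(d,370,180,470,300,6,'s24c.png')
```

```text
stubtop [[0.5265, 0.2199, 0.072], [0.5274, 0.1802, 0.072]] [0.5269 0.2001 0.072 ] yaw 0.022
blockfront [[0.5263, 0.2197, 0.052], [0.5271, 0.18, 0.052]] [0.5267 0.1998 0.052 ] yaw 0.022
blockback [[0.5457, 0.2196, 0.052], [0.5466, 0.1806, 0.052]] [0.5462 0.2001 0.052 ] yaw 0.022
guide [[0.5631, 0.2113, 0.057], [0.5636, 0.1887, 0.057]] [0.5634 0.2    0.057 ] yaw 0.023
```

View pics/s24c.png

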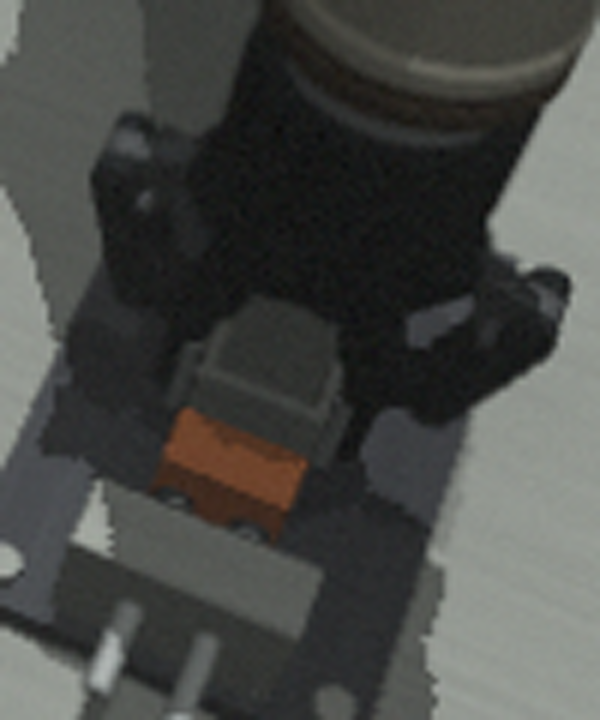

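Call:
{"fn": "step_arm", "kwargs": {
  "commands": [0,-0.12,0,0,-1,0,-0.12,0,0,-1,0,-0.12,0,0,-1,0,-0.05,0,0,-1]
}}

```text
clock: 39.17
eef_pos: [0.508, 0.1985, 0.0297]
tool_rot: [-3.127, -0.005, -1.546]
contact_force: [-3.9, -1.0, 4.3]
gripper_width: 0.463
```

```bash
cat > meas.py <<'E'
from h import *
import sys
tilt();plan(.5135,.1993,.029,-1.55)
d=snap('wrist')
hsv=cv2.cvtColor(d["img"],cv2.COLOR_BGR2HSV)
m=cv2.inRange(hsv,(3,90,60),(20,255,255))
crop(d,265,110,385,330,3.4,sys.argv[1])
# brightness-separated top face
ys,xs=np.where(m>0);c0,c1=xs.min(),xs.max();print("copper bbox",c0,ys.min(),c1,ys.max())
E
python3 meas.py w25c.png
```

```text
z [ 0.0143 -0.0044 -0.9999] pos [0.508 0.198 0.03 ] r 0.545 j [-0.36  0.57 -0.09  1.96  0.1   0.61 -2.06]
t 39.17 p [0.508  0.1985 0.0297] rpy [-3.127 -0.005 -1.546] F [-3.9 -1.   4.3] w 0.463
 units now-frame [-0.02 -0.18  0.03]  target-frame [-0.02 -0.18  0.02]  turn 0.2 lim [-0.36  0.57 -0.09  1.96  0.1   0.61 -2.06]
copper bbox 275 173 639 399
```

View pics/w25c.png

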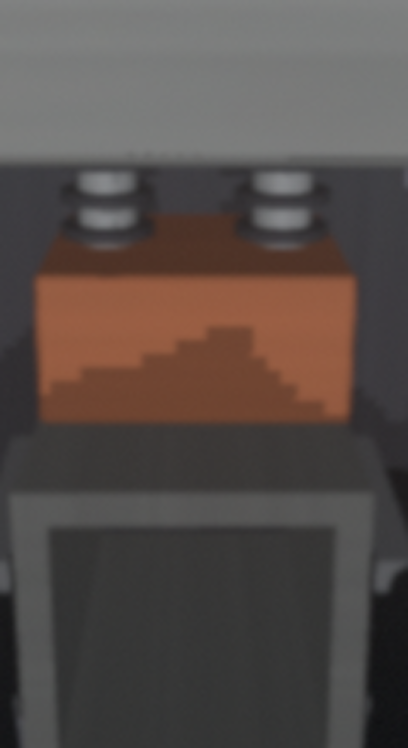

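```bash
cat > m2.py <<'E'
from h import *
d=snap('wrist')
f=lambda a:np.array(a)/3.4+[265,110]-.35
def M(st,bf,bb,gd):
    for n,px,z in zip("stubtop blockfront blockback guide".split(),(st,bf,bb,gd),(.072,.052,.052,.057)):
        P=onz(d,f(px),z);e=P[0]-P[1];print(n,P.mean(0).round(4),"yaw",np.arctan2(-e[0],e[1]).round(3))
E
python3 -c "
from m2 import *
M([[10,492],[375,492]],[[38,422],[350,422]],[[36,275],[355,275]],[[100,160],[300,160]])"
```

```text
stubtop [0.5298 0.2003 0.072 ] yaw 0.022
blockfront [0.5291 0.1999 0.052 ] yaw 0.022
blockback [0.5486 0.2003 0.052 ] yaw 0.023
guide [0.5635 0.2002 0.057 ] yaw 0.024
```

Call:
{"fn": "step_arm", "kwargs": {
  "commands": [0,-0.1,0,0,-1,0,-0.05,0,0,-1],
  "squeeze": 28
}}

```text
clock: 39.43
eef_pos: [0.5083, 0.1985, 0.0299]
tool_rot: [-3.135, -0.006, -1.545]
contact_force: [-5.0, -0.4, 5.6]
gripper_width: 0.459
```

```bash
python3 meas.py w26c.png
```

```text
z [ 0.0068 -0.0062 -1.    ] pos [0.508 0.198 0.03 ] r 0.546 j [-0.35  0.57 -0.09  1.96  0.1   0.62 -2.06]
t 39.43 p [0.5083 0.1985 0.0299] rpy [-3.135 -0.006 -1.545] F [-5.  -0.4  5.6] w 0.459
 units now-frame [-0.02 -0.18  0.03]  target-frame [-0.02 -0.18  0.03]  turn 0.3 lim [-0.35  0.57 -0.09  1.96  0.1   0.62 -2.06]
copper bbox 275 173 639 398
```

View pics/w26c.png

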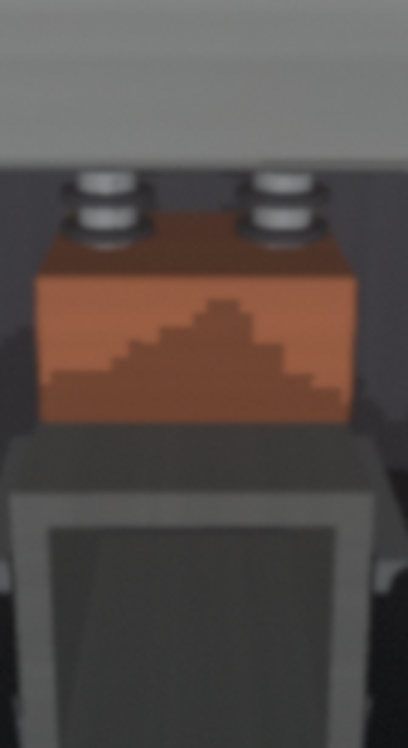

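Call:
{"fn": "step_arm", "kwargs": {
  "commands": [0,0.25,0,0,-1,0,0.25,0,0,-1,0,0.1,0,0,-1,0,0,0,0,-1]
}}

```text
clock: 39.82
eef_pos: [0.4921, 0.1982, 0.0299]
tool_rot: [-3.129, -0.005, -1.546]
contact_force: [-0.2, 0.5, 0.4]
gripper_width: 0.458
```

Call:
{"fn": "step_arm", "kwargs": {
  "commands": [0,0,0,0,0,0,0,0,0,0.4,0,0,0,0,0.4]
}}

```text
clock: 40.07
eef_pos: [0.4925, 0.198, 0.0299]
tool_rot: [-3.128, -0.005, -1.546]
contact_force: [-0.2, -0.2, -0.7]
gripper_width: 0.701
```

```bash
python3 -c "
from h import *
tilt();plan(.4975,.1985,.029,-1.55)
d=snap('wrist','w27.png');crop(d,235,90,405,340,3,'w27c.png')"
```

```text
z [ 0.0137 -0.0047 -0.9999] pos [0.493 0.198 0.03 ] r 0.531 j [-0.37  0.55 -0.09  2.    0.1   0.59 -2.07]
t 40.07 p [0.4925 0.198  0.0299] rpy [-3.128 -0.005 -1.546] F [-0.2 -0.2 -0.7] w 0.701
 units now-frame [-0.01 -0.16  0.03]  target-frame [-0.01 -0.17  0.03]  turn 0.2 lim [-0.37  0.55 -0.09  2.    0.1   0.59 -2.07]
```

View pics/w27c.png

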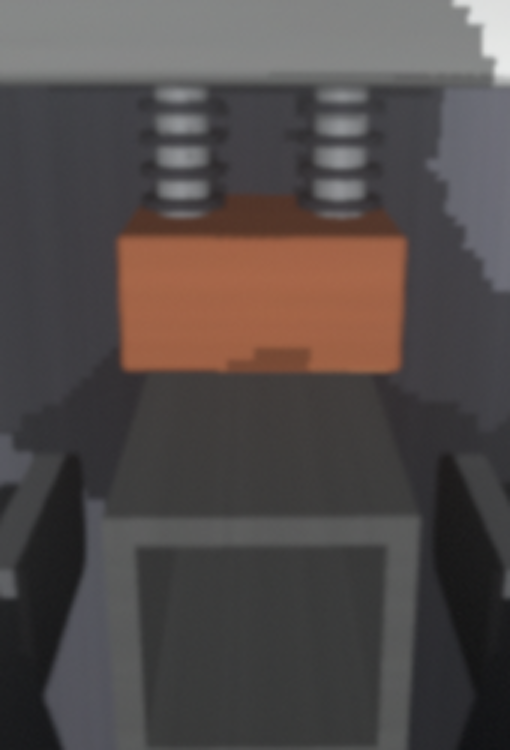

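Call:
{"fn": "step_arm", "kwargs": {
  "commands": [0,0,0.1,0.2,0.4,0,0,0.1,0,0.3,0,0,0,0,0.1,0,0,0,0,-1,0,0,0,0,-1,0,0,0,0,-1],
  "squeeze": 70
}}

```text
clock: 40.62
eef_pos: [0.4937, 0.1981, 0.0237]
tool_rot: [-3.127, -0.005, -1.55]
contact_force: [-0.6, -0.4, 1.7]
gripper_width: 0.463
```

Call:
{"fn": "step_arm", "kwargs": {
  "commands": [0,-0.12,0,0,-1,0,-0.12,0,0,-1,0,0,0,0,-1]
}}

```text
clock: 40.87
eef_pos: [0.4984, 0.1982, 0.0237]
tool_rot: [-3.132, -0.006, -1.549]
contact_force: [0.6, -0.0, -0.1]
gripper_width: 0.462
```

```bash
python3 meas.py w28c.png
```

```text
z [ 0.0099 -0.0056 -0.9999] pos [0.498 0.198 0.024] r 0.536 j [-0.36  0.57 -0.09  1.98  0.1   0.59 -2.07]
t 40.87 p [0.4984 0.1982 0.0237] rpy [-3.132 -0.006 -1.549] F [ 0.6 -0.  -0.1] w 0.462
 units now-frame [-0.02 -0.5  -0.17]  target-frame [-0.02 -0.5  -0.18]  turn 0.0 lim [-0.36  0.57 -0.09  1.98  0.1   0.59 -2.07]
copper bbox 272 169 639 394
```

View pics/w28c.png

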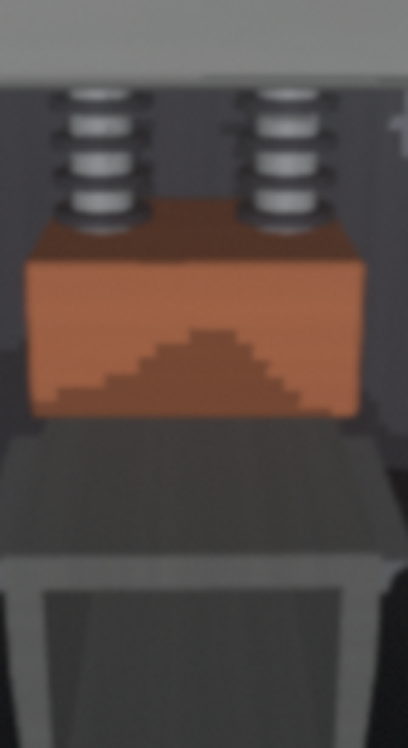

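```bash
python3 -c "
from m2 import *
M([[0,556],[384,556]],[[33,416],[358,416]],[[26,262],[365,262]],[[100,82],[300,82]])"
```

```text
stubtop [0.516 0.2   0.072] yaw 0.018
blockfront [0.5231 0.1996 0.052 ] yaw 0.019
blockback [0.5423 0.2    0.052 ] yaw 0.02
guide [0.5632 0.2001 0.057 ] yaw 0.021
```

Call:
{"fn": "step_arm", "kwargs": {
  "commands": [0,-0.3,0,0,-1,0,-0.45,0,0,-1]
}}

```text
clock: 41.13
eef_pos: [0.5132, 0.1986, 0.0238]
tool_rot: [3.139, -0.009, -1.547]
contact_force: [-19.0, -2.0, 22.2]
gripper_width: 0.463
```

```bash
python3 meas.py w29c.png
```

```text
z [-0.0027 -0.0088 -1.    ] pos [0.513 0.199 0.024] r 0.55 j [-0.35  0.59 -0.09  1.94  0.1   0.63 -2.05]
t 41.13 p [0.5132 0.1986 0.0238] rpy [ 3.139 -0.009 -1.547] F [-19.   -2.   22.2] w 0.463
 units now-frame [-0.02 -0.01 -0.17]  target-frame [-0.02 -0.01 -0.17]  turn 0.2 lim [-0.35  0.59 -0.09  1.94  0.1   0.63 -2.05]
copper bbox 273 181 639 399
```

View pics/w29c.png

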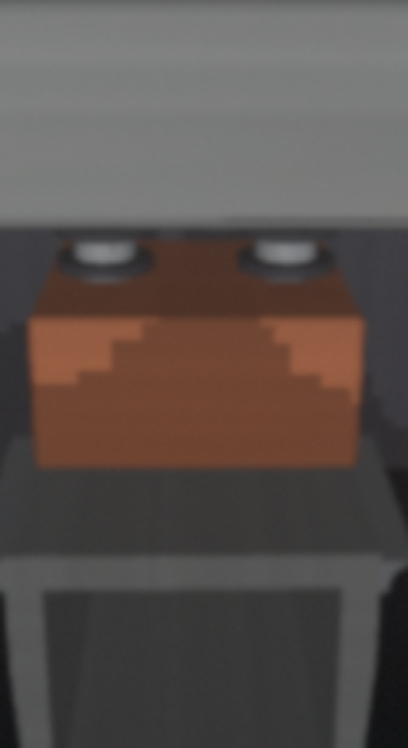

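```bash
python3 -c "
from m2 import *
tilt();print(r.observe()['contact_force'])
M([[0,556],[384,556]],[[38,467],[357,467]],[[30,318],[363,318]],[[100,222],[300,222]])"
```

```text
z [-9.0e-04 -8.2e-03 -1.0e+00] pos [0.515 0.199 0.024] r 0.552 j [-0.35  0.59 -0.09  1.93  0.1   0.62 -2.05]
[-9.21750052 -1.16843805 10.88564136]
stubtop [0.5334 0.2006 0.072 ] yaw 0.017
blockfront [0.5333 0.1998 0.052 ] yaw 0.018
blockback [0.5527 0.2004 0.052 ] yaw 0.02
guide [0.5654 0.2004 0.057 ] yaw 0.021
```

```bash
python3 meas.py w30c.png; python3 -c "
from h import *
d=snap('scene');crop(d,370,180,470,300,6,'s30c.png')"
```

```text
z [-9.0e-04 -8.2e-03 -1.0e+00] pos [0.515 0.199 0.024] r 0.552 j [-0.35  0.59 -0.09  1.93  0.1   0.62 -2.05]
t 41.23 p [0.515  0.1987 0.0238] rpy [ 3.141 -0.008 -1.548] F [-9.2 -1.2 10.9] w 0.456
 units now-frame [-0.02  0.05 -0.17]  target-frame [-0.02  0.05 -0.17]  turn 0.1 lim [-0.35  0.59 -0.09  1.93  0.1   0.62 -2.05]
copper bbox 273 182 639 399
```

View pics/w30c.png

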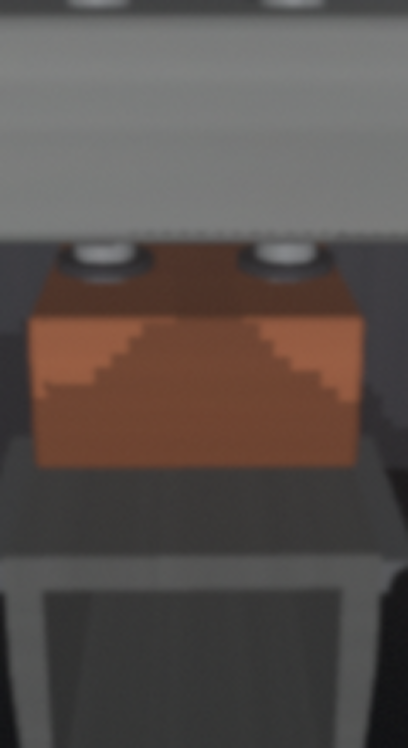

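View pics/s30c.png

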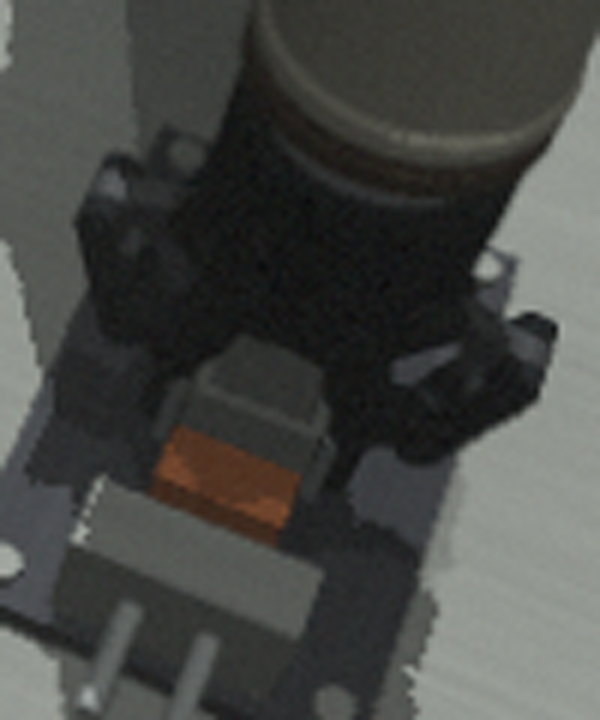

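```bash
python3 -c "
from m2 import *
tilt();print(r.observe()['contact_force'])
M([[0,556],[384,556]],[[38,467],[357,467]],[[30,318],[363,318]],[[100,236],[300,236]])"
```

```text
z [ 4.0e-04 -7.8e-03 -1.0e+00] pos [0.515 0.199 0.024] r 0.552 j [-0.35  0.59 -0.09  1.94  0.1   0.62 -2.05]
[-8.67418268 -0.35335849  8.49472127]
stubtop [0.5331 0.2006 0.072 ] yaw 0.017
blockfront [0.5332 0.1997 0.052 ] yaw 0.018
blockback [0.5525 0.2003 0.052 ] yaw 0.02
guide [0.5636 0.2003 0.057 ] yaw 0.021
```

```bash
python3 -c "
from h import *
for i in range(4):
    d=snap('wrist');s=r.observe();print(s['clock'],s['eef_pos'].round(4),np.round(s['contact_force'],1),s['gripper_width'])
crop(d,265,110,385,330,3.4,'w31c.png');snap('scene','s31.png')"
```

```text
41.4333 [0.515  0.1987 0.0238] [-7.3 -0.5  9.1] 0.4627463403303776
41.4833 [0.515  0.1987 0.0238] [-8.1 -0.7  8.1] 0.4591836947565589
41.5333 [0.515  0.1987 0.0238] [-8.3 -0.7  8.5] 0.45851406567314096
41.5833 [0.515  0.1987 0.0238] [-8.  -1.4  9.6] 0.45811580834191756
```

View pics/w31c.png

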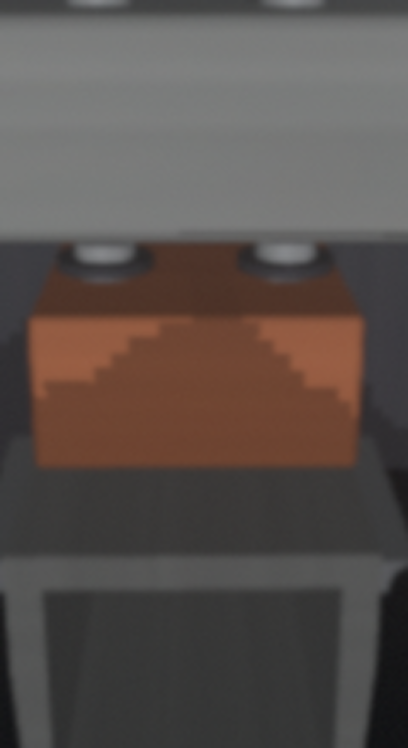

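View pics/s31.png

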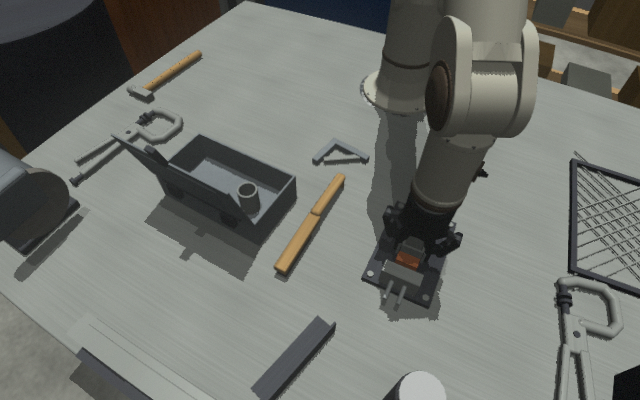

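```bash
python3 -c "
from h import *
print(workorder.close_job());s=r.observe();print(s['clock'],s['eef_pos'],s['contact_force'])"
```

```text
the job is handed in; nothing more can be done
None
the job is handed in; nothing more can be done
```

I handed the job in at about 41.6 s. The lid is open on its stop and the round stub is still in the case. The square stub stands on the jig bed, gripped and pushed against the copper block.

**How it went:** I pinched the lid's tab and swung it past upright to about 1.82 rad before letting go. On the way to the jig the wrist turn ran close to its range and the tool tilted. I stood the stub on the bed away from the block, cleared the tilt and gripped it again. A first push leaned the stub about 0.04 rad into the block, so I backed off, re-gripped and pushed again in two rows.

**Last checks:**

| Check | Reading |
|---|---|
| Gap behind block | about 10.2 mm by camera, against 20.9 mm measured at rest (about 1 mm camera bias) |
| Block pushed in | about 10 mm, not bottomed |
| Stub face against block | flush within 0.2 mm by camera, yaw matching within about 0.003 rad |
| Stub lean | about 0.01 rad, worked out from the tool's tilt |
| Stub centred on block | within about 1 mm |
| Arm pose | steady over the last 0.2 s |

**What disagreed or went beyond plan:**
- **Push force:** the wrist sensor read only 7–9 N along the push, while the block's travel implies about 10 N. I put the difference down to friction on the bed, but did not confirm it.
- **Down force:** the stub is also pressed onto the bed with about 9 N.
- **Higher forces on the way:** there was a 58 N downward press when I first set the stub on the bed. The force sensor also read about 45 N sideways when the arm hit its joint limits with the gripper empty. I could not tell whether that was inertia or the gripper touching something. If it was contact, it exceeds the 40 N limit.

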